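# Tension the spokes of a lab rotator wheel

## Task

Get this sample-rotator wheel ready and tension its spokes: take whatever loose dark steel balance weights are on it and set them side by side on the white tile, and lay the retaining bar into the saddles of the two posts, centred over the hub. Only then, starting at the index pin, go round the rim clockwise as seen from above, turning each of the four square brass nipples one quarter turn clockwise, then round again in the same order with a second quarter turn each. Last, lift the bar off and park it, grip block up, along the middle of the rubber mat, without disturbing the glassware and tools around.

Things in the scene. Friction and masses are not known exactly. Their poses are not given: they have to be found in the camera images.
- bar: retaining bar: flat steel bar 310 long (its x), 24 wide (y), 12 thick; in the middle of its top a plain grey grip block, 44 long (x), 20 wide (y), from 12 to 42 above the underside. 0.28 to 0.46 kg. Origin: centre of its underside; z up. Starts loose on the bench, block up, to one side of the wheel. Either end may go to either post.
- stand: fixed service stand carrying a spoked wheel that lies flat and does not turn: aluminium rim, outer diameter 216, rim top 58 and hub top 60 above the bench. Origin: on the wheel axis at bench level, z up. Along its x, a post stands either side just outside the rim (points saddle_a, saddle_b). Nipples stand on the rim, 97 from the axis, 45 degrees off the line of the posts.
- saddle_a (a point): centre of the saddle floor of the post on the index-pin side, at x = -130 in the stand's frame, 64 above the bench. Floor 22 long (stand x) by 50 wide, between two flared lips up to 77 high; gap between the lips about 34 at the floor, 43 at the top. The bar rests on both floors, along the stand's x.
- saddle_b (a point): the same on the other post, at x = +130 in the stand's frame.
- index_pin (a point): centre of the ball head (20 diameter, 55 above the bench) of the steel index pin, at x = -168 in the stand's frame, beyond the post nearer the robot.
- mat: parking mat: fixed grey rubber mat, 370 (its x) by 80 (y), 3 thick, flat on the bench on the other side of the wheel from the bar's start. Origin: centre of its underside.
- tile: fixed white ceramic tile, 150 (its x) by 80 (y), 6 thick, flat on the bench to the far left or far right. Origin: centre of its underside.
- weight1: loose dark steel balance weight, square block 28 (x) by 28 (y) by 24 (z), 0.13 kg. Origin: its centre. Starts on the hub, in the middle of the wheel, its underside 60 above the bench, any yaw. None if absent in this start.
- weight2: loose dark steel balance weight, square block 28 (x) by 28 (y) by 24 (z), 0.13 kg. Origin: its centre. Starts on the rim on the stand's +y side, 97 from the axis, its underside 60 above the bench, any yaw. None if absent in this start.
- weight3: loose dark steel balance weight, square block 28 (x) by 28 (y) by 24 (z), 0.13 kg. Origin: its centre. Starts on the rim on the stand's -y side, 97 from the axis, its underside 60 above the bench, any yaw. None if absent in this start.
- nut1 (a joint): spoke nipple at the first place clockwise (from above) from the index pin, at 135 degrees in the stand's frame (from its x towards its y). Angle turned, rad: 0 at the start, grows clockwise seen from above; a quarter turn is 1.571. Needs about 0.08 N m, stays where left.
- nut1_top (a point): centre of the top face of nipple 1: upright square brass block, 18 by 18 across flats, 28 tall, top 108 above the bench, on a thin stem with a vertical axis. Frame turns with it: x and y are square to the flats, z up; x is the direction of a short black mark on the top, which points straight away from the wheel's hub at the start.
- nut2 (a joint): spoke nipple at the second place clockwise (from above) from the index pin, at 45 degrees in the stand's frame (from its x towards its y). Angle turned, rad: 0 at the start, grows clockwise seen from above; a quarter turn is 1.571. Needs about 0.08 N m, stays where left.
- nut2_top (a point): centre of the top face of nipple 2: upright square brass block, 18 by 18 across flats, 28 tall, top 108 above the bench, on a thin stem with a vertical axis. Frame turns with it: x and y are square to the flats, z up; x is the direction of a short black mark on the top, which points straight away from the wheel's hub at the start.
- nut3 (a joint): spoke nipple at the third place clockwise (from above) from the index pin, at -45 degrees in the stand's frame (from its x towards its y). Angle turned, rad: 0 at the start, grows clockwise seen from above; a quarter turn is 1.571. Needs about 0.08 N m, stays where left.
- nut3_top (a point): centre of the top face of nipple 3: upright square brass block, 18 by 18 across flats, 28 tall, top 108 above the bench, on a thin stem with a vertical axis. Frame turns with it: x and y are square to the flats, z up; x is the direction of a short black mark on the top, which points straight away from the wheel's hub at the start.
- nut4 (a joint): spoke nipple at the fourth place clockwise (from above) from the index pin, at -135 degrees in the stand's frame (from its x towards its y). Angle turned, rad: 0 at the start, grows clockwise seen from above; a quarter turn is 1.571. Needs about 0.08 N m, stays where left.
- nut4_top (a point): centre of the top face of nipple 4: upright square brass block, 18 by 18 across flats, 28 tall, top 108 above the bench, on a thin stem with a vertical axis. Frame turns with it: x and y are square to the flats, z up; x is the direction of a short black mark on the top, which points straight away from the wheel's hub at the start.
- amber_jar: bystander, leave it alone: amber jar, 68 diameter, 120 tall. Origin: centre of its underside.
- clear_bottle: bystander, leave it alone: clear bottle, 56 diameter, 150 tall. Origin: centre of its underside.
- stopper_a: bystander, leave it alone: glass stopper, 28 diameter, 24 tall, between wheel and left side. Origin: centre of its underside.
- stopper_b: bystander, leave it alone: glass stopper, 28 diameter, 24 tall, between wheel and right side. Origin: centre of its underside.
- spanner: bystander, leave it alone: steel spanner lying flat, 180 long. Origin: centre of its underside.
Things that resemble listed ones, but are neither listed nor needed, are in the scene too. Of the things like the tile, leave any that is turquoise; of the rest the larger one is meant.

How it is judged:
On the way, in this order (a step that is already met when the one before it is completed fails the run):
1. the weights are on the tile and the bar lies across both posts of the stand, let go (horizontal distance between bar and stand below 0.015 m and angle between the x axis of bar and the x axis of stand, either way round below 0.09 rad and z of bar in the frame of stand between 0.06 and 0.07 m and angle between bar's own z axis and vertical below 0.05 rad and contact force between the fingers and bar below 0.3 N and x of weight1 in the frame of tile between -0.075 and 0.075 m and y of weight1 in the frame of tile between -0.04 and 0.04 m and z of weight1 in the frame of tile between 0.014 and 0.024 m and linear speed of each of weight1, weight2, weight3 below 0.02 m/s and contact force between the fingers and weight1 below 0.3 N and x of weight2 in the frame of tile between -0.075 and 0.075 m and y of weight2 in the frame of tile between -0.04 and 0.04 m and z of weight2 in the frame of tile between 0.014 and 0.024 m and contact force between the fingers and weight2 below 0.3 N and x of weight3 in the frame of tile between -0.075 and 0.075 m and y of weight3 in the frame of tile between -0.04 and 0.04 m and z of weight3 in the frame of tile between 0.014 and 0.024 m and contact force between the fingers and weight3 below 0.3 N), for 0.3 s.
2. nipple 1 has been turned clockwise by one quarter turn (value of joint nut1 between 1.3108 and 1.8308 rad), for 0.3 s.
3. nipple 2 has been turned clockwise by one quarter turn (value of joint nut2 between 1.3108 and 1.8308 rad), for 0.3 s.
4. nipple 3 has been turned clockwise by one quarter turn (value of joint nut3 between 1.3108 and 1.8308 rad), for 0.3 s.
5. nipple 4 has been turned clockwise by one quarter turn (value of joint nut4 between 1.3108 and 1.8308 rad), for 0.3 s.
6. nipple 1 has been turned clockwise by a second quarter turn (value of joint nut1 between 2.88159 and 3.40159 rad), for 0.3 s.
7. nipple 2 has been turned clockwise by a second quarter turn (value of joint nut2 between 2.88159 and 3.40159 rad), for 0.3 s.
8. nipple 3 has been turned clockwise by a second quarter turn (value of joint nut3 between 2.88159 and 3.40159 rad), for 0.3 s.
9. nipple 4 has been turned clockwise by a second quarter turn (value of joint nut4 between 2.88159 and 3.40159 rad), for 0.3 s.
10. the bar lies on the rubber mat, let go (x of bar in the frame of mat between -0.04 and 0.04 m and y of bar in the frame of mat between -0.03 and 0.03 m and angle between the x axis of bar and the x axis of mat, either way round below 0.2 rad and z of bar in the frame of mat below 0.008 m and angle between bar's own z axis and vertical below 0.05 rad and linear speed of bar below 0.02 m/s and contact force between the fingers and bar below 0.3 N), for 0.3 s.
At the end, for the whole second after the job is handed in: Weights present rest on the tile, centres over it. All four nipples are 3.14 rad (within 0.26) clockwise of their start. The bar rests flat on the mat, block up, along it within 0.2 rad, centre within 40 mm along and 30 mm across of the mat's centre. All let go (all of step 6 and all of step 7 and all of step 8 and all of step 9 and all of step 10 and x of weight1 in the frame of tile between -0.075 and 0.075 m and y of weight1 in the frame of tile between -0.04 and 0.04 m and z of weight1 in the frame of tile between 0.014 and 0.024 m and linear speed of each of weight1, weight2, weight3 below 0.02 m/s and contact force between the fingers and weight1 below 0.3 N and x of weight2 in the frame of tile between -0.075 and 0.075 m and y of weight2 in the frame of tile between -0.04 and 0.04 m and z of weight2 in the frame of tile between 0.014 and 0.024 m and contact force between the fingers and weight2 below 0.3 N and x of weight3 in the frame of tile between -0.075 and 0.075 m and y of weight3 in the frame of tile between -0.04 and 0.04 m and z of weight3 in the frame of tile between 0.014 and 0.024 m and contact force between the fingers and weight3 below 0.3 N); the robot touches nothing.
It fails at once if the jar or the bottle is moved more than 40 mm or tipped over (distance of any of amber_jar, clear_bottle from where it was at the start of the episode above 0.04 m or angle between any of amber_jar, clear_bottle's own z axis and vertical above 0.7 rad).
It fails at once if a glass stopper or the spanner is moved more than 40 mm or tipped over (distance of any of stopper_a, stopper_b, spanner from where it was at the start of the episode above 0.04 m or angle between any of stopper_a, stopper_b, spanner's own z axis and vertical above 0.7 rad).
Of weight1, weight2, weight3 only 1 to 3 are there at a start; the rules pass over those that are not, and their reading is None.
At some moment in a run one of bar may be knocked a few centimetres aside while the robot is not near it.
Once in a run the grip may slacken for a moment while it holds something.
It also fails if it takes over 210 s, if anything falls off the work surface, if the arm or the gripper's body presses on something with over 40 N, if the wrist force passes 120 N, or if a joint passes its speed limit or range.

## Robot

A 7-joint arm with a two-finger parallel gripper is mounted at the origin on the work surface. World frame = base frame: x ahead of the robot, y to its left, z up, the work surface at z = 0. Lengths are in m, angles in rad, forces in N, time in s.
With the tool pointing down it reaches from about 0.425 to 0.925 m from the base axis. Payload 6.8 kg.
Tool frame: the origin (TCP) lies midway between the tips of the shut fingers; the grasp point (between the pads) lies 19 mm behind it; z points along the fingers, y is the direction in which the jaws open and shut (so a half turn about z gives the same grasp; the last joint's range is limited). The gripper opens to 85 mm and grips with 20 to 120 N. Pads are 22 mm wide; open, the fingers measure 114 mm over their backs; the gripper's body (76 mm by 85 mm) begins 54 mm behind the grasp point. The pads swing forward as they close: fully open they stand 13 mm farther back than shut.
Start: joints at [1.017, 0.477, 0.022, 1.555, -0.011, 1.109, -0.083], TCP at [0.291, -0.609, 0.211] pointing down, gripper open.
Joint ranges: [-2.96, 2.96], [-0.34, 2.1], [-1.41, 1.46], [0.24, 2.44], [-1.37, 4.51], [0.17, 1.92], [-2.96, 2.96]. Speed limits (rad/s): [2.39, 2.39, 3.14, 3.14, 3.14, 3.14, 3.14].

## Interface

Orientations are given as a unit quaternion [w, x, y, z].
In Python, from station import status, eyes, workorder gives the robot as it stands. The module is installed in compiled form; this text tells all that it offers.
- The arm moves only by the shell command python3 -m jog 'ROWS' [FORCE]. ROWS is text: rows parted by semicolons, each of 7 numbers parted by spaces: the shift along the tool's x, y, z in m, then the turn, a rotation vector about the tool's x, y, z in degrees, then the finger opening in m, from 0 to 0.0854. In form: dx dy dz rx ry rz jaw; .... A call has 1 to 5 rows; each row is the pose to reach, as a shift and turn from the pose commanded when the call began, along the tool's axes at that moment; what a row does not reach only later rows make up. A row lasts 1/10 s, in which the tool goes at most 50 mm and 8.59 degrees, less where a joint would pass 70% of its speed; a pose out of reach is approached as far as the arm can. A call with a gripper value outside its range is refused whole. The fingers move at their own pace and stop on an object; FORCE is the grip in N (left out, the last holds). Time passes only in rows, so rows that repeat a pose let the fingers close. It gives the time, the measured TCP pose, the force and the opening at its end, in the units of the state.
- status.get_obs(): the state, without advancing time (a new reading comes with each control period).
- eyes.read_camera(name): name is "scene" or "top" or "wrist"; returns a dict with "image" (400x640x3 uint8, red, green, blue), "intrinsics" (3x3 intrinsics, pixels), "k1" (the pictures are not rectified: a ray, as slopes to the right and down, at radius r is drawn at 1 + k1 r^2 times it, then the intrinsics apply), "position" and "orientation" of the camera in the world. Camera axes: x right, y up, looking along -z (the intrinsics and any distortion apply to the point x, -y, -z); pixel columns grow to the right and rows downward; lengths in m; the calibration is good to about 2 mm. A picture is of the moment at which its call begins. There is no depth.
- workorder.hand_in(): hands the job in, once; it reports no verdict.
The state is a dict: "t": time; "q": joint angles; "joint_vel": joint speeds; "joint_torque": joint torques, N m; "eef_pos": TCP position; "tool_rot": TCP orientation; "contact_force": force on the tool from outside, world axes, zero at the start; "torque": the same for the moment, N m; "gripper_width": opening from 0.0 (shut) to 1.0 (fully open).
Only numpy, scipy, OpenCV 4.12 (cv2) and the standard library are available. Lean on these libraries where they do the work, as an engineer would, in place of code of your own. Each camera call takes 0.05 s, during which the arm holds its last target.

## Working session

There is one attempt and no reset: what is moved stays moved. The work goes in short steps, Python scripts to look and compute and a shell command to move; the robot and the scene stay as the last step left them, time stands still between calls to the robot, and variables do not carry over. Pictures are saved under pics/ and viewed, and the job is handed in when it is done.

```bash
ls; mkdir -p pics; python3 - <<'E'
from station import status, eyes
import cv2
print(status.get_obs())
for n in ["scene","top","wrist"]:
    c=eyes.read_camera(n)
    cv2.imwrite(f"pics/{n}0.png",c["image"][:,:,::-1])
    print(n,c["intrinsics"],c["k1"],c["position"],c["orientation"])
E
```

```text
pics
{'t': 0.0, 'q': array([ 1.01695523,  0.47780232,  0.02232006,  1.55648194, -0.01146623,
        1.10925459, -0.08311554]), 'joint_vel': array([ 0.00058326, -0.00067232,  0.00069696, -0.00033171, -0.00151643,
       -0.00086355, -0.0006161 ]), 'joint_torque': array([-1.16843054e-03, -5.96455336e+01,  1.60766646e+00, -2.81191581e+01,
        1.24868233e-02,  9.49292618e-03, -2.50317373e-05]), 'eef_pos': array([ 0.29072383, -0.6084842 ,  0.210011  ]), 'tool_rot': array([-8.66010278e-04,  9.75262355e-01,  2.21048666e-01, -2.76529112e-04]), 'contact_force': array([-0.28835889,  0.2692199 ,  0.39305199]), 'torque': array([-0.02714357,  0.01687063, -0.00218315]), 'gripper_width': 1.0004122027587887}
scene [[378.6850438    0.         320.71639302]
 [  0.         378.6850438  204.3312295 ]
 [  0.           0.           1.        ]] -0.02537197440194067 [ 1.06535494 -0.40585812  0.84386237] [0.82401885 0.32685113 0.16609309 0.43194255]
top [[361.32238722   0.         325.04427411]
 [  0.         361.32238722 198.52874404]
 [  0.           0.           1.        ]] -0.06634592157928786 [ 0.41691727 -0.01491476  1.30549854] [-0.70167048 -0.02856331  0.02406296  0.71152206]
wrist [[322.55625099   0.         319.00443364]
 [  0.         322.55625099 200.39954913]
 [  0.           0.           1.        ]] -0.03089675708341127 [ 0.35964909 -0.57531003  0.37337647] [ 0.83616657 -0.12762184  0.08201317 -0.52707872]
```

View pics/top0.png

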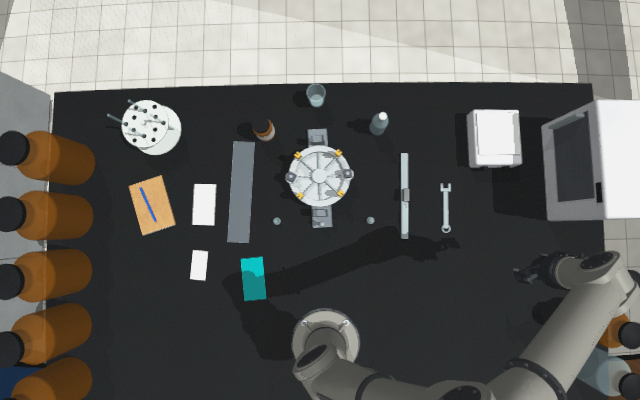

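View pics/scene0.png

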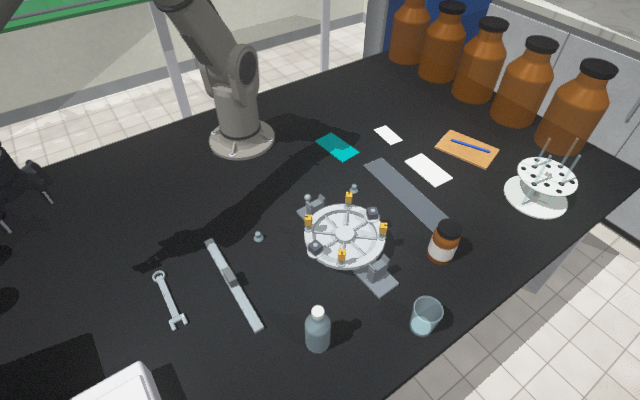

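View pics/wrist0.png

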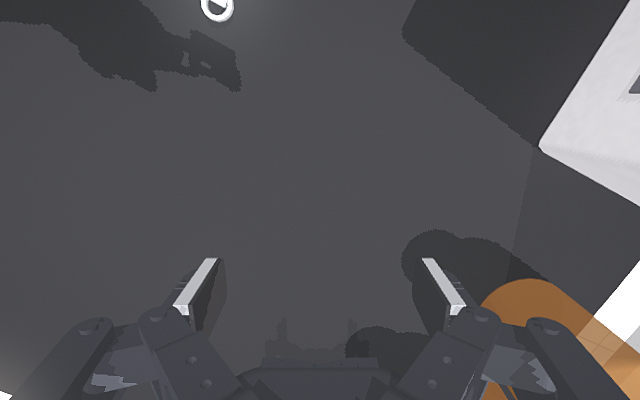

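```bash
cat > h.py <<'E'
import numpy as np, cv2
from scipy.spatial.transform import Rotation as R
from station import status, eyes
def rot(q): return R.from_quat([q[1],q[2],q[3],q[0]])
def cam(n):
    return eyes.read_camera(n)
def proj(c,P):
    P=np.atleast_2d(np.asarray(P,float)); p=rot(c["orientation"]).inv().apply(P-c["position"])
    s=np.c_[p[:,0],-p[:,1]]/(-p[:,2:3]); r2=(s**2).sum(1,keepdims=True)
    s=s*(1+c["k1"]*r2); K=c["intrinsics"]
    return np.c_[s[:,0]*K[0,0]+K[0,2], s[:,1]*K[1,1]+K[1,2]]
def ray(c,uv):
    uv=np.atleast_2d(np.asarray(uv,float)); K=c["intrinsics"]
    d=np.c_[(uv[:,0]-K[0,2])/K[0,0],(uv[:,1]-K[1,2])/K[1,1]]; s=d.copy()
    for _ in range(20): s=d/(1+c["k1"]*(s**2).sum(1,keepdims=True))
    return rot(c["orientation"]).apply(np.c_[s[:,0],-s[:,1],-np.ones(len(s))])
def onz(c,uv,z):
    d=ray(c,uv); o=np.asarray(c["position"]); return o+d*((z-o[2])/d[:,2:3])
def two(c1,u1,c2,u2):
    d1=ray(c1,u1)[0];d2=ray(c2,u2)[0]
    A=np.c_[d1,-d2]; t=np.linalg.lstsq(A,np.asarray(c2["position"])-c1["position"],rcond=None)[0]
    a=c1["position"]+d1*t[0]; b=c2["position"]+d2*t[1]; return (a+b)/2,np.linalg.norm(a-b)
def pose():
    o=status.get_obs(); M=rot(o["tool_rot"]).as_matrix(); return np.array(o["eef_pos"]),M,o
def save(c,name,box=None,scale=1):
    im=c["image"][:,:,::-1]
    if box: x0,y0,x1,y1=box; im=im[y0:y1,x0:x1]
    if scale!=1: im=cv2.resize(im,None,fx=scale,fy=scale,interpolation=cv2.INTER_CUBIC)
    cv2.imwrite("pics/"+name+".png",im)
def go(target,yaw=None):
    """shift in tool axes for TCP target; yaw (deg, tool x dir in world)"""
    p,M,o=pose(); d=M.T@(np.asarray(target)-p)
    ang=np.degrees(np.arctan2(M[1,0],M[0,0]))
    print("t %.1f tcp"%o["t"],p.round(4),"yaw %.2f"%ang,"tilt",(M[:,2]).round(4),"shift",d.round(4))
    if yaw is not None:
        # desired exactly-down tool
        y=np.radians(yaw); D=np.array([[np.cos(y),np.sin(y),0],[np.sin(y),-np.cos(y),0],[0,0,-1]])
        rv=R.from_matrix(M.T@D).as_rotvec(degrees=True); print("rotvec",rv.round(2))
E
python3 - <<'E'
from h import *
t=cam("top"); s=cam("scene")
save(t,"topc",(260,110,380,240),5)
save(s,"scc",(280,180,410,300),5)
E
```

```text
(no output)
```

View pics/topc.png

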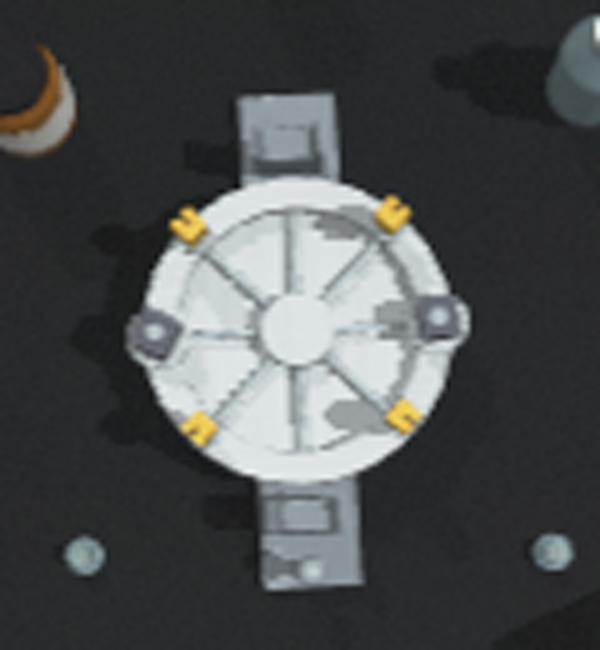

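View pics/scc.png

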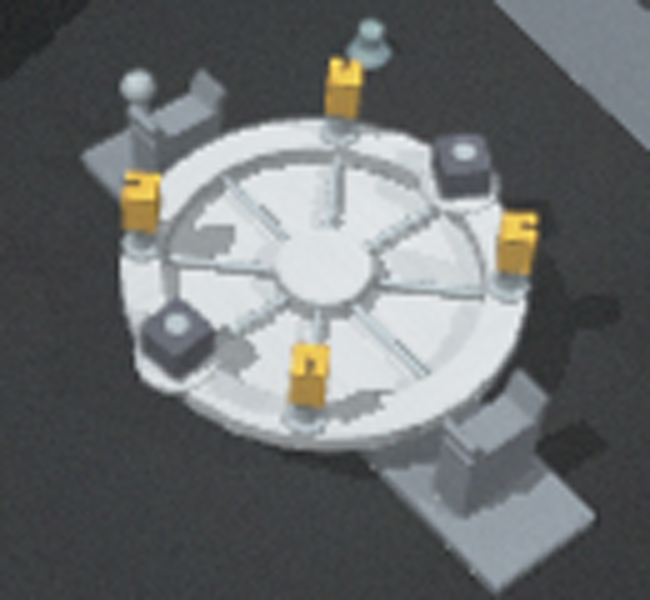

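The top view shows two dark blocks on the rim, at pixels (291,177) and (348,174), and a bare hub at (319,176), so weights 2 and 3 are present and weight 1 is absent. The index pin is at the bottom, about (322,224).

The possible tiles are white large (204,204), white small (199,265) and turquoise (253,278); I choose the large white one. Possible bars are the bar at (404,195) with a grip block and the spanner at (446,207). The only mat is at (241,192).

```bash
python3 - <<'E'
from h import *
t=cam("top"); s=cam("scene")
def blobs(c,m,amin=15):
    n,l,st,ce=cv2.connectedComponentsWithStats(m.astype(np.uint8)); return [(ce[i],st[i,4],(l==i)) for i in range(1,n) if st[i,4]>=amin]
hsv=cv2.cvtColor(t["image"],cv2.COLOR_RGB2HSV)
m=(hsv[...,0]>15)&(hsv[...,0]<32)&(hsv[...,1]>150)&(hsv[...,2]>120); m[:, :270]=0; m[:,370:]=0; m[:120]=0;m[240:]=0
ns=[]
for ce,a,_ in blobs(t,m,10):
    P=onz(t,ce,0.106)[0]; ns.append(P); print("nut",ce.round(1),a,P.round(4))
ns=np.array(ns); print("centre",ns.mean(0))
hub=ns.mean(0)
for p in ns: print(np.degrees(np.arctan2(*(p-hub)[[1,0]])), np.linalg.norm((p-hub)[:2]))
print("pin",two(t,(260+312/5,110+570/5),s,(280+137/5,180+87/5)))
print("w2",onz(t,(260+155/5,110+332/5),.084), two(t,(260+155/5,110+333/5),s,(280+464/5,180+152/5)))
print("w3",onz(t,(260+438/5,110+316/5),.084), two(t,(260+439/5,110+317/5),s,(280+177/5,180+324/5)))
# tile, mat, bar rects
g=t["image"].astype(int)
def rect(mask,z,name):
    cs,_=cv2.findContours(mask.astype(np.uint8),cv2.RETR_EXTERNAL,cv2.CHAIN_APPROX_NONE)
    for c in cs:
        if cv2.contourArea(c)<200: continue
        q=onz(t,c[:,0,:]+0.0,z)[:,:2]
        r=cv2.minAreaRect((q*1000).astype(np.float32)); print(name,c[:,0].mean(0).round(0),np.array(r[0]).round(1),np.array(r[1]).round(1),round(r[2],2))
mw=(g.min(2)>190); mw[:, :185]=0; mw[:,225:]=0; mw[:170]=0; mw[300:]=0
rect(mw,.006,"white")
mm=np.zeros(g.shape[:2],bool); sub=g[130:255,220:262]; mm[130:255,220:262]=(sub.min(2)>70)
rect(mm,.003,"mat")
mb=np.zeros(g.shape[:2],bool); mb[140:250,390:420]=g[140:250,390:420].min(2)>90
rect(mb,.012,"bar")
E
```

```text
nut [338.1 152.4] 24 [ 0.6615 -0.0539  0.106 ]
nut [297.2 154.9] 27 [0.655  0.0839 0.106 ]
nut [339.9 192.9] 17 [ 0.5244 -0.0578  0.106 ]
nut [299.7 195.3] 18 [0.5183 0.0766 0.106 ]
centre [0.5898068  0.01218948 0.106     ]
-42.66686544721349 0.09748790304251613
47.6931686094538 0.09690349305781389
-133.07197109673473 0.09578602874318223
137.99892984194375 0.09620823984127935
pin (array([0.42235742, 0.0030623 , 0.05686037]), np.float64(0.0007962175846199707))
w2 [[0.58539619 0.10731189 0.084     ]] (array([0.58517121, 0.10790713, 0.0838093 ]), np.float64(0.0014203140112463838))
w3 [[ 0.5935408  -0.08581792  0.084     ]] (array([ 0.59316352, -0.08586633,  0.0844052 ]), np.float64(0.0014120479014156939))
white [198. 265.] [281.  451.8] [ 56.  104.4] 84.44
white [204. 204.] [500.4 434.5] [ 78.2 147.5] 87.89
mat [241. 192.] [545.6 299.4] [ 80.5 370.7] 86.76
bar [404. 195.] [ 521.7 -293.4] [ 25.3 307.5] 88.29
```

```bash
python3 - <<'E'
from h import *
go([0.593,-0.086,0.25],90)
E
```

```text
t 0.3 tcp [ 0.291  -0.6089  0.2108] yaw 25.54 tilt [-2.e-04  4.e-04 -1.e+00] shift [ 0.4979 -0.3416 -0.0391]
rotvec [-2.000e-02 -1.000e-02 -6.446e+01]
```

```bash
python3 -m jog '0.498 -0.342 -0.039 0 0 0 0.06;0.498 -0.342 -0.039 0 0 0 0.06;0.498 -0.342 -0.039 0 0 0 0.06;0.498 -0.342 -0.039 0 0 0 0.06;0.498 -0.342 -0.039 0 0 0 0.06' 60; python3 - <<'E'
from h import *
go([0.593,-0.086,0.25],90)
E
```

```text
t: 0.85
eef_pos: [0.4165, -0.3912, 0.2275]
tool_rot: [0.0, 0.975, 0.221, 0.0]
contact_force: [0.8, -0.1, -0.6]
gripper_width: 0.705
t 0.8 tcp [ 0.4165 -0.3912  0.2275] yaw 25.53 tilt [ 4.e-04 -4.e-04 -1.e+00] shift [ 0.2908 -0.1993 -0.0226]
rotvec [ 4.000e-02  1.000e-02 -6.447e+01]
```

```bash
python3 -m jog '0.291 -0.199 -0.023 0 0 -64.5 0.06;0.291 -0.199 -0.023 0 0 -64.5 0.06;0.291 -0.199 -0.023 0 0 -64.5 0.06;0.291 -0.199 -0.023 0 0 -64.5 0.06;0.291 -0.199 -0.023 0 0 -64.5 0.06'; python3 - <<'E'
from h import *
go([0.593,-0.086,0.22],90)
E
```

```text
t: 1.35
eef_pos: [0.5415, -0.1754, 0.2439]
tool_rot: [0.0, 0.825, 0.565, 0.0]
contact_force: [0.8, -1.1, 0.4]
gripper_width: 0.701
t 1.4 tcp [ 0.5415 -0.1754  0.2439] yaw 68.85 tilt [ 7.e-04 -5.e-04 -1.e+00] shift [0.102  0.0157 0.0239]
rotvec [ 4.000e-02  2.000e-02 -2.115e+01]
```

```bash
python3 -m jog '0.102 0.016 0.024 0 0 -21 0.06;0.102 0.016 0.024 0 0 -21 0.06;0.102 0.016 0.024 0 0 -21 0.06;0.102 0.016 0.024 0 0 -21 0.06;0.102 0.016 0.024 0 0 -21 0.06'; python3 - <<'E'
from h import *
c=cam("wrist"); save(c,"w1"); go([0.593,-0.086,0.22],90)
print(proj(c,[[.593,-.086,.084],[.593,-.086,.06]]), c["position"])
E
```

```text
t: 1.85
eef_pos: [0.5927, -0.0894, 0.2194]
tool_rot: [0.0, 0.711, 0.703, -0.0]
contact_force: [-0.4, -0.2, -0.1]
gripper_width: 0.701
t 1.9 tcp [ 0.5927 -0.09    0.2196] yaw 89.27 tilt [-1.0e-04 -1.1e-03 -1.0e+00] shift [ 0.004   0.0003 -0.0004]
rotvec [-0.    0.06 -0.73]
[[319.90770133 180.39593005]
 [319.8777767  174.76134724]] [ 0.59344889 -0.01227912  0.38255878]
```

View pics/w1.png

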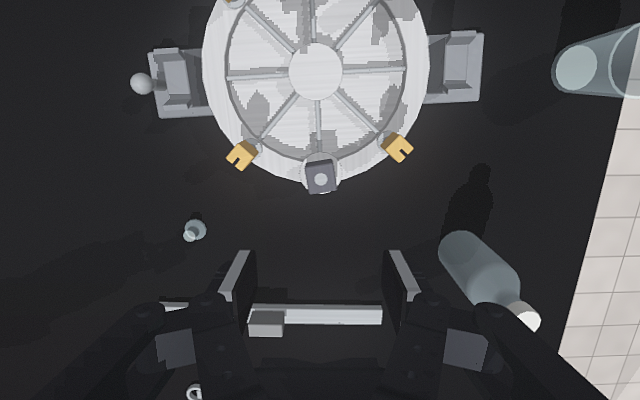

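```bash
python3 - <<'E'
from h import *
c=cam("wrist"); save(c,"w1c",(280,140,360,210),8)
E
```

```text
(no output)
```

View pics/w1c.png

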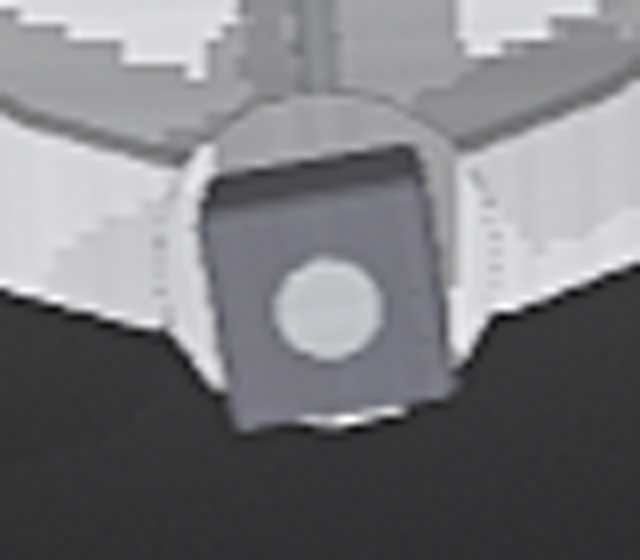

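The dark block's top face has its centre dot at about (321,178.5), and it is turned roughly 10°.

```bash
python3 - <<'E'
from h import *
c=cam("wrist")
k=np.array([(206,216),(422,178),(455,387),(240,430)])/8+[280,140]
P=onz(c,k,.084); print(P.round(4)); 
for i in range(4): d=P[(i+1)%4]-P[i]; print(np.linalg.norm(d).round(4),np.degrees(np.arctan2(d[1],d[0])).round(1))
C=P.mean(0); print("dot",onz(c,np.array([[328,309]])/8+[280,140],.084),C)
go([C[0],C[1],.065],98.5)
E
```

```text
[[ 0.5798 -0.0738  0.084 ]
 [ 0.6052 -0.0696  0.084 ]
 [ 0.6092 -0.095   0.084 ]
 [ 0.5833 -0.1     0.084 ]]
0.0257 9.4
0.0257 -81.2
0.0264 -169.0
0.0265 97.5
dot [[ 0.59404578 -0.08520296  0.084     ]] [ 0.59437349 -0.08460853  0.084     ]
t 2.0 tcp [ 0.5927 -0.09    0.2197] yaw 89.28 tilt [ 3.e-04 -1.e-03 -1.e+00] shift [0.0056 0.0016 0.1547]
rotvec [ 0.01  0.06 -9.22]
```

```bash
python3 -m jog '0.0055 0.0015 0.05 0 0 -9.2 0.052;0.0055 0.0015 0.09 0 0 -9.2 0.052;0.0055 0.0015 0.09 0 0 -9.2 0.052;0.0055 0.0015 0.09 0 0 -9.2 0.052'; python3 - <<'E'
from h import *
c=cam("wrist"); save(c,"w2");go([.594,-.085,.065],98.5)
E
```

```text
t: 2.4
eef_pos: [0.5945, -0.0835, 0.13]
tool_rot: [-0.0, 0.652, 0.758, -0.0]
contact_force: [0.1, 0.1, 0.8]
gripper_width: 0.61
t 2.5 tcp [ 0.5957 -0.0833  0.1314] yaw 98.59 tilt [ 2.4e-03 -4.0e-04 -1.0e+00] shift [-0.0014 -0.0021  0.0664]
rotvec [0.13 0.04 0.09]
```

View pics/w2.png

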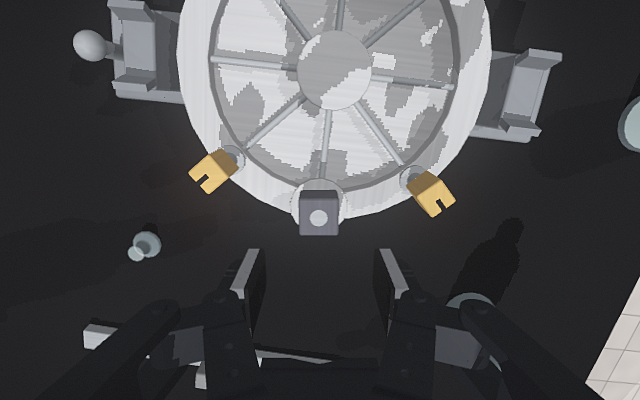

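```bash
python3 -m jog '-0.0015 -0.001 0.035 0 0 0 0.052;-0.0015 -0.001 0.066 0 0 0 0.052;-0.0015 -0.001 0.066 0 0 0 0.052;-0.0015 -0.001 0.066 0 0 0 0.02;-0.0015 -0.001 0.066 0 0 0 0.02' 70; python3 -m jog '0 0 0 0 0 0 0.02;0 0 0 0 0 0 0.02;0 0 0 0 0 0 0.02'
```

```text
t: 2.95
eef_pos: [0.596, -0.0843, 0.0663]
tool_rot: [0.002, 0.652, 0.759, 0.001]
contact_force: [0.1, 0.2, -0.2]
gripper_width: 0.278
t: 3.25
eef_pos: [0.5943, -0.0843, 0.0642]
tool_rot: [0.001, 0.651, 0.759, 0.0]
contact_force: [-1.3, -0.1, -0.3]
gripper_width: 0.23
```

```bash
python3 - <<'E'
from h import *
c=cam("wrist"); save(c,"w3");go([.594,-.085,.065],98.5)
E
```

```text
t 3.3 tcp [ 0.5942 -0.0842  0.064 ] yaw 98.71 tilt [ 9.e-04 -2.e-04 -1.e+00] shift [-0.0007 -0.0003 -0.001 ]
rotvec [0.05 0.02 0.21]
```

View pics/w3.png

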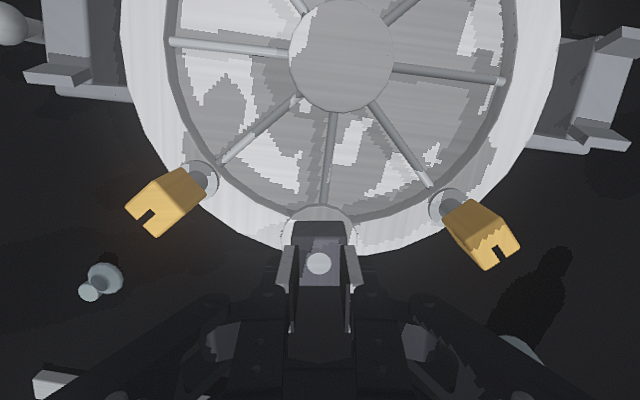

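Both fingers sit on the block's sides at about (318,265). I lift it and check.

```bash
python3 -m jog '0 0 0 0 0 0 0.01;0 0 -0.03 0 0 0 0.01;0 0 -0.08 0 0 0 0.01;0 0 -0.13 0 0 0 0.01;0 0 -0.16 0 0 0 0.01' 70; python3 - <<'E'
from h import *
c=cam("wrist"); save(c,"w4");go([.50,.405,.22],90)
E
```

```text
t: 3.8
eef_pos: [0.5952, -0.084, 0.2275]
tool_rot: [0.002, 0.651, 0.759, 0.001]
contact_force: [1.6, 0.3, 0.0]
gripper_width: 0.117
t 3.9 tcp [ 0.5974 -0.084   0.2318] yaw 98.71 tilt [ 0.0107 -0.0011 -0.9999] shift [ 0.4981 -0.0224  0.0102]
rotvec [0.61 0.11 8.71]
```

View pics/w4.png

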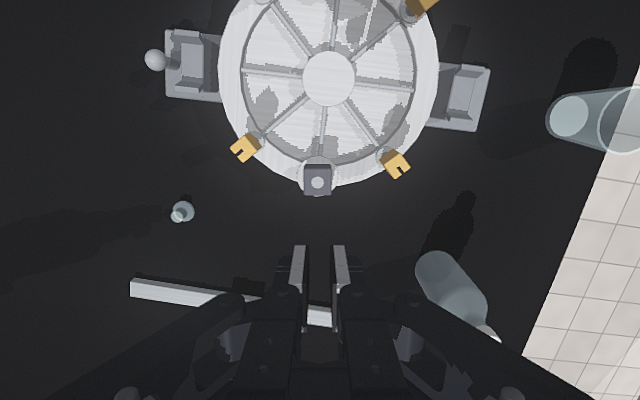

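```bash
python3 - <<'E'
from h import *
c=cam("wrist"); p,M,o=pose()
print(proj(c,[p,p-M[:,2]*.019,p-M[:,2]*.04]),p,np.array(c["position"])-p, M.T@(np.array(c["position"])-p))
print(M.T@rot(c["orientation"]).as_matrix())
save(c,"w5",(240,150,400,300),5)
t=cam("top"); save(t,"t5",(260,110,380,240),5)
E
```

```text
[[318.59529083 242.76809746]
 [318.56995994 258.63549475]
 [318.53466921 280.79599704]] [ 0.59689769 -0.08406294  0.22889736] [-0.0130356   0.07631747  0.16596591] [ 7.70117916e-02  1.56997210e-04 -1.66156932e-01]
[[-1.89301421e-04  9.54343872e-01  2.98710123e-01]
 [ 9.99999842e-01  3.38899079e-04 -4.49013471e-04]
 [-5.29745840e-04  2.98709990e-01 -9.54343786e-01]]
```

View pics/w5.png

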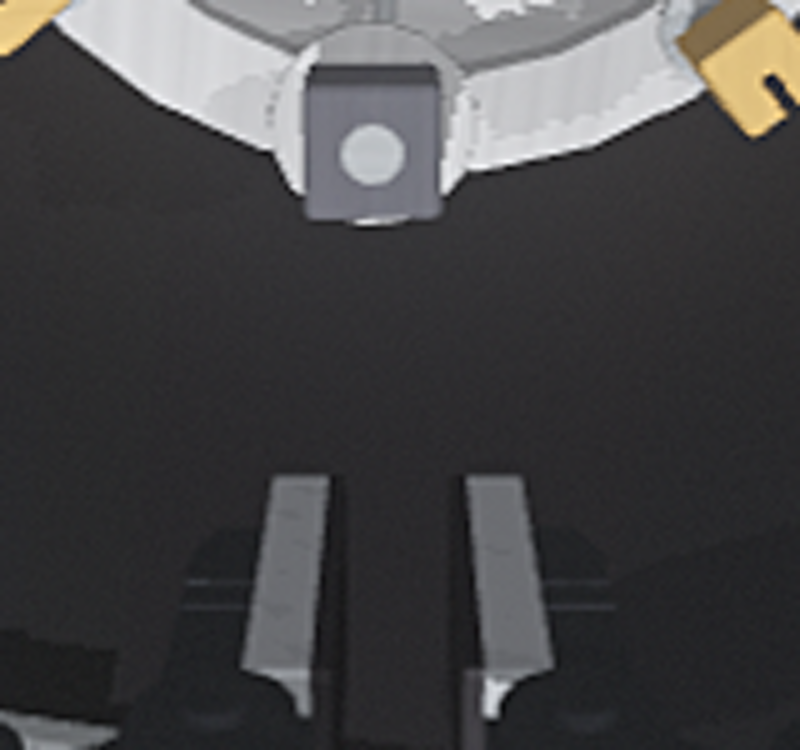

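View pics/t5.png

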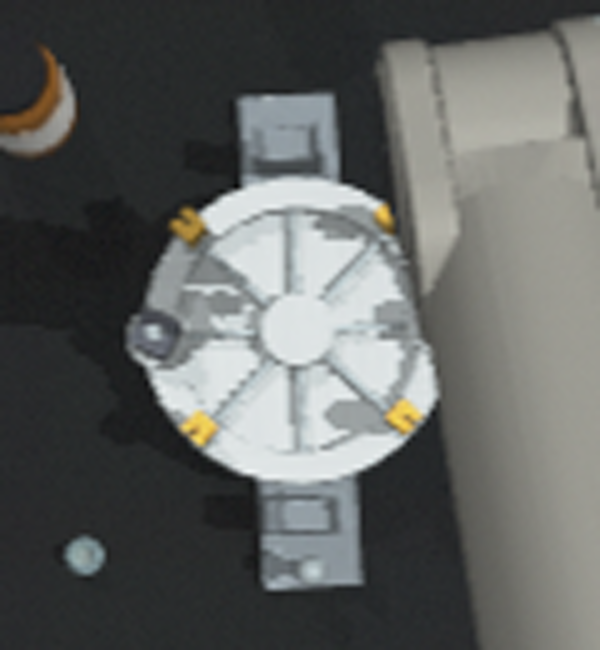

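Width 0.23 was simply the commanded 0.02, and the true gap was probably still about 28 mm. I commanded the opening too wide, then let the fingers close only during the lift. I'll regrasp with the jaws commanded fully shut.

```bash
python3 - <<'E'
from h import *
c=cam("wrist")
k=np.array([(309,86),(437,86),(441,214),(306,216)])/5+[240,150]
P=onz(c,k,.084); print(P.round(4),P.mean(0)); 
for i in range(4): d=P[(i+1)%4]-P[i]; print(np.linalg.norm(d).round(4),np.degrees(np.arctan2(d[1],d[0])).round(1))
go([.594,-.0855,.064],98.5)
E
```

```text
[[ 0.5769 -0.072   0.084 ]
 [ 0.6012 -0.0683  0.084 ]
 [ 0.606  -0.0935  0.084 ]
 [ 0.5798 -0.0979  0.084 ]] [ 0.59099455 -0.08294659  0.084     ]
0.0246 8.6
0.0256 -79.1
0.0266 -170.5
0.026 96.5
t 4.0 tcp [ 0.594  -0.0843  0.2239] yaw 98.71 tilt [ 1.2e-03 -4.0e-04 -1.0e+00] shift [-0.0011 -0.0003  0.1599]
rotvec [0.06 0.03 0.21]
```

```bash
python3 -m jog '-0.001 0 0.05 0 0 0 0.045;-0.001 0 0.1 0 0 0 0.045;-0.001 0 0.14 0 0 0 0.045;-0.001 0 0.161 0 0 0 0.045;-0.001 0 0.161 0 0 0 0.045' 70;  python3 -m jog '0 0 0 0 0 0 0.045;0 0 0 0 0 0 0;0 0 0 0 0 0 0;0 0 0 0 0 0 0;0 0 0 0 0 0 0' 70; python3 -m jog '0 0 0 0 0 0 0;0 0 0 0 0 0 0' 70
```

```text
t: 4.5
eef_pos: [0.5895, -0.0849, 0.0572]
tool_rot: [-0.004, 0.651, 0.759, -0.003]
contact_force: [-0.2, -0.0, -0.2]
gripper_width: 0.525
t: 5.0
eef_pos: [0.5947, -0.0854, 0.0639]
tool_rot: [0.001, 0.651, 0.759, 0.0]
contact_force: [-2.0, -0.4, 7.1]
gripper_width: -0.004
t: 5.2
eef_pos: [0.5947, -0.0854, 0.0639]
tool_rot: [0.001, 0.651, 0.759, 0.0]
contact_force: [-1.8, -0.4, 7.3]
gripper_width: -0.002
```

```bash
python3 - <<'E'
from h import *
c=cam("wrist"); save(c,"w6",(240,180,400,300),5); s=cam("scene"); save(s,"s6",(260,160,420,280),5)
E
```

```text
(no output)
```

View pics/w6.png

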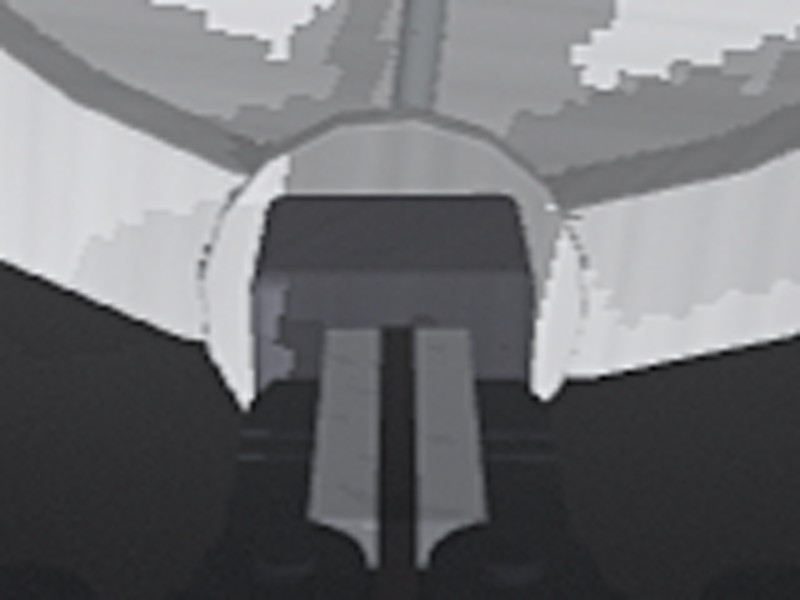

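View pics/s6.png

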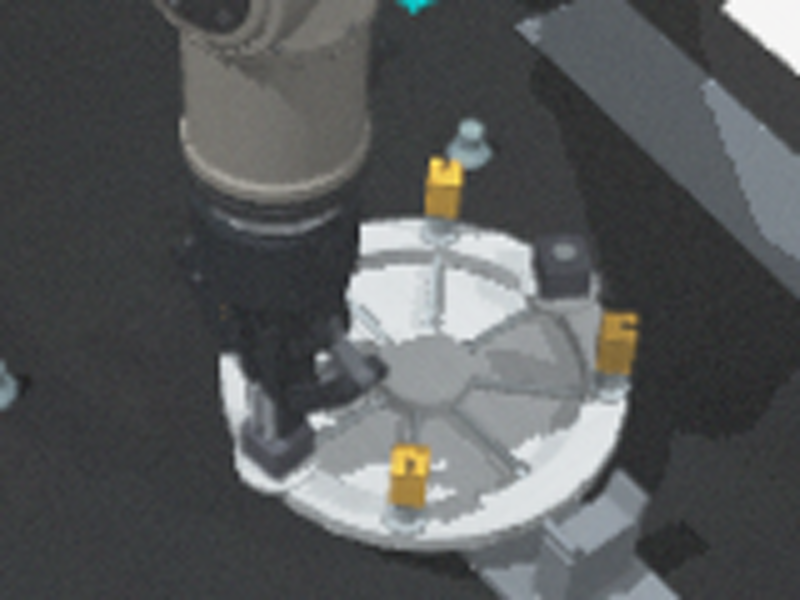

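```bash
python3 - <<'E'
from h import *
s=cam("scene"); c=cam("wrist"); p,M,o=pose()
print(p,o["contact_force"],o["gripper_width"])
for z in (0,.02,.04): print(z,(proj(s,[p-M[:,2]*z])-[260,160])*5, (proj(c,[p-M[:,2]*z])-[240,180])*5)
for P in ([.594,-.0855,.084],[.594,-.0855,.06],[.59,.0115,.06]): print(P,(proj(s,[P])-[260,160])*5,(proj(c,[P])-[240,180])*5)
save(s,"s7",(290,210,350,265),12)
E
```

```text
[ 0.59473788 -0.08542391  0.06387369] [-2.47917794  0.28731438  7.61715334] 0.0007916762130896613
0 [[278.15004379 450.19900744]] [[398.41867665 325.24538971]]
0.02 [[278.0802402  426.33916573]] [[398.62626041 411.99736509]]
0.04 [[278.00844993 401.72466732]] [[398.88887072 522.057741  ]]
[0.594, -0.0855, 0.084] [[277.13964053 425.33654479]] [[391.49996177 412.45567956]]
[0.594, -0.0855, 0.06] [[277.21657706 453.81853034]] [[391.77883861 310.2086682 ]]
[0.59, 0.0115, 0.06] [[424.24594066 364.21297681]] [[ 502.71775055 -612.80129608]]
```

View pics/s7.png

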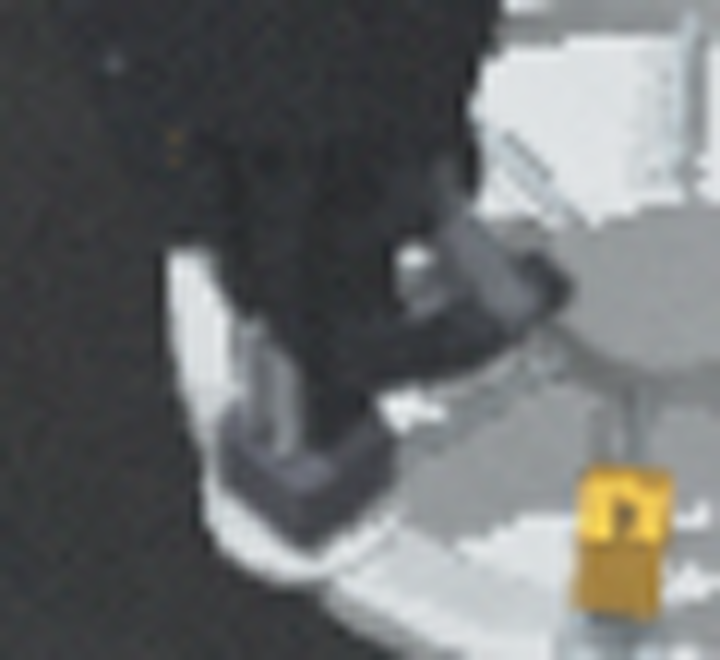

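```bash
python3 -m jog '0 0 -0.03 0 0 0 0.0;0 0 -0.08 0 0 0 0.05;0 0 -0.13 0 0 0 0.05;0 0 -0.16 0 0 0 0.05;0 0 -0.16 0 0 0 0.05' 70;python3 -m jog '0 0 0 0 0 0 0.05;0 0 0 0 0 0 0.05;0 0 0 0 0 0 0.05;0 0 0 0 0 0 0.05'; python3 - <<'E'
from h import *
c=cam("wrist");p,M,o=pose(); print(p,o["joint_vel"].round(3)); save(c,"w8")
H=np.array([.590,.0115]); a=np.radians(2.5)
def st(x,y,z): return [H[0]+x*np.cos(a)-y*np.sin(a),H[1]+x*np.sin(a)+y*np.cos(a),z]
k=.0686
for n,P in dict(pin=st(-.168,0,.055),n4=st(-k,-k,.108),n3=st(k,-k,.108),w3=st(0,-.097,.084),hub=st(0,0,.06)).items():
    print(n,np.round(P,4),proj(c,[P]).round(1))
E
```

```text
t: 5.9
eef_pos: [0.5974, -0.085, 0.2286]
tool_rot: [0.004, 0.651, 0.759, 0.003]
contact_force: [0.7, -0.6, 0.8]
gripper_width: 0.587
t: 6.3
eef_pos: [0.5934, -0.0852, 0.2211]
tool_rot: [-0.001, 0.651, 0.759, -0.001]
contact_force: [-0.2, 0.4, 0.5]
gripper_width: 0.584
[ 0.59354616 -0.08514723  0.22138272] [ 0.001 -0.005 -0.    -0.004  0.     0.001  0.001]
pin [0.4222 0.0042 0.055 ] [[156.9  60.3]]
n4 [ 0.5245 -0.06    0.108 ] [[244.9 150.8]]
n3 [ 0.6615 -0.054   0.108 ] [[402.5 167.8]]
w3 [ 0.5942 -0.0854  0.084 ] [[320.6 184. ]]
hub [0.59   0.0115 0.06  ] [[331.8  79. ]]
```

View pics/w8.png

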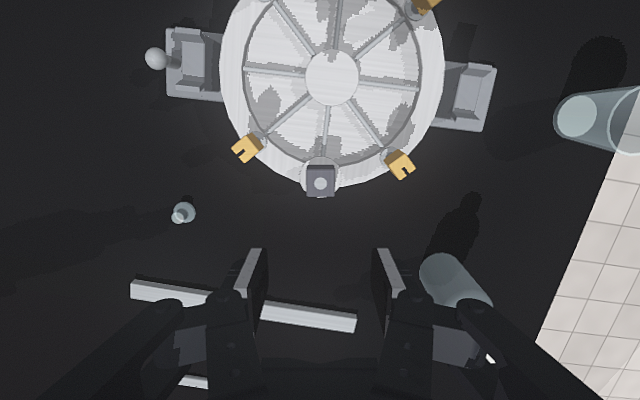

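```bash
python3 - <<'E'
from h import *
im=cv2.imread("pics/w8.png")
a=cv2.resize(im[120:200,225:345],None,fx=6,fy=6,interpolation=cv2.INTER_CUBIC); cv2.imwrite("pics/w8a.png",a)
a=cv2.resize(im[120:200,360:440],None,fx=7,fy=7,interpolation=cv2.INTER_CUBIC); cv2.imwrite("pics/w8b.png",a)
E
```

```text
(no output)
```

View pics/w8a.png

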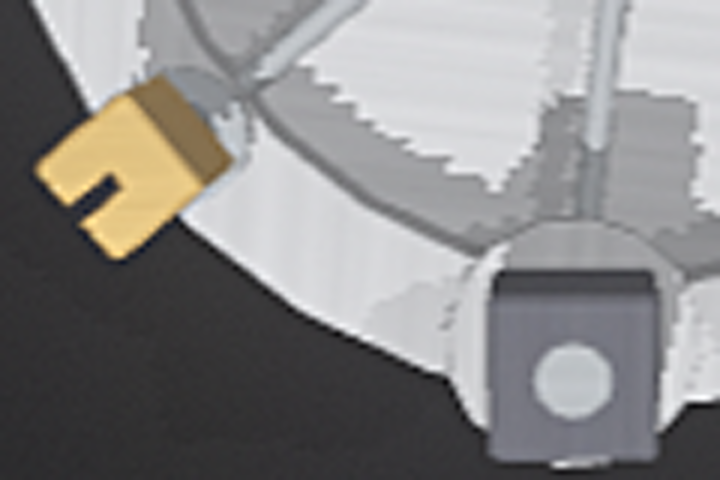

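View pics/w8b.png

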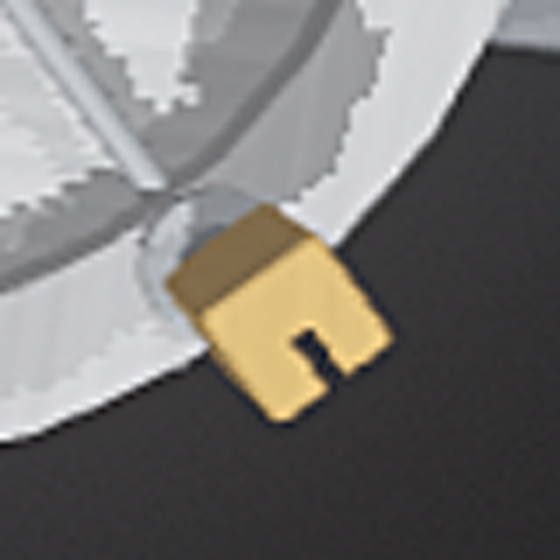

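```bash
python3 - <<'E'
from h import *
c=cam("wrist");p,M,o=pose()
off=M.T@(np.array(c["position"])-p); Rc=M.T@rot(c["orientation"]).as_matrix()
for z in (.064,.074,.084):
    y=np.radians(98.71); D=np.array([[np.cos(y),np.sin(y),0],[np.sin(y),-np.cos(y),0],[0,0,-1]])
    pp=np.array([.5942,-.0842,z]); q=R.from_matrix(D@Rc).as_quat()
    cc=dict(c); cc["position"]=pp+D@off; cc["orientation"]=[q[3],q[0],q[1],q[2]]
    print(z,proj(cc,[[.5245,-.06,.108],[.6615,-.054,.108],[.5942,-.0854,.084],[.5900,.0115,.06]]).round(0).tolist())
print(off)
im=cv2.imread("pics/w3.png"); cv2.imwrite("pics/w3a.png",cv2.resize(im[150:350,100:540],None,fx=1.8,fy=1.8,interpolation=cv2.INTER_CUBIC))
E
```

```text
0.064 [[155.0, 213.0], [494.0, 247.0], [320.0, 265.0], [342.0, 60.0]]
0.074 [[166.0, 205.0], [482.0, 237.0], [320.0, 256.0], [340.0, 63.0]]
0.084 [[176.0, 198.0], [472.0, 229.0], [320.0, 247.0], [339.0, 65.0]]
[ 0.07700392 -0.00025658 -0.16305811]
```

View pics/w3a.png

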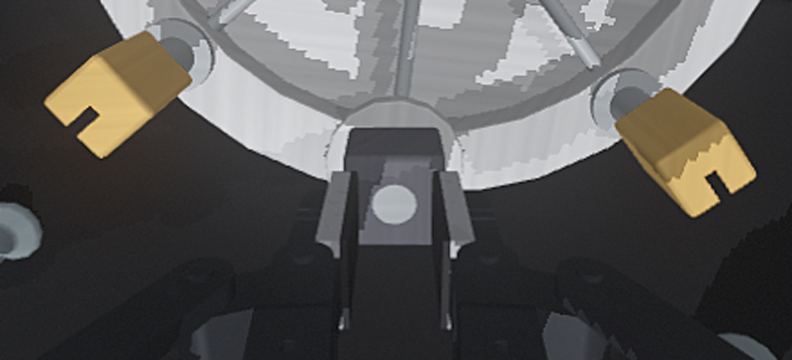

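Force and pictures agree that the visible finger ends stop about 20 mm short of the reported TCP: the shut fingers rested on the block's top (0.084) at TCP z 0.064. I'll descend lower in small, force-checked steps.

```bash
python3 -m jog '0 0 0.05 0 0 0 0.045;0 0 0.1 0 0 0 0.045;0 0 0.13 0 0 0 0.045;0 0 0.15 0 0 0 0.045;0 0 0.158 0 0 0 0.045' 70;  python3 -m jog '0 0 0 0 0 0 0.045;0 0 0.005 0 0 0 0.045;0 0 0.01 0 0 0 0.045;0 0 0.01 0 0 0 0.045;0 0 0.01 0 0 0 0.045'; python3 -m jog '0 0 0.005 0 0 0 0.045;0 0 0.008 0 0 0 0.045;0 0 0.008 0 0 0 0.045;0 0 0.008 0 0 0 0.045'
```

```text
t: 6.9
eef_pos: [0.5923, -0.085, 0.0617]
tool_rot: [-0.002, 0.651, 0.759, -0.001]
contact_force: [-0.2, -0.1, 0.8]
gripper_width: 0.525
t: 7.4
eef_pos: [0.5943, -0.0852, 0.0549]
tool_rot: [0.0, 0.651, 0.759, 0.0]
contact_force: [0.2, -1.5, 0.2]
gripper_width: 0.525
t: 7.8
eef_pos: [0.5939, -0.0852, 0.0463]
tool_rot: [-0.0, 0.651, 0.759, -0.0]
contact_force: [-0.1, -0.5, -0.7]
gripper_width: 0.527
```

```bash
python3 -m jog '0 0 0 0 0 0 0.02;0 0 0 0 0 0 0.01;0 0 0 0 0 0 0.0;0 0 0 0 0 0 0;0 0 0 0 0 0 0' 60; python3 - <<'E'
from h import *
c=cam("wrist"); save(c,"w9",(240,180,400,300),5);go([0,0,0],98.5)
E
```

```text
t: 8.3
eef_pos: [0.5943, -0.0852, 0.0467]
tool_rot: [0.0, 0.651, 0.759, 0.0]
contact_force: [-0.3, -0.0, 3.0]
gripper_width: 0.31
t 8.3 tcp [ 0.5943 -0.0852  0.0467] yaw 98.71 tilt [ 7.e-04 -1.e-04 -1.e+00] shift [ 0.1742 -0.5746  0.0463]
rotvec [0.04 0.01 0.21]
```

View pics/w9.png

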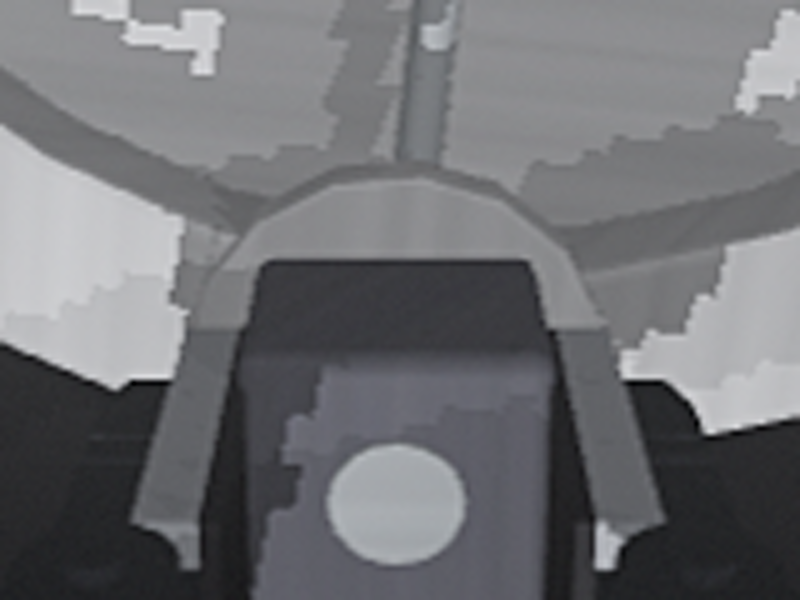

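Width now holds at 0.31 with the block between the pads. Lift.

```bash
python3 -m jog '0 0 -0.01 0 0 0 0;0 0 -0.04 0 0 0 0;0 0 -0.08 0 0 0 0;0 0 -0.12 0 0 0 0;0 0 -0.14 0 0 0 0' 60; python3 - <<'E'
from h import *
c=cam("wrist"); save(c,"w10",(160,100,480,340),2.5);print(status.get_obs()["gripper_width"]);go([0.525,0.430,.18],88)
E
```

```text
t: 8.85
eef_pos: [0.5953, -0.0851, 0.1903]
tool_rot: [0.002, 0.651, 0.759, 0.001]
contact_force: [-0.3, 0.1, -0.9]
gripper_width: 0.311
0.31326159688012667
t 8.9 tcp [ 0.5965 -0.0851  0.1926] yaw 98.71 tilt [ 7.5e-03 -9.0e-04 -1.0e+00] shift [0.52   0.0073 0.0116]
rotvec [ 0.43  0.07 10.71]
```

View pics/w10.png

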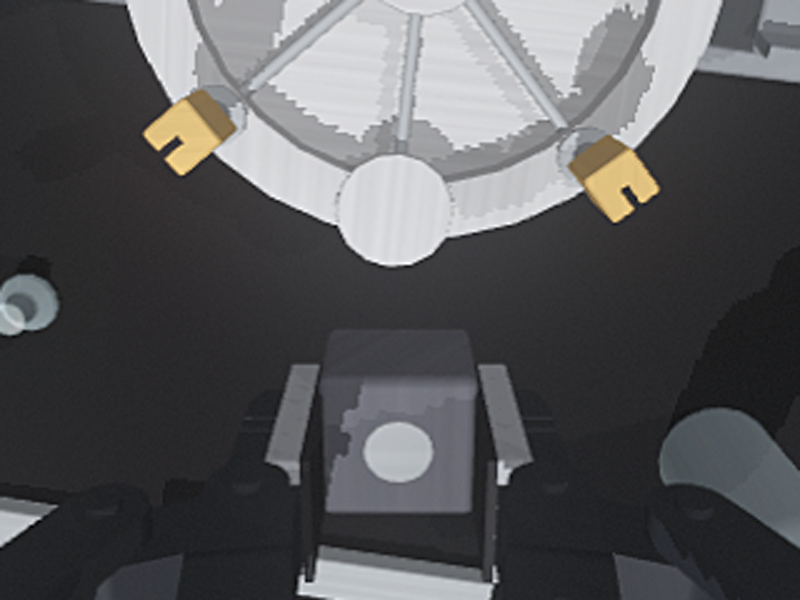

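```bash
python3 -m jog '0.52 0.013 0.012 0 0 10.7 0;0.52 0.013 0.012 0 0 10.7 0;0.52 0.013 0.012 0 0 10.7 0;0.52 0.013 0.012 0 0 10.7 0;0.52 0.013 0.012 0 0 10.7 0' 60; python3 - <<'E'
from h import *
go([0.535,0.434,.12],88)
E
```

```text
t: 9.4
eef_pos: [0.5614, 0.163, 0.1802]
tool_rot: [-0.0, 0.719, 0.695, -0.001]
contact_force: [0.9, 0.4, -1.5]
gripper_width: 0.313
t 9.4 tcp [0.5614 0.163  0.1802] yaw 88.00 tilt [-1.e-03 -6.e-04 -1.e+00] shift [ 0.2699 -0.0358  0.06  ]
rotvec [-0.06  0.04 -0.  ]
```

```bash
python3 -m jog '0.27 -0.036 0 0 0 0 0;0.27 -0.036 0.01 0 0 0 0;0.27 -0.036 0.03 0 0 0 0;0.27 -0.036 0.06 0 0 0 0;0.27 -0.036 0.08 0 0 0 0' 60; python3 -m jog '0.022 -0.003 0.02 0 0 0 0;0.022 -0.003 0.02 0 0 0 0;0.022 -0.003 0.02 0 0 0 0;0.022 -0.003 0.02 0 0 0 0' 60; python3 - <<'E'
from h import *
go([0.535,0.433,0.0],88); c=cam("wrist"); save(c,"w11")
E
```

```text
t: 9.9
eef_pos: [0.539, 0.4008, 0.1244]
tool_rot: [-0.0, 0.719, 0.695, 0.001]
contact_force: [1.2, -0.1, -1.7]
gripper_width: 0.31
t: 10.3
eef_pos: [0.5382, 0.4183, 0.1045]
tool_rot: [0.001, 0.72, 0.694, 0.0]
contact_force: [-0.2, -0.8, -1.2]
gripper_width: 0.31
t 10.3 tcp [0.5382 0.4183 0.1045] yaw 87.90 tilt [ 1.e-03 -8.e-04 -1.e+00] shift [ 0.0147 -0.0039  0.1045]
rotvec [ 0.06  0.04 -0.1 ]
```

View pics/w11.png

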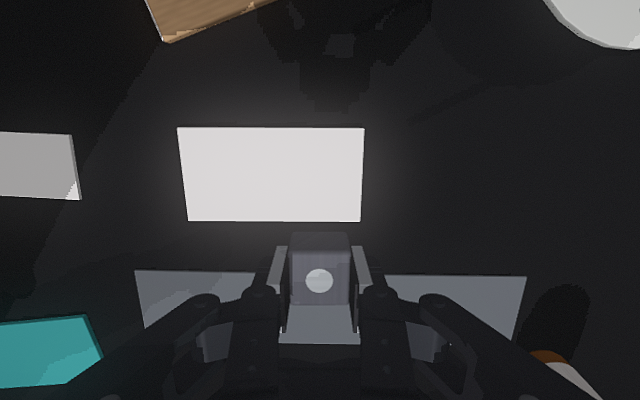

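```bash
python3 -m jog '0.015 -0.004 0.03 0 0 0 0;0.015 -0.004 0.06 0 0 0 0;0.015 -0.004 0.08 0 0 0 0;0.015 -0.004 0.09 0 0 0 0;0.015 -0.004 0.095 0 0 0 0' 60; python3 -m jog '0 0 0.003 0 0 0 0;0 0 0.006 0 0 0 0;0 0 0.009 0 0 0 0;0 0 0.012 0 0 0 0' 60; python3 - <<'E'
from h import *
go([0.535,0.433,0.0],88); c=cam("wrist"); save(c,"w12")
E
```

```text
t: 10.85
eef_pos: [0.5343, 0.4339, 0.0089]
tool_rot: [0.0, 0.72, 0.694, -0.0]
contact_force: [-0.5, 0.7, -1.2]
gripper_width: 0.315
t: 11.25
eef_pos: [0.534, 0.4353, -0.0025]
tool_rot: [0.0, 0.719, 0.695, 0.001]
contact_force: [-0.2, 1.1, -1.0]
gripper_width: 0.31
t 11.2 tcp [ 0.534   0.4353 -0.0025] yaw 88.01 tilt [ 9.e-04  7.e-04 -1.e+00] shift [-0.0022  0.0011 -0.0025]
rotvec [ 0.05 -0.04  0.01]
```

View pics/w12.png

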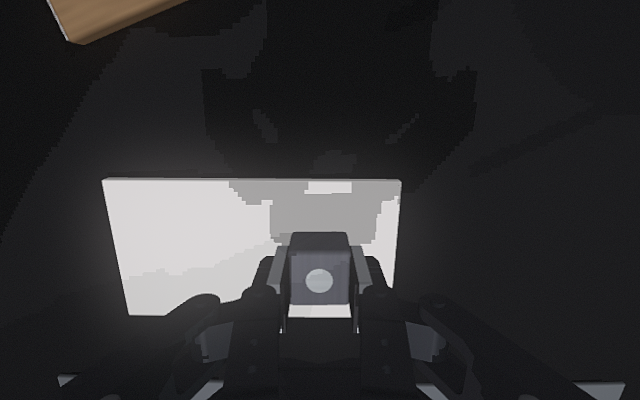

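Still about 4 mm above the tile, so I lower it to contact.

```bash
python3 -m jog '-0.001 0 0.002 0 0 0 0;-0.001 0 0.004 0 0 0 0;-0.001 0 0.004 0 0 0 0;-0.001 0 0.004 0 0 0 0' 60; python3 -m jog '0 0 0.001 0 0 0 0;0 0 0.002 0 0 0 0;0 0 0.002 0 0 0 0' 60
```

```text
t: 11.7
eef_pos: [0.5335, 0.434, -0.007]
tool_rot: [-0.0, 0.719, 0.695, 0.0]
contact_force: [-0.0, 0.5, -0.6]
gripper_width: 0.309
t: 12.0
eef_pos: [0.5336, 0.4341, -0.0072]
tool_rot: [0.0, 0.719, 0.695, 0.0]
contact_force: [-3.6, -3.9, 11.8]
gripper_width: 0.308
```

```bash
python3 -m jog '0 0 0 0 0 0 0.03;0 0 0 0 0 0 0.04;0 0 0 0 0 0 0.045;0 0 -0.02 0 0 0 0.045;0 0 -0.05 0 0 0 0.045' 60; python3 -m jog '0 0 -0.05 0 0 0 0.045;0 0 -0.1 0 0 0 0.045;0 0 -0.14 0 0 0 0.045;0 0 -0.15 0 0 0 0.045'; python3 - <<'E'
from h import *
go([0.585,0.108,0.20],88); c=cam("wrist"); save(c,"w13")
E
```

```text
t: 12.5
eef_pos: [0.5324, 0.433, 0.0405]
tool_rot: [-0.0, 0.719, 0.695, -0.002]
contact_force: [0.1, 0.8, 1.0]
gripper_width: 0.527
t: 12.9
eef_pos: [0.5354, 0.4366, 0.1988]
tool_rot: [0.0, 0.719, 0.695, 0.005]
contact_force: [0.5, -0.1, 0.4]
gripper_width: 0.522
t 12.9 tcp [0.5354 0.4366 0.1988] yaw 88.01 tilt [ 0.0075  0.0071 -0.9999] shift [-0.3267  0.061  -0.0031]
rotvec [ 0.42 -0.42  0.01]
```

View pics/w13.png

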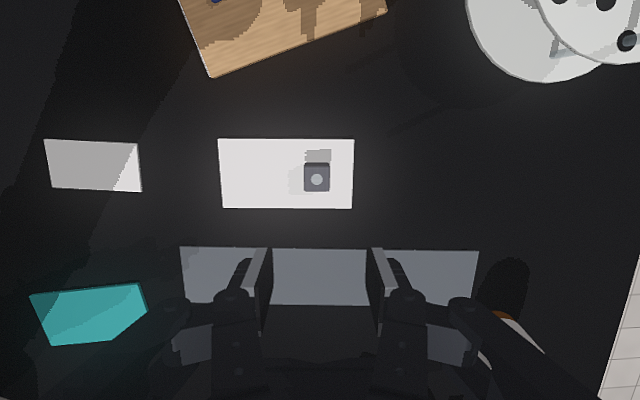

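The first weight stands on the tile at (317,177). Next, weight 2.

```bash
python3 -m jog '-0.327 0.061 0 0 0 0 0.045;-0.327 0.061 0 0 0 0 0.045;-0.327 0.061 0 0 0 0 0.045;-0.327 0.061 0 0 0 0 0.045;-0.327 0.061 0 0 0 0 0.045'; python3 -m jog '-0.077 0.014 0 0 0 0 0.045;-0.077 0.014 0 0 0 0 0.045;-0.077 0.014 0 0 0 0 0.045;-0.077 0.014 0 0 0 0 0.045';python3 - <<'E'
from h import *
go([0.5855,0.108,0.20],88); c=cam("wrist"); save(c,"w14",(240,120,400,240),5)
E
```

```text
t: 13.45
eef_pos: [0.5701, 0.1844, 0.1902]
tool_rot: [-0.0, 0.719, 0.695, -0.001]
contact_force: [0.6, -0.2, 0.6]
gripper_width: 0.528
t: 13.85
eef_pos: [0.5816, 0.1087, 0.1903]
tool_rot: [-0.001, 0.72, 0.694, -0.001]
contact_force: [-0.6, 0.8, 0.0]
gripper_width: 0.527
t 13.8 tcp [0.5816 0.1087 0.1903] yaw 87.92 tilt [-0.0015 -0.     -1.    ] shift [-0.0005  0.0039 -0.0097]
rotvec [-0.09  0.   -0.08]
```

View pics/w14.png

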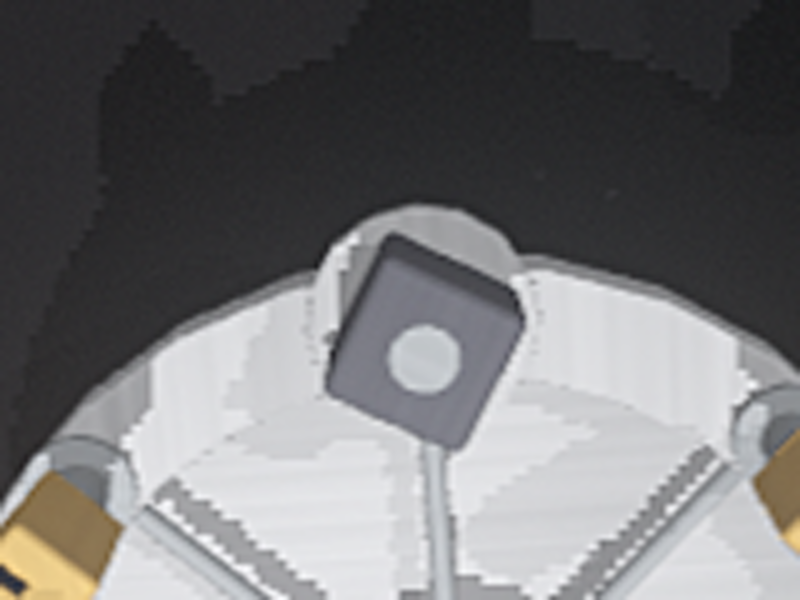

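```bash
python3 - <<'E'
from h import *
c=cam("wrist")
k=np.array([(385,252),(522,320),(462,448),(330,385),(425,358)])/5+[240,120]
P=onz(c,k,.084); print(P.round(4),P[:4].mean(0)); 
for i in range(4): d=P[(i+1)%4]-P[i]; print(np.linalg.norm(d).round(4),np.degrees(np.arctan2(d[1],d[0])).round(1))
go([P[4][0],P[4][1],.10],64)
E
```

```text
[[0.5797 0.1297 0.084 ]
 [0.6029 0.1169 0.084 ]
 [0.5921 0.0939 0.084 ]
 [0.5693 0.1063 0.084 ]
 [0.586  0.1107 0.084 ]] [0.58599792 0.11172495 0.084     ]
0.0265 -28.8
0.0254 -115.3
0.026 151.5
0.0256 65.9
t 13.9 tcp [0.5815 0.111  0.1907] yaw 88.14 tilt [-8.e-04  8.e-04 -1.e+00] shift [-0.0003  0.0046  0.0907]
rotvec [-0.06 -0.03 24.14]
```

```bash
python3 -m jog '-0.001 0.0045 0.03 0 0 24.8 0.045;-0.001 0.0045 0.06 0 0 24.8 0.045;-0.001 0.0045 0.07 0 0 24.8 0.045;-0.001 0.0045 0.07 0 0 24.8 0.045;-0.001 0.0045 0.07 0 0 24.8 0.045'; python3 - <<'E'
from h import *
go([.586,.1095,.0465],63.3); c=cam("wrist"); save(c,"w15",(200,150,440,330),3)
E
```

```text
t: 14.45
eef_pos: [0.5866, 0.11, 0.1213]
tool_rot: [-0.0, 0.85, 0.527, 0.0]
contact_force: [-0.9, 0.8, 0.1]
gripper_width: 0.524
t 14.4 tcp [0.5866 0.11   0.1213] yaw 63.56 tilt [ 1.e-04  6.e-04 -1.e+00] shift [-0.0007 -0.0003  0.0748]
rotvec [-0.01 -0.03  0.26]
```

View pics/w15.png

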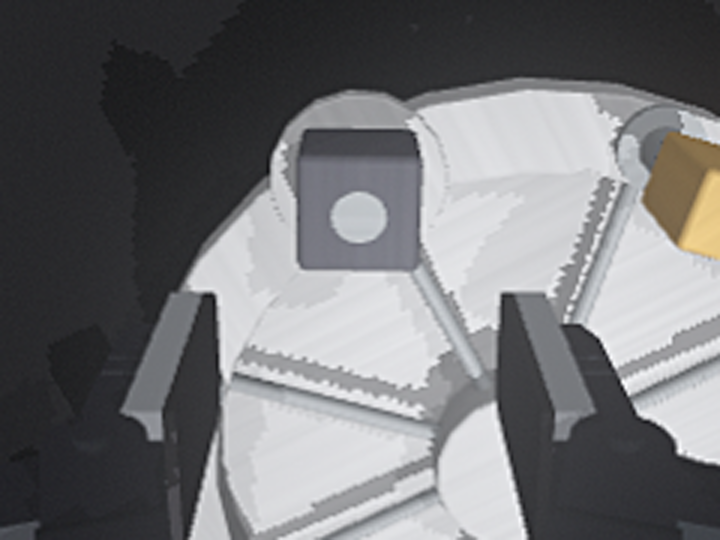

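```bash
python3 -m jog '-0.0005 0 0.02 0 0 0 0.045;-0.0005 0 0.04 0 0 0 0.045;-0.0005 0 0.055 0 0 0 0.045;-0.0005 0 0.065 0 0 0 0.045;-0.0005 0 0.072 0 0 0 0.045'; python3 -m jog '0 0 0.002 0 0 0 0.045;0 0 0.002 0 0 0 0.045;0 0 0.002 0 0 0 0.02;0 0 0.002 0 0 0 0;0 0 0.002 0 0 0 0' 60; python3 -m jog '0 0 0 0 0 0 0;0 0 0 0 0 0 0'; python3 -m jog '0 0 -0.01 0 0 0 0;0 0 -0.04 0 0 0 0;0 0 -0.08 0 0 0 0;0 0 -0.12 0 0 0 0;0 0 -0.14 0 0 0 0'; python3 - <<'E'
from h import *
c=cam("wrist"); save(c,"w16",(160,100,480,340),2);go([.463,.433,.18],88)
E
```

```text
t: 15.0
eef_pos: [0.5866, 0.1079, 0.0487]
tool_rot: [-0.0, 0.851, 0.524, 0.0]
contact_force: [-0.0, -1.0, -0.8]
gripper_width: 0.529
t: 15.5
eef_pos: [0.5871, 0.108, 0.0479]
tool_rot: [0.0, 0.852, 0.524, 0.001]
contact_force: [-0.8, 0.1, 4.5]
gripper_width: 0.311
t: 15.7
eef_pos: [0.5871, 0.1079, 0.0479]
tool_rot: [0.0, 0.852, 0.524, 0.001]
contact_force: [-0.8, 0.6, 5.9]
gripper_width: 0.311
t: 16.2
eef_pos: [0.5877, 0.1083, 0.1911]
tool_rot: [0.001, 0.852, 0.524, 0.002]
contact_force: [0.9, -0.1, -0.8]
gripper_width: 0.31
t 16.2 tcp [0.589  0.1086 0.1934] yaw 63.21 tilt [ 0.0079  0.0017 -1.    ] shift [ 0.2327 -0.2587  0.013 ]
rotvec [  0.42  -0.21 -24.79]
```

View pics/w16.png

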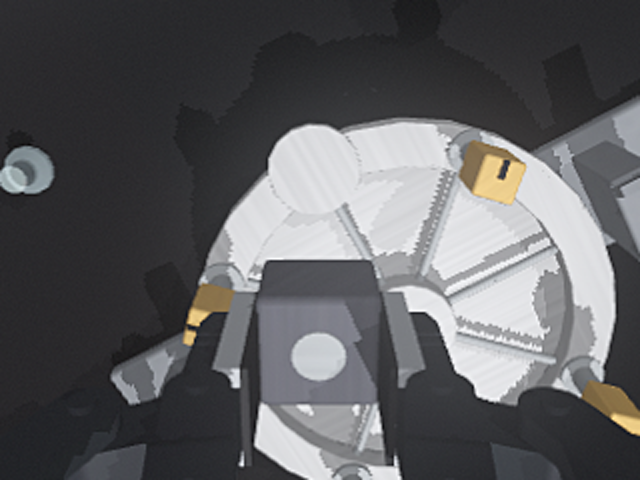

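```bash
python3 -m jog '0.233 -0.258 0 0 0 -24.8 0;0.233 -0.258 0 0 0 -24.8 0;0.233 -0.258 0 0 0 -24.8 0;0.233 -0.258 0 0 0 -24.8 0;0.233 -0.258 0 0 0 -24.8 0' 60; python3 - <<'E'
from h import *
go([0.467,0.434,.12],88)
E
```

```text
t: 16.75
eef_pos: [0.4951, 0.342, 0.1866]
tool_rot: [0.0, 0.719, 0.695, -0.0]
contact_force: [0.9, 0.1, -1.4]
gripper_width: 0.309
t 16.8 tcp [0.4951 0.342  0.1866] yaw 88.00 tilt [-6.e-04 -7.e-04 -1.e+00] shift [ 0.091  -0.0312  0.0666]
rotvec [-0.03  0.04 -0.  ]
```

```bash
python3 -m jog '0.091 -0.031 0 0 0 0 0;0.091 -0.031 0 0 0 0 0;0.091 -0.031 0.03 0 0 0 0;0.091 -0.031 0.06 0 0 0 0;0.091 -0.031 0.06 0 0 0 0' 60; python3 -m jog '0 0 0 0 0 0 0;0 0 0 0 0 0 0'; python3 - <<'E'
from h import *
go([0.467,0.434,.005],88)
c=cam("wrist"); save(c,"w17")
E
```

```text
t: 17.25
eef_pos: [0.4659, 0.4301, 0.1222]
tool_rot: [0.0, 0.719, 0.695, -0.005]
contact_force: [-0.1, -0.5, -2.0]
gripper_width: 0.308
t: 17.45
eef_pos: [0.4693, 0.4334, 0.1286]
tool_rot: [-0.0, 0.719, 0.695, 0.001]
contact_force: [0.2, -0.4, -1.3]
gripper_width: 0.314
t 17.4 tcp [0.4693 0.4334 0.1286] yaw 87.97 tilt [ 0.0015  0.0016 -1.    ] shift [ 0.0003 -0.0025  0.1236]
rotvec [ 0.08 -0.09 -0.03]
```

View pics/w17.png

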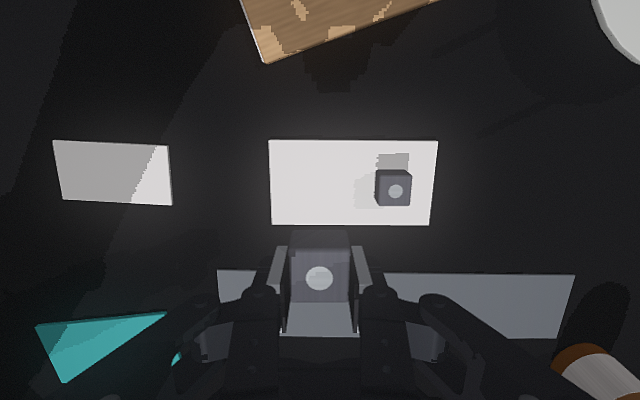

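```bash
python3 -m jog '0 -0.002 0.03 0 0 0 0;0 -0.002 0.06 0 0 0 0;0 -0.002 0.09 0 0 0 0;0 -0.002 0.11 0 0 0 0;0 -0.002 0.12 0 0 0 0' 60; python3 -m jog '0 0 0.003 0 0 0 0;0 0 0.006 0 0 0 0;0 0 0.009 0 0 0 0;0 0 0.012 0 0 0 0;0 0 0.012 0 0 0 0' 60;  python3 -m jog '0 0 0.001 0 0 0 0;0 0 0.002 0 0 0 0;0 0 0.002 0 0 0 0' 60
```

```text
t: 18.0
eef_pos: [0.4667, 0.4326, 0.0064]
tool_rot: [0.0, 0.719, 0.695, -0.0]
contact_force: [0.1, -0.2, -1.8]
gripper_width: 0.312
t: 18.5
eef_pos: [0.4666, 0.433, -0.0048]
tool_rot: [0.0, 0.719, 0.695, 0.0]
contact_force: [-0.6, 0.6, -1.6]
gripper_width: 0.317
t: 18.8
eef_pos: [0.4667, 0.4332, -0.006]
tool_rot: [0.0, 0.719, 0.695, 0.0]
contact_force: [-2.1, -1.9, 5.4]
gripper_width: 0.312
```

Contact. Release and go up.

```bash
python3 -m jog '0 0 0 0 0 0 0.03;0 0 0 0 0 0 0.04;0 0 0 0 0 0 0.042;0 0 -0.02 0 0 0 0.042;0 0 -0.05 0 0 0 0.042' 60; python3 -m jog '0 0 -0.05 0 0 0 0.042;0 0 -0.1 0 0 0 0.042;0 0 -0.15 0 0 0 0.042;0 0 -0.2 0 0 0 0.042'; python3 - <<'E'
from h import *
c=cam("top"); save(c,"t18",(160,110,460,260),2.6); c=cam("wrist"); save(c,"w18"); go([.52,-.29,.25],178)
E
```

```text
t: 19.3
eef_pos: [0.4653, 0.4317, 0.0416]
tool_rot: [-0.0, 0.719, 0.695, -0.002]
contact_force: [-0.0, 0.9, 0.2]
gripper_width: 0.492
t: 19.7
eef_pos: [0.4662, 0.4328, 0.2451]
tool_rot: [-0.0, 0.719, 0.695, 0.0]
contact_force: [1.5, 0.5, -0.8]
gripper_width: 0.494
t 19.8 tcp [0.4688 0.4367 0.2514] yaw 88.01 tilt [ 0.0094  0.0098 -0.9999] shift [-0.7245  0.0765 -0.0052]
rotvec [ 8.600e-01 -5.000e-02 -8.999e+01]
```

View pics/w18.png

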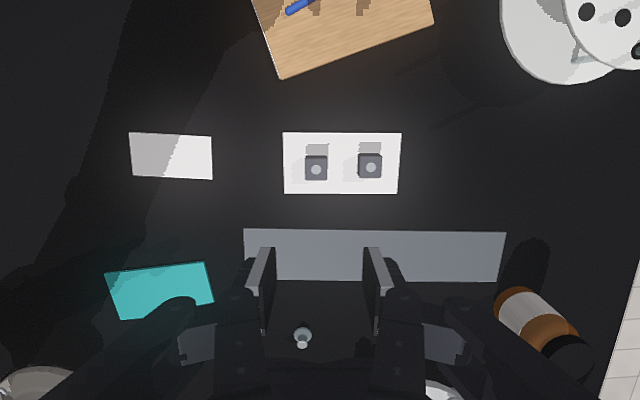

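View pics/t18.png

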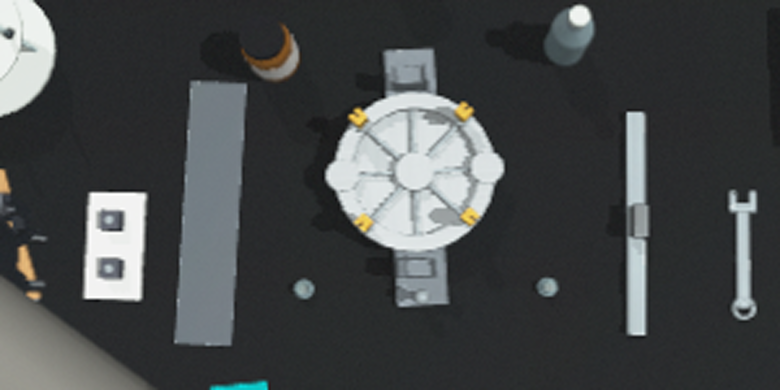

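Both weights are on the tile at (316,168) and (370,165), and the bar is unmoved. Now I go to the bar.

```bash
python3 -m jog '-0.725 0.077 0 0 0 0 0.05;-0.725 0.077 0 0 0 0 0.05;-0.725 0.077 0 0 0 0 0.05;-0.725 0.077 0 0 0 0 0.05;-0.725 0.077 0 0 0 0 0.05'; python3 -m jog '-0.475 0.051 0 0 0 43 0.05;-0.475 0.051 0 0 0 43 0.05;-0.475 0.051 0 0 0 43 0.05;-0.475 0.051 0 0 0 43 0.05;-0.475 0.051 0 0 0 43 0.05'; python3 - <<'E'
from h import *
go([.46,-.293,.22],-1.7)
E
```

```text
t: 20.3
eef_pos: [0.4841, 0.1816, 0.2428]
tool_rot: [0.0, 0.719, 0.695, 0.0]
contact_force: [1.2, 0.1, -0.1]
gripper_width: 0.583
t: 20.8
eef_pos: [0.5021, -0.0677, 0.2431]
tool_rot: [0.0, 0.925, 0.38, 0.0]
contact_force: [1.6, -0.3, 0.8]
gripper_width: 0.582
t 20.8 tcp [ 0.5021 -0.0677  0.2431] yaw 44.70 tilt [ 7.e-04 -3.e-04 -1.e+00] shift [-0.1884  0.1305  0.0231]
rotvec [ 3.00e-02 -3.00e-02  4.64e+01]
```

```bash
python3 -m jog '-0.188 0.13 0.023 0 0 46.5 0.05;-0.188 0.13 0.023 0 0 46.5 0.05;-0.188 0.13 0.023 0 0 46.5 0.05;-0.188 0.13 0.023 0 0 46.5 0.05;-0.188 0.13 0.023 0 0 46.5 0.05'; python3 -m jog '0 0 0 0 0 3.5 0.05;0 0 0 0 0 3.5 0.05;0 0 0 0 0 3.5 0.05;0 0 0 0 0 3.5 0.05'; python3 - <<'E'
from h import *
c=cam("wrist"); save(c,"w20"); go([.5217,-.293,.1],-1.7)
E
```

```text
t: 21.3
eef_pos: [0.4595, -0.2949, 0.2195]
tool_rot: [0.001, 1.0, 0.013, -0.0]
contact_force: [0.2, 0.8, 0.2]
gripper_width: 0.59
t: 21.7
eef_pos: [0.4619, -0.2895, 0.22]
tool_rot: [-0.0, 1.0, -0.011, 0.0]
contact_force: [0.2, -0.1, -0.5]
gripper_width: 0.586
t 21.8 tcp [ 0.4619 -0.2896  0.2201] yaw -1.26 tilt [ 3.e-04  2.e-04 -1.e+00] shift [0.0598 0.0021 0.1201]
rotvec [-0.01 -0.02  0.44]
```

View pics/w20.png

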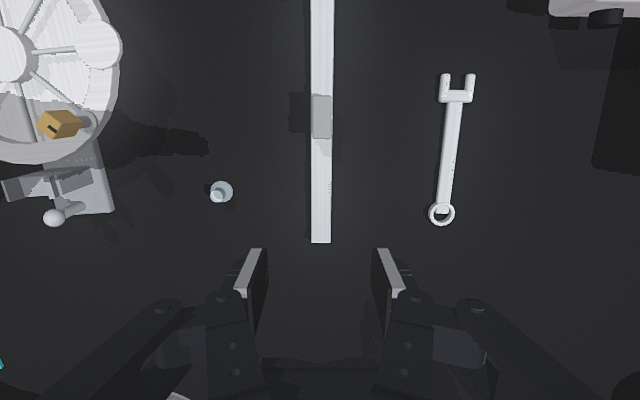

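```bash
python3 - <<'E'
from h import *
c=cam("wrist"); save(c,"w20c",(280,80,360,160),7)
a=onz(c,[(321,241.5),(322.2,5)],.012); d=a[1]-a[0]; print(a.round(4),np.degrees(np.arctan2(d[1],d[0])))
print(a[0]+d/np.linalg.norm(d)*.155)
E
```

```text
[[ 0.3671 -0.2892  0.012 ]
 [ 0.6309 -0.2959  0.012 ]] -1.4463276714628734
[ 0.52205214 -0.29315899  0.012     ]
```

View pics/w20c.png

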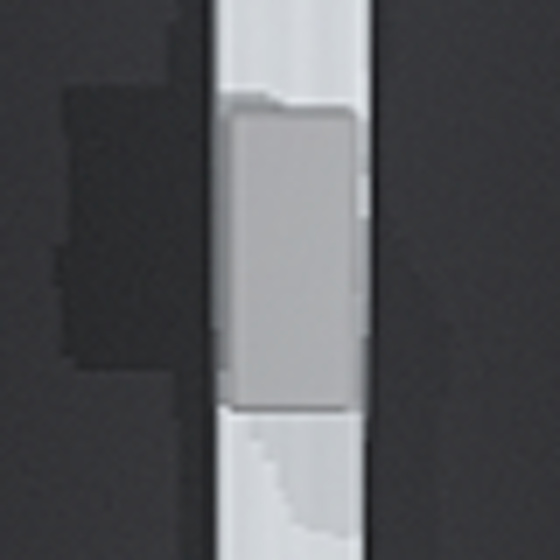

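```bash
python3 -m jog '0.03 0.0023 0.03 0 0 0.3 0.05;0.06 0.0023 0.07 0 0 0.3 0.05;0.06 0.0023 0.11 0 0 0.3 0.05;0.06 0.0023 0.12 0 0 0.3 0.05;0.06 0.0023 0.12 0 0 0.3 0.05'; python3 - <<'E'
from h import *
c=cam("wrist"); save(c,"w21"); go([.522,-.2932,-.003],-1.6)
E
```

```text
t: 22.3
eef_pos: [0.5199, -0.2937, 0.0987]
tool_rot: [-0.001, 1.0, -0.015, -0.002]
contact_force: [0.1, -0.1, -0.0]
gripper_width: 0.586
t 22.4 tcp [ 0.5211 -0.2945  0.1006] yaw -1.73 tilt [-5.e-04 -0.e+00 -1.e+00] shift [ 0.0009 -0.0014  0.1036]
rotvec [ 0.    0.03 -0.13]
```

View pics/w21.png

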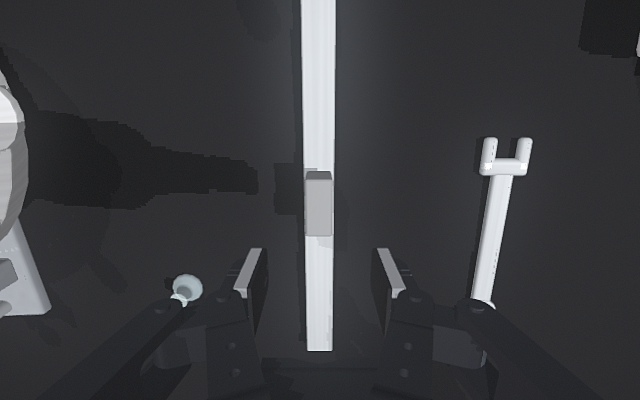

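```bash
python3 -m jog '0.001 -0.001 0.03 0 0 0 0.05;0.001 -0.001 0.06 0 0 0 0.05;0.001 -0.001 0.08 0 0 0 0.05;0.001 -0.001 0.09 0 0 0 0.05;0.001 -0.001 0.095 0 0 0 0.05'; python3 -m jog '0 0 0.002 0 0 0 0.05;0 0 0.004 0 0 0 0.05;0 0 0.006 0 0 0 0.05;0 0 0.007 0 0 0 0.05;0 0 0.007 0 0 0 0.05'; python3 - <<'E'
from h import *
c=cam("wrist"); save(c,"w22",(200,150,440,330),3); go([.522,-.2932,-.003],-1.6)
E
```

```text
t: 22.85
eef_pos: [0.5232, -0.2941, 0.0062]
tool_rot: [0.0, 1.0, -0.015, 0.001]
contact_force: [0.9, 0.3, -0.5]
gripper_width: 0.588
t: 23.35
eef_pos: [0.5225, -0.2935, -0.0018]
tool_rot: [0.0, 1.0, -0.015, 0.0]
contact_force: [0.2, 0.1, -0.3]
gripper_width: 0.583
t 23.4 tcp [ 0.5225 -0.2934 -0.0018] yaw -1.73 tilt [ 2.e-04 -1.e-04 -1.e+00] shift [-0.0005 -0.0002  0.0012]
rotvec [ 0.01 -0.01 -0.13]
```

View pics/w22.png

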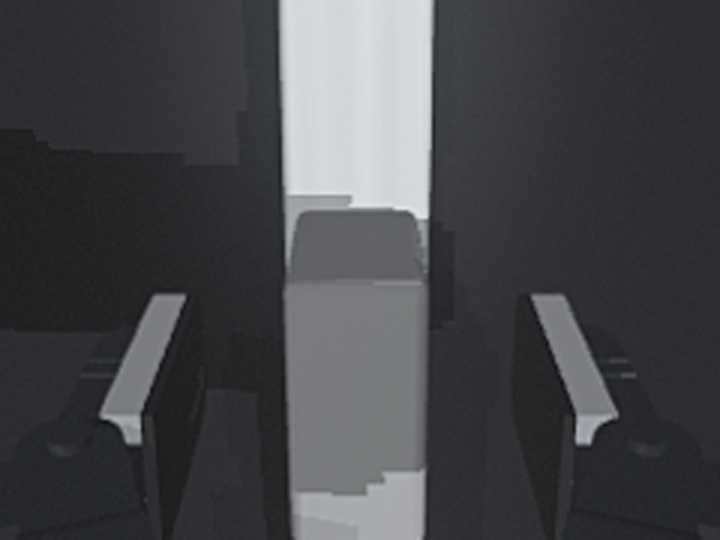

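```bash
python3 -m jog '0 0 0 0 0 0 0.03;0 0 0 0 0 0 0.02;0 0 0 0 0 0 0.0;0 0 0 0 0 0 0;0 0 0 0 0 0 0' 100; python3 -m jog '0 0 0 0 0 0 0;0 0 0 0 0 0 0'; python3 -m jog '0 0 -0.01 0 0 0 0;0 0 -0.03 0 0 0 0;0 0 -0.06 0 0 0 0;0 0 -0.1 0 0 0 0;0 0 -0.14 0 0 0 0'; python3 - <<'E'
from h import *
c=cam("wrist"); save(c,"w23"); go([.59,.0115,.17],2.5)
E
```

```text
t: 23.9
eef_pos: [0.5225, -0.2934, -0.0016]
tool_rot: [0.0, 1.0, -0.015, 0.0]
contact_force: [-0.9, 2.0, 6.8]
gripper_width: 0.213
t: 24.1
eef_pos: [0.5225, -0.2934, -0.0016]
tool_rot: [0.0, 1.0, -0.015, 0.0]
contact_force: [-1.7, 0.8, 5.7]
gripper_width: 0.214
t: 24.6
eef_pos: [0.5214, -0.293, 0.1388]
tool_rot: [-0.0, 1.0, -0.015, -0.001]
contact_force: [1.6, -0.4, -3.6]
gripper_width: 0.215
t 24.6 tcp [ 0.5254 -0.295   0.1463] yaw -1.76 tilt [ 0.0082 -0.0037 -1.    ] shift [ 0.0554 -0.3083 -0.0243]
rotvec [ 0.22 -0.47 -4.26]
```

View pics/w23.png

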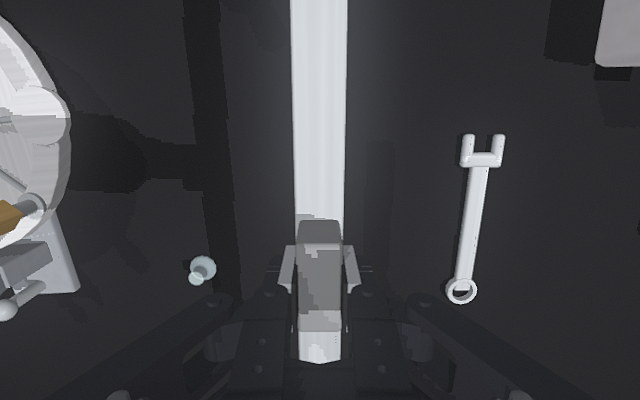

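```bash
python3 -m jog '0 0 -0.04 0 0 0 0;0 0 -0.07 0 0 0 0;0 0 -0.07 0 0 0 0;0 0 -0.07 0 0 0 0' 100; python3 - <<'E'
from h import *
go([.59,.0115,.21],2.5)
E
```

```text
t: 25.05
eef_pos: [0.522, -0.2933, 0.2077]
tool_rot: [0.0, 1.0, -0.015, 0.0]
contact_force: [-0.6, 0.1, -4.5]
gripper_width: 0.213
t 25.1 tcp [ 0.522  -0.2933  0.2077] yaw -1.74 tilt [ 0. -0. -1.] shift [ 0.0587 -0.3067 -0.0023]
rotvec [ 0.   -0.   -4.24]
```

```bash
python3 -m jog '0.059 -0.307 0 0 0 -4.2 0;0.059 -0.307 0 0 0 -4.2 0;0.059 -0.307 0 0 0 -4.2 0;0.059 -0.307 0 0 0 -4.2 0;0.059 -0.307 0 0 0 -4.2 0' 100; python3 -m jog '0 -0.05 0 0 0 0 0;0 -0.058 0 0 0 0 0;0 -0.058 0 0 0 0 0;0 -0.058 0 0 0 0 0;0 -0.058 0 0 0 0 0';python3 - <<'E'
from h import *
go([.59,.0115,.12],2.5); c=cam("wrist"); save(c,"w24")
t=cam("top"); save(t,"t24",(260,110,380,240),5)
s=cam("scene"); save(s,"s24",(260,160,420,300),5)
E
```

```text
t: 25.55
eef_pos: [0.5754, -0.0475, 0.2054]
tool_rot: [-0.0, 1.0, 0.021, -0.002]
contact_force: [1.8, -0.4, -4.6]
gripper_width: 0.21
t: 26.05
eef_pos: [0.574, 0.0059, 0.2071]
tool_rot: [0.001, 1.0, 0.02, -0.001]
contact_force: [0.1, -0.1, -3.3]
gripper_width: 0.215
t 26.1 tcp [0.574  0.0059 0.2071] yaw 2.27 tilt [-0.0016 -0.0012 -1.    ] shift [ 0.0164 -0.0051  0.087 ]
rotvec [ 0.07  0.1  -0.23]
```

View pics/w24.png

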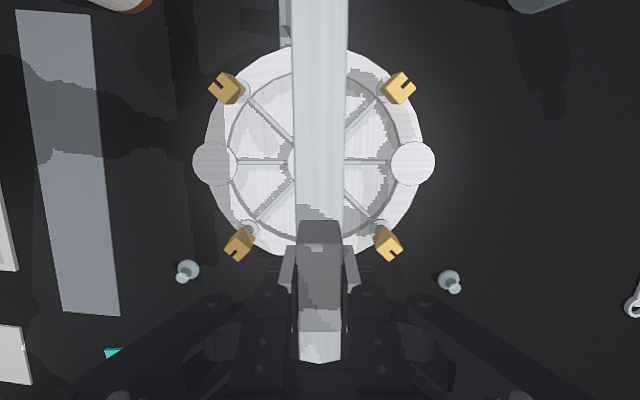

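View pics/s24.png

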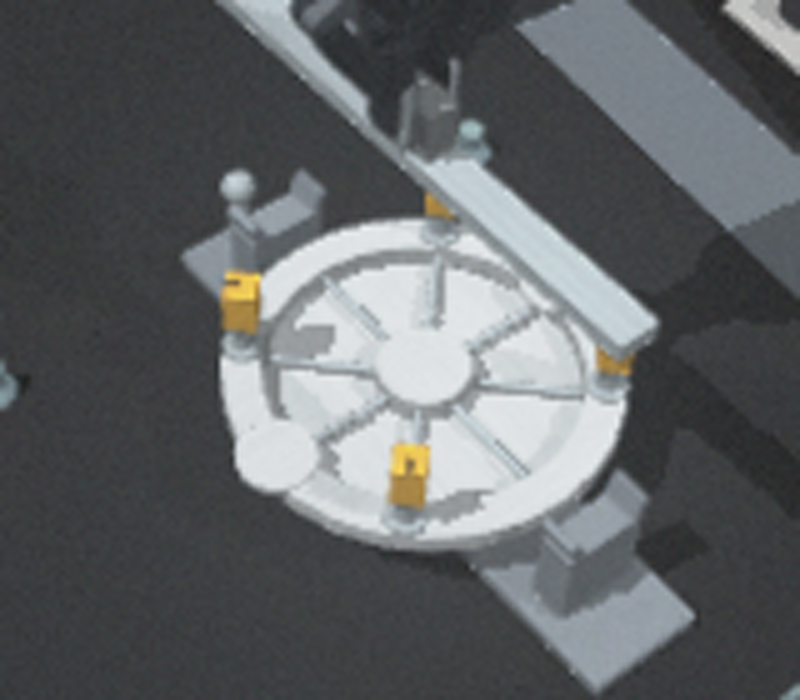

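```bash
python3 - <<'E'
from h import *
c=cam("wrist"); p,M,o=pose()
save(c,"w25a",(200,60,270,120),8); save(c,"w25b",(365,60,435,120),8)
save(c,"w25c",(210,215,280,275),8); save(c,"w25d",(360,215,430,275),8)
ims=[cv2.imread(f"pics/w25{k}.png") for k in "abcd"]
cv2.imwrite("pics/w25.png",cv2.resize(np.vstack([np.hstack(ims[:2]),np.hstack(ims[2:])]),(700,600)))
E
```

```text
(no output)
```

View pics/w25.png

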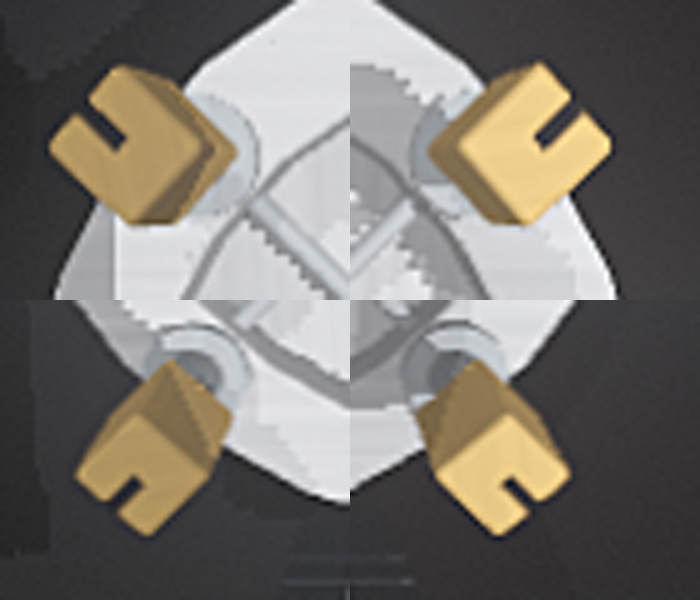

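```bash
python3 - <<'E'
from h import *
c=cam("wrist"); p,M,o=pose(); print(p)
P=onz(c,[(225.6,89.2),(401.7,89),(238.6,250),(391,249.8)],.108); print(P.round(4),P.mean(0).round(4))
n2,n3,n1,n4=P; 
print([np.linalg.norm((q-P.mean(0))[:2]).round(4) for q in P], np.degrees(np.arctan2(*(n2-n1)[[1,0]])),np.degrees(np.arctan2(*(n3-n4)[[1,0]])),np.degrees(np.arctan2(*(n2-n3)[[1,0]]))-90,np.degrees(np.arctan2(*(n1-n4)[[1,0]]))-90)
t=cam("top")
# bar yaw & centre from top: bar edges bright
go([.59,.0115,.12],2.6)
E
```

```text
[0.57449043 0.00751039 0.20798445]
[[ 0.6553  0.0837  0.108 ]
 [ 0.661  -0.0528  0.108 ]
 [ 0.5181  0.0781  0.108 ]
 [ 0.5239 -0.0591  0.108 ]] [0.5896 0.0125 0.108 ]
[np.float64(0.0969), np.float64(0.0967), np.float64(0.097), np.float64(0.0971)] 2.3393767537240318 2.634446449568408 2.3750608725711544 2.43385150032141
t 26.4 tcp [0.5745 0.0078 0.2081] yaw 2.40 tilt [ 2.e-04 -1.e-04 -1.e+00] shift [ 0.0156 -0.0031  0.0881]
rotvec [ 0.01 -0.01 -0.2 ]
```

```bash
python3 -m jog '0.0155 -0.004 0.03 0 0 0 0;0.0155 -0.004 0.07 0 0 0 0;0.0155 -0.004 0.1 0 0 0 0;0.0155 -0.004 0.117 0 0 0 0;0.0155 -0.004 0.117 0 0 0 0' 100; python3 -m jog '0 0 0 0 0 0 0;0 0 0 0 0 0 0'; python3 - <<'E'
from h import *
go([.59,.0122,.0624],2.45); c=cam("wrist"); save(c,"w26")
s=cam("scene"); save(s,"s26",(260,160,420,300),5)
E
```

```text
t: 26.85
eef_pos: [0.5876, 0.0128, 0.0883]
tool_rot: [0.0, 1.0, 0.022, -0.003]
contact_force: [-0.3, -0.8, -2.9]
gripper_width: 0.211
t: 27.05
eef_pos: [0.5911, 0.0133, 0.0926]
tool_rot: [-0.0, 1.0, 0.021, 0.001]
contact_force: [0.4, -0.9, -3.6]
gripper_width: 0.214
t 27.1 tcp [0.5911 0.0133 0.0926] yaw 2.46 tilt [ 2.9e-03  3.0e-04 -1.0e+00] shift [-0.0013  0.001   0.0302]
rotvec [-0.01 -0.17  0.01]
```

View pics/w26.png

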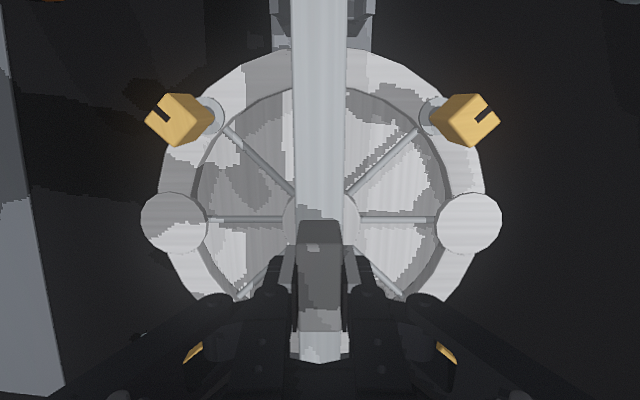

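View pics/s26.png

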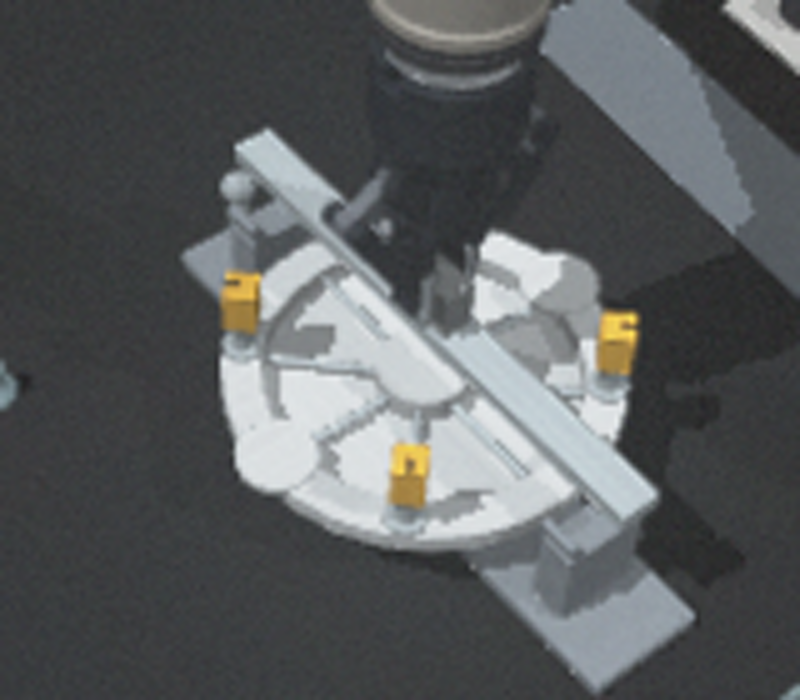

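```bash
python3 -m jog '-0.001 0.001 0.008 0 0 0 0;-0.001 0.001 0.016 0 0 0 0;-0.001 0.001 0.022 0 0 0 0;-0.001 0.001 0.025 0 0 0 0;-0.001 0.001 0.025 0 0 0 0' 100; python3 -m jog '0 0 0.001 0 0 0 0;0 0 0.002 0 0 0 0;0 0 0.003 0 0 0 0;0 0 0.003 0 0 0 0'
```

```text
t: 27.65
eef_pos: [0.5883, 0.0121, 0.0652]
tool_rot: [0.0, 1.0, 0.022, -0.001]
contact_force: [0.4, -0.1, -3.9]
gripper_width: 0.209
t: 28.05
eef_pos: [0.5888, 0.0121, 0.063]
tool_rot: [0.0, 1.0, 0.022, 0.0]
contact_force: [0.4, 0.4, -3.8]
gripper_width: 0.212
```

```bash
python3 -m jog '0 0 0.001 0 0 0 0;0 0 0.0015 0 0 0 0;0 0 0.0015 0 0 0 0' 100;  python3 - <<'E'
from h import *
s=cam("scene"); save(s,"s27",(260,160,420,300),5)
E
```

```text
t: 28.35
eef_pos: [0.589, 0.0122, 0.0624]
tool_rot: [0.0, 1.0, 0.022, 0.0]
contact_force: [-3.7, 1.1, 3.9]
gripper_width: 0.214
```

View pics/s27.png

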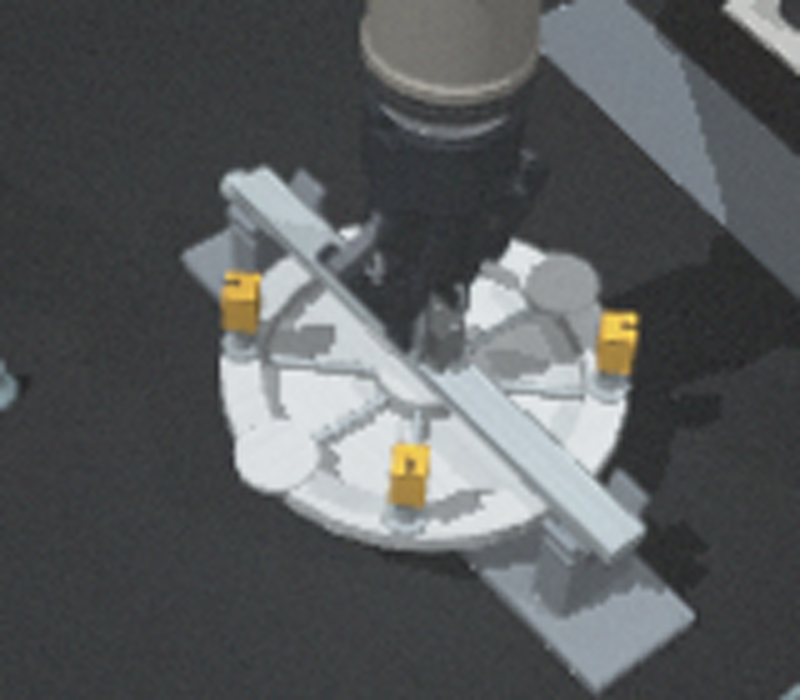

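The bar is in the saddles, and contact came at the predicted height. Release.

```bash
python3 -m jog '0 0 0 0 0 0 0.02;0 0 0 0 0 0 0.03;0 0 0 0 0 0 0.035;0 0 0 0 0 0 0.035;0 0 -0.015 0 0 0 0.035' 60; python3 -m jog '0 0 -0.04 0 0 0 0.035;0 0 -0.08 0 0 0 0.035;0 0 -0.12 0 0 0 0.035;0 0 -0.12 0 0 0 0.035;0 0 -0.12 0 0 0 0.035'; python3 - <<'E'
from h import *
s=cam("scene"); save(s,"s28",(260,160,420,300),5); c=cam("wrist"); save(c,"w28")
go([.5181,.0781,.22],137.45)
go([.5181,.0781,.22],-42.55)
E
```

```text
t: 28.9
eef_pos: [0.5873, 0.012, 0.0752]
tool_rot: [0.0, 1.0, 0.022, -0.002]
contact_force: [-0.6, 0.4, 0.1]
gripper_width: 0.413
t: 29.4
eef_pos: [0.5896, 0.0122, 0.1985]
tool_rot: [-0.0, 1.0, 0.022, 0.002]
contact_force: [-0.2, -0.5, -1.1]
gripper_width: 0.409
t 29.5 tcp [0.5881 0.012  0.196 ] yaw 2.47 tilt [-1.4e-03 -2.0e-04 -1.0e+00] shift [-0.0671 -0.069  -0.024 ]
rotvec [-9.0000e-02  5.0000e-02 -1.3498e+02]
t 29.5 tcp [0.5881 0.012  0.196 ] yaw 2.47 tilt [-1.4e-03 -2.0e-04 -1.0e+00] shift [-0.0671 -0.069  -0.024 ]
rotvec [4.000e-02 7.000e-02 4.502e+01]
```

View pics/s28.png

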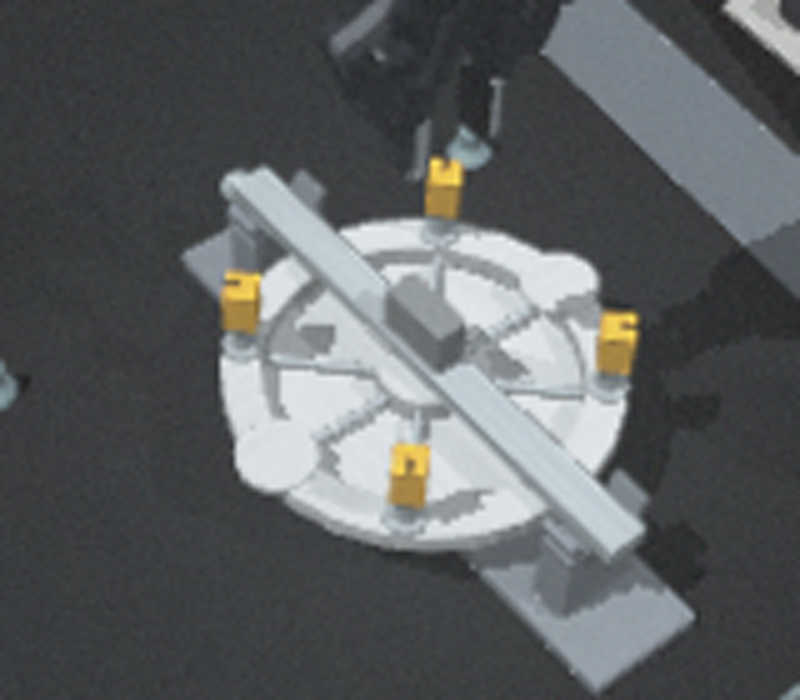

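View pics/w28.png

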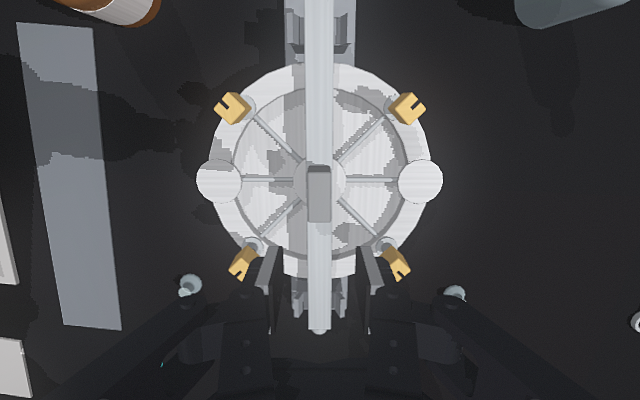

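The bar is seated in both saddles with the block over the hub at (319,195). Now nipple 1: I approach at tool yaw 137.5°.

```bash
python3 -m jog '-0.067 -0.069 0 0 0 -135 0.035;-0.067 -0.069 0 0 0 -135 0.035;-0.067 -0.069 0 0 0 -135 0.035;-0.067 -0.069 0 0 0 -135 0.035;-0.067 -0.069 0 0 0 -135 0.035'; python3 -m jog '0 0 0 0 0 -92 0.035;0 0 0 0 0 -92 0.035;0 0 0 0 0 -92 0.035;0 0 0 0 0 -92 0.035;0 0 0 0 0 -92 0.035';  python3 -m jog '0 0 0 0 0 -49 0.035;0 0 0 0 0 -49 0.035;0 0 0 0 0 -49 0.035;0 0 0 0 0 -49 0.035;0 0 0 0 0 -49 0.035'; python3 - <<'E'
from h import *
go([.5181,.0781,.15],137.45)
E
```

```text
t: 30.0
eef_pos: [0.5176, 0.0783, 0.1952]
tool_rot: [-0.0, 0.921, 0.39, -0.001]
contact_force: [-0.9, -0.2, 0.6]
gripper_width: 0.405
t: 30.5
eef_pos: [0.5179, 0.0779, 0.195]
tool_rot: [-0.001, 0.715, 0.699, -0.001]
contact_force: [-0.5, 0.2, -0.1]
gripper_width: 0.414
t: 31.0
eef_pos: [0.5178, 0.0779, 0.195]
tool_rot: [-0.001, 0.409, 0.913, -0.001]
contact_force: [-0.1, 0.5, -0.1]
gripper_width: 0.407
t 31.0 tcp [0.5178 0.0779 0.195 ] yaw 131.75 tilt [-3.1e-03 -2.0e-04 -1.0e+00] shift [-0.0001  0.0004  0.045 ]
rotvec [-0.13 -0.11 -5.7 ]
```

```bash
python3 -m jog '0 0 0 0 0 -5.8 0.035;0 0 0.03 0 0 -5.8 0.035;0 0 0.055 0 0 -5.8 0.035;0 0 0.07 0 0 -5.8 0.035;0 0 0.07 0 0 -5.8 0.035'; python3 -m jog '0 0 0 0 0 0 0.035;0 0 0 0 0 0 0.035'; python3 - <<'E'
from h import *
go([.5181,.0781,.068],137.45); c=cam("wrist"); save(c,"w30",(160,100,480,340),2.2)
E
```

```text
t: 31.5
eef_pos: [0.5167, 0.0777, 0.1238]
tool_rot: [-0.003, 0.365, 0.931, -0.001]
contact_force: [0.6, 0.1, -1.1]
gripper_width: 0.409
t: 31.7
eef_pos: [0.5197, 0.0785, 0.1275]
tool_rot: [0.001, 0.365, 0.931, 0.0]
contact_force: [0.2, 0.4, 0.7]
gripper_width: 0.407
t 31.7 tcp [0.5197 0.0785 0.1275] yaw 137.19 tilt [ 1.7e-03  4.0e-04 -1.0e+00] shift [ 0.001  -0.0015  0.0595]
rotvec [ 0.08  0.06 -0.26]
```

View pics/w30.png

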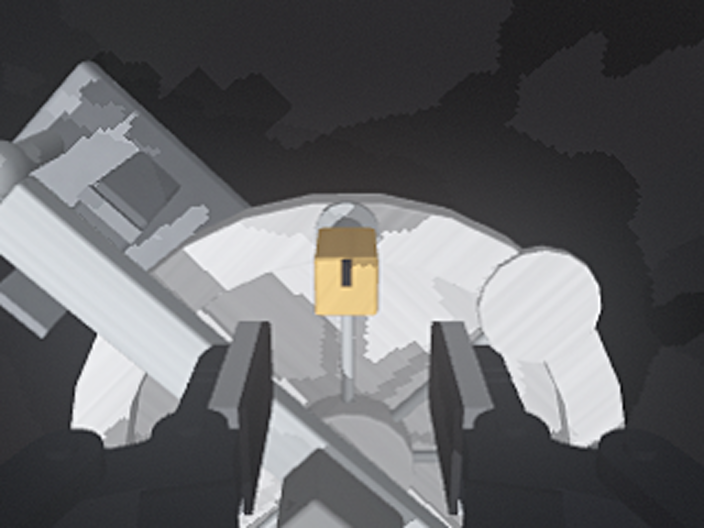

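```bash
python3 -m jog '0.001 -0.0005 0.02 0 0 0 0.035;0.001 -0.0005 0.04 0 0 0 0.035;0.001 -0.0005 0.054 0 0 0 0.035;0.001 -0.0005 0.06 0 0 0 0.035;0.001 -0.0005 0.06 0 0 0 0.035'; python3 -m jog '0 0 0 0 0 0 0.03;0 0 0 0 0 0 0.02;0 0 0 0 0 0 0;0 0 0 0 0 0 0;0 0 0 0 0 0 0' 40; python3 - <<'E'
from h import *
go([.5181,.0781,.068],137.45); c=cam("wrist"); save(c,"w31",(160,150,480,390),2.2)
E
```

```text
t: 32.25
eef_pos: [0.5177, 0.0785, 0.0662]
tool_rot: [-0.0, 0.365, 0.931, -0.0]
contact_force: [-0.0, -0.4, 1.3]
gripper_width: 0.406
t: 32.75
eef_pos: [0.5182, 0.0784, 0.0675]
tool_rot: [0.001, 0.365, 0.931, -0.0]
contact_force: [-2.0, -1.2, 6.1]
gripper_width: 0.199
t 32.8 tcp [0.5182 0.0784 0.0675] yaw 137.18 tilt [ 1.1e-03 -4.0e-04 -1.0e+00] shift [-0.0001 -0.0003 -0.0005]
rotvec [ 0.02  0.06 -0.27]
```

View pics/w31.png

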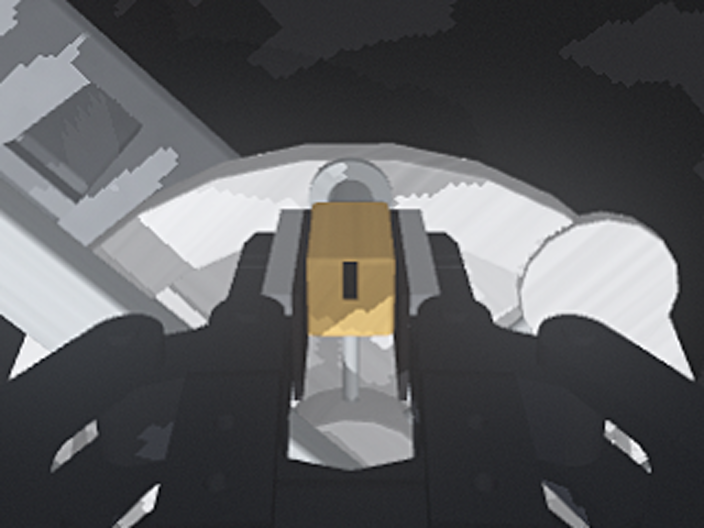

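Gripped. Turn +90° clockwise.

```bash
python3 -m jog '0 0 0 0 0 8 0;0 0 0 0 0 16 0;0 0 0 0 0 24 0;0 0 0 0 0 32 0;0 0 0 0 0 40 0'; python3 -m jog '0 0 0 0 0 8 0;0 0 0 0 0 16 0;0 0 0 0 0 24 0;0 0 0 0 0 32 0;0 0 0 0 0 40 0'; python3 -m jog '0 0 0 0 0 6 0;0 0 0 0 0 10 0;0 0 0 0 0 10 0;0 0 0 0 0 10 0;0 0 0 0 0 10 0';python3 - <<'E'
from h import *
go([.5181,.0781,.068],47.45); c=cam("wrist"); save(c,"w32",(160,150,480,390),2.2)
E
```

```text
t: 33.3
eef_pos: [0.5188, 0.0787, 0.0675]
tool_rot: [0.001, 0.663, 0.748, 0.001]
contact_force: [-0.4, -0.1, 1.8]
gripper_width: 0.197
t: 33.8
eef_pos: [0.5194, 0.0785, 0.0675]
tool_rot: [0.001, 0.879, 0.476, 0.002]
contact_force: [2.8, -1.2, 0.3]
gripper_width: 0.201
t: 34.3
eef_pos: [0.5195, 0.0784, 0.0674]
tool_rot: [0.0, 0.916, 0.401, 0.002]
contact_force: [2.9, -2.7, 5.8]
gripper_width: 0.203
t 34.3 tcp [0.5195 0.0784 0.0674] yaw 47.24 tilt [ 3.2e-03  5.0e-04 -1.0e+00] shift [-0.0012 -0.0008 -0.0006]
rotvec [ 0.12 -0.14 -0.21]
```

View pics/w32.png

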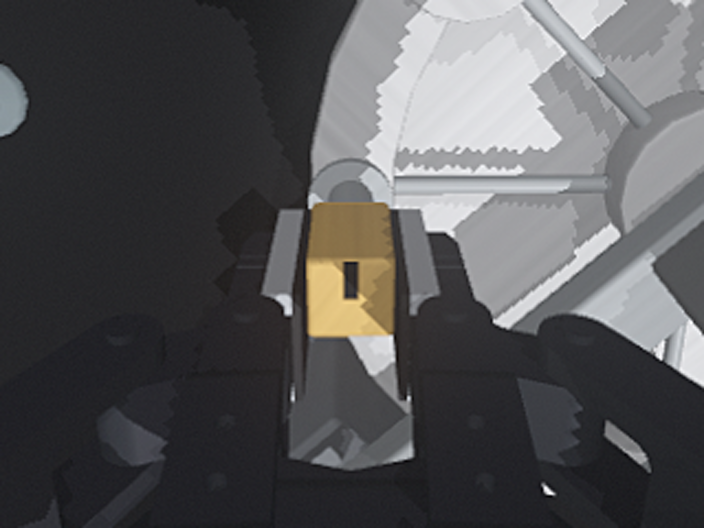

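```bash
python3 -m jog '0 0 0 0 0 0 0.02;0 0 0 0 0 0 0.035;0 0 0 0 0 0 0.035;0 0 -0.03 0 0 0 0.035;0 0 -0.065 0 0 0 0.035'; python3 - <<'E'
from h import *
go([.6553,.0837,.13],137.45)
E
```

```text
t: 34.85
eef_pos: [0.5154, 0.0784, 0.1304]
tool_rot: [-0.001, 0.916, 0.401, -0.003]
contact_force: [0.4, 0.2, 0.4]
gripper_width: 0.407
t 34.9 tcp [0.5154 0.0784 0.1304] yaw 47.25 tilt [-5.8e-03 -8.0e-04 -1.0e+00] shift [ 0.0988  0.0991 -0.0004]
rotvec [-3.700e-01  4.000e-02 -9.021e+01]
```

```bash
python3 -m jog '0.097 0.097 0 0 0 -43 0.035;0.097 0.097 0 0 0 -43 0.035;0.097 0.097 0 0 0 -43 0.035;0.097 0.097 0 0 0 -43 0.035;0.097 0.097 0 0 0 -43 0.035'; python3 -m jog '0 0 0 0 0 -47.2 0.035;0 0 0 0 0 -47.2 0.035;0 0 0 0 0 -47.2 0.035;0 0 0 0 0 -47.2 0.035;0 0 0 0 0 -47.2 0.035';python3 -m jog '0 0 0 0 0 -4.3 0.035;0 0 0 0 0 -4.3 0.035;0 0 0 0 0 -4.3 0.035'; python3 - <<'E'
from h import *
go([.6553,.0837,.068],137.45); c=cam("wrist"); save(c,"w33",(160,100,480,340),2)
E
```

```text
t: 35.35
eef_pos: [0.6547, 0.084, 0.1301]
tool_rot: [-0.001, 0.704, 0.71, -0.001]
contact_force: [-0.1, 0.6, -0.3]
gripper_width: 0.412
t: 35.85
eef_pos: [0.6538, 0.084, 0.1307]
tool_rot: [-0.001, 0.394, 0.919, -0.0]
contact_force: [-0.0, 0.1, -0.3]
gripper_width: 0.413
t: 36.15
eef_pos: [0.6542, 0.0838, 0.1309]
tool_rot: [-0.001, 0.364, 0.931, -0.0]
contact_force: [-0.0, -0.5, -0.3]
gripper_width: 0.415
t 36.1 tcp [0.6542 0.0838 0.1309] yaw 137.32 tilt [-1.5e-03  1.0e-04 -1.0e+00] shift [-0.0009  0.0007  0.0629]
rotvec [-0.05 -0.07 -0.13]
```

View pics/w33.png

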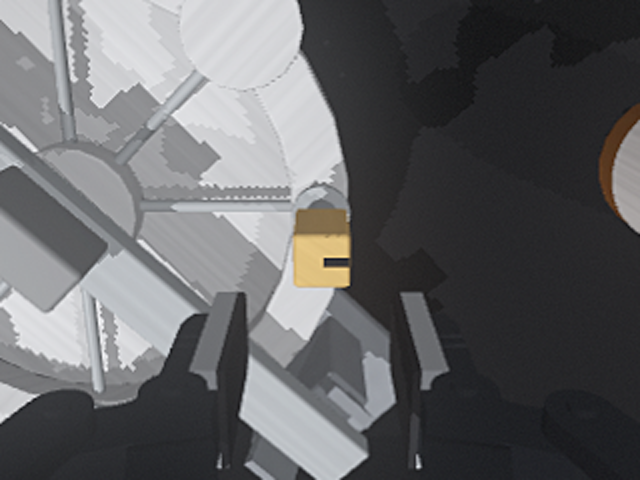

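```bash
python3 -m jog '-0.0005 0.0003 0.02 0 0 0 0.035;-0.0005 0.0003 0.04 0 0 0 0.035;-0.0005 0.0003 0.056 0 0 0 0.035;-0.0005 0.0003 0.063 0 0 0 0.035;-0.0005 0.0003 0.063 0 0 0 0.035'; python3 -m jog '0 0 0 0 0 0 0.03;0 0 0 0 0 0 0.02;0 0 0 0 0 0 0;0 0 0 0 0 0 0;0 0 0 0 0 0 0' 40; python3 -m jog '0 0 0 0 0 8 0;0 0 0 0 0 16 0;0 0 0 0 0 24 0;0 0 0 0 0 32 0;0 0 0 0 0 40 0'; python3 -m jog '0 0 0 0 0 8 0;0 0 0 0 0 16 0;0 0 0 0 0 24 0;0 0 0 0 0 32 0;0 0 0 0 0 40 0'; python3 -m jog '0 0 0 0 0 6 0;0 0 0 0 0 10 0;0 0 0 0 0 10 0;0 0 0 0 0 10 0;0 0 0 0 0 10 0';python3 - <<'E'
from h import *
go([.6553,.0837,.068],47.45); c=cam("wrist"); save(c,"w34",(160,150,480,390),2)
E
```

```text
t: 36.7
eef_pos: [0.6547, 0.0836, 0.0674]
tool_rot: [-0.001, 0.363, 0.932, -0.001]
contact_force: [-1.2, 0.6, -0.1]
gripper_width: 0.409
t: 37.2
eef_pos: [0.656, 0.0835, 0.0697]
tool_rot: [0.001, 0.363, 0.932, 0.0]
contact_force: [-2.4, -1.2, 6.4]
gripper_width: 0.2
t: 37.7
eef_pos: [0.656, 0.0835, 0.0697]
tool_rot: [0.001, 0.662, 0.75, 0.0]
contact_force: [-1.9, -1.5, 4.9]
gripper_width: 0.198
t: 38.2
eef_pos: [0.6561, 0.0835, 0.0697]
tool_rot: [0.0, 0.878, 0.478, 0.001]
contact_force: [-2.0, -0.6, 4.3]
gripper_width: 0.199
t: 38.7
eef_pos: [0.6562, 0.0835, 0.0697]
tool_rot: [0.0, 0.916, 0.402, 0.001]
contact_force: [-2.0, -1.0, 6.3]
gripper_width: 0.201
t 38.7 tcp [0.6562 0.0835 0.0697] yaw 47.41 tilt [ 0.0016 -0.     -1.    ] shift [-0.0004 -0.0008  0.0017]
rotvec [ 0.07 -0.06 -0.04]
```

View pics/w34.png

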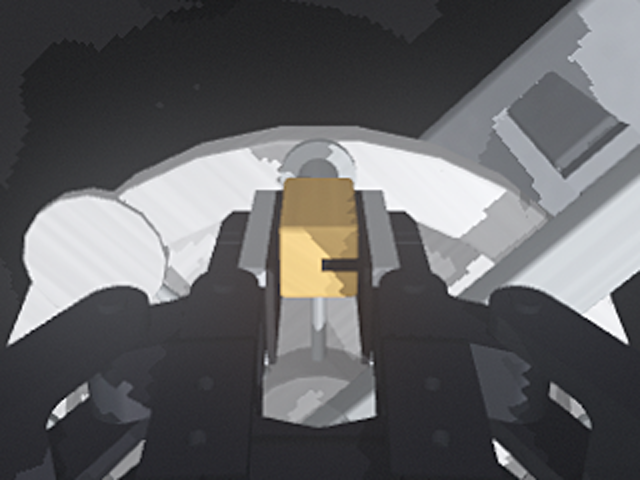

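```bash
python3 -m jog '0 0 0 0 0 0 0.02;0 0 0 0 0 0 0.035;0 0 0 0 0 0 0.035;0 0 -0.03 0 0 0 0.035;0 0 -0.065 0 0 0 0.035'; python3 -m jog '-0.097 0.096 0 0 0 -43 0.035;-0.097 0.096 0 0 0 -43 0.035;-0.097 0.096 0 0 0 -43 0.035;-0.097 0.096 0 0 0 -43 0.035;-0.097 0.096 0 0 0 -43 0.035'; python3 -m jog '0 0 0 0 0 -47.1 0.035;0 0 0 0 0 -47.1 0.035;0 0 0 0 0 -47.1 0.035;0 0 0 0 0 -47.1 0.035;0 0 0 0 0 -47.1 0.035';python3 -m jog '0 0 0 0 0 -4.2 0.035;0 0 0 0 0 -4.2 0.035;0 0 0 0 0 -4.2 0.035'; python3 - <<'E'
from h import *
go([.661,-.0528,.068],137.45); c=cam("wrist"); save(c,"w35",(160,100,480,340),2)
E
```

```text
t: 39.25
eef_pos: [0.6541, 0.0835, 0.1324]
tool_rot: [-0.001, 0.916, 0.402, -0.002]
contact_force: [-0.2, -0.6, 0.4]
gripper_width: 0.411
t: 39.75
eef_pos: [0.6604, -0.0553, 0.1333]
tool_rot: [0.0, 0.704, 0.71, -0.0]
contact_force: [-1.2, 0.7, 1.1]
gripper_width: 0.409
t: 40.25
eef_pos: [0.6605, -0.0527, 0.1333]
tool_rot: [-0.0, 0.393, 0.92, 0.0]
contact_force: [0.3, 0.3, -0.2]
gripper_width: 0.409
t: 40.55
eef_pos: [0.6605, -0.0528, 0.1334]
tool_rot: [-0.0, 0.363, 0.932, 0.0]
contact_force: [-1.0, -0.4, 0.4]
gripper_width: 0.405
t 40.5 tcp [ 0.6605 -0.0528  0.1334] yaw 137.44 tilt [-1.e-04  1.e-04 -1.e+00] shift [-0.0003  0.0003  0.0654]
rotvec [ 0.   -0.01 -0.01]
```

View pics/w35.png

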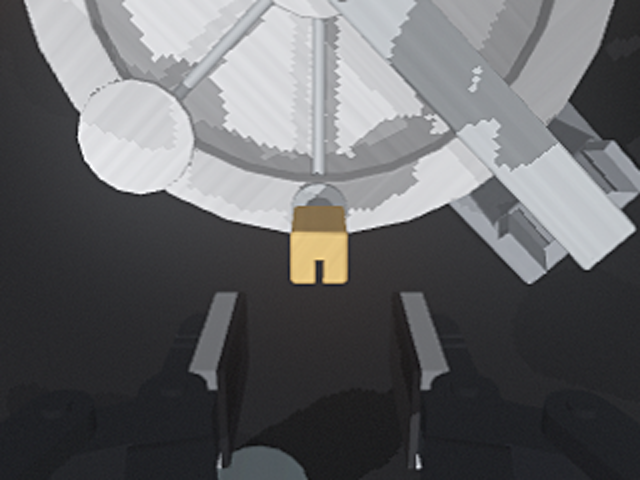

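```bash
python3 -m jog '-0.0003 0.0003 0.02 0 0 0 0.035;-0.0003 0.0003 0.04 0 0 0 0.035;-0.0003 0.0003 0.057 0 0 0 0.035;-0.0003 0.0003 0.065 0 0 0 0.035;-0.0003 0.0003 0.065 0 0 0 0.035'; python3 -m jog '0 0 0 0 0 0 0.03;0 0 0 0 0 0 0.02;0 0 0 0 0 0 0;0 0 0 0 0 0 0;0 0 0 0 0 0 0' 40; python3 -m jog '0 0 0 0 0 8 0;0 0 0 0 0 16 0;0 0 0 0 0 24 0;0 0 0 0 0 32 0;0 0 0 0 0 40 0'; python3 -m jog '0 0 0 0 0 8 0;0 0 0 0 0 16 0;0 0 0 0 0 24 0;0 0 0 0 0 32 0;0 0 0 0 0 40 0'; python3 -m jog '0 0 0 0 0 6 0;0 0 0 0 0 10 0;0 0 0 0 0 10 0;0 0 0 0 0 10 0;0 0 0 0 0 10 0';python3 - <<'E'
from h import *
go([.661,-.0528,.068],47.45); c=cam("wrist"); save(c,"w36",(160,150,480,390),2)
E
```

```text
t: 41.1
eef_pos: [0.6601, -0.0527, 0.0671]
tool_rot: [-0.001, 0.362, 0.932, -0.0]
contact_force: [0.2, 0.2, -0.1]
gripper_width: 0.409
t: 41.6
eef_pos: [0.6613, -0.0533, 0.0698]
tool_rot: [0.001, 0.362, 0.932, -0.0]
contact_force: [-2.8, -1.5, 6.2]
gripper_width: 0.199
t: 42.1
eef_pos: [0.6616, -0.0532, 0.0698]
tool_rot: [0.001, 0.661, 0.75, 0.0]
contact_force: [-1.7, -1.9, 4.7]
gripper_width: 0.199
t: 42.6
eef_pos: [0.662, -0.0532, 0.0698]
tool_rot: [0.001, 0.878, 0.479, 0.001]
contact_force: [-1.1, -1.2, 3.8]
gripper_width: 0.199
t: 43.1
eef_pos: [0.6621, -0.0533, 0.0698]
tool_rot: [0.001, 0.915, 0.404, 0.001]
contact_force: [-0.3, -1.6, 6.2]
gripper_width: 0.197
t 43.1 tcp [ 0.6621 -0.0533  0.0698] yaw 47.67 tilt [ 2.5e-03 -5.0e-04 -1.0e+00] shift [-0.0004 -0.0011  0.0017]
rotvec [ 0.12 -0.08  0.22]
```

View pics/w36.png

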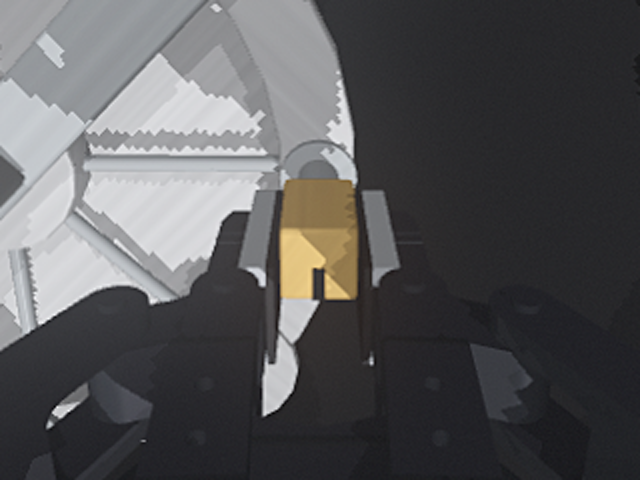

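```bash
python3 -m jog '0 0 0 0 0 0 0.02;0 0 0 0 0 0 0.035;0 0 0 0 0 0 0.035;0 0 -0.03 0 0 0 0.035;0 0 -0.065 0 0 0 0.035'; python3 -m jog '-0.097 -0.097 0 0 0 -43 0.035;-0.097 -0.097 0 0 0 -43 0.035;-0.097 -0.097 0 0 0 -43 0.035;-0.097 -0.097 0 0 0 -43 0.035;-0.097 -0.097 0 0 0 -43 0.035'; python3 -m jog '0 0 0 0 0 -47 0.035;0 0 0 0 0 -47 0.035;0 0 0 0 0 -47 0.035;0 0 0 0 0 -47 0.035;0 0 0 0 0 -47 0.035';python3 -m jog '0 0 0 0 0 -4 0.035;0 0 0 0 0 -4 0.035;0 0 0 0 0 -4 0.035'; python3 - <<'E'
from h import *
go([.5239,-.0591,.068],137.45); c=cam("wrist"); save(c,"w37",(160,100,480,340),2)
E
```

```text
t: 43.65
eef_pos: [0.6594, -0.0523, 0.1322]
tool_rot: [-0.001, 0.915, 0.404, -0.002]
contact_force: [0.7, 0.3, -0.1]
gripper_width: 0.413
t: 44.15
eef_pos: [0.5226, -0.0589, 0.1337]
tool_rot: [-0.0, 0.701, 0.713, -0.0]
contact_force: [0.7, -0.1, -0.3]
gripper_width: 0.413
t: 44.65
eef_pos: [0.5238, -0.0587, 0.1334]
tool_rot: [-0.0, 0.391, 0.92, 0.0]
contact_force: [0.2, -0.4, 0.2]
gripper_width: 0.411
t: 44.95
eef_pos: [0.5239, -0.0589, 0.1334]
tool_rot: [-0.0, 0.363, 0.932, 0.0]
contact_force: [-0.2, 0.0, 0.4]
gripper_width: 0.407
t 45.0 tcp [ 0.5239 -0.0589  0.1334] yaw 137.41 tilt [-1.e-04  1.e-04 -1.e+00] shift [-0.0002 -0.0002  0.0654]
rotvec [ 0.   -0.01 -0.04]
```

View pics/w37.png

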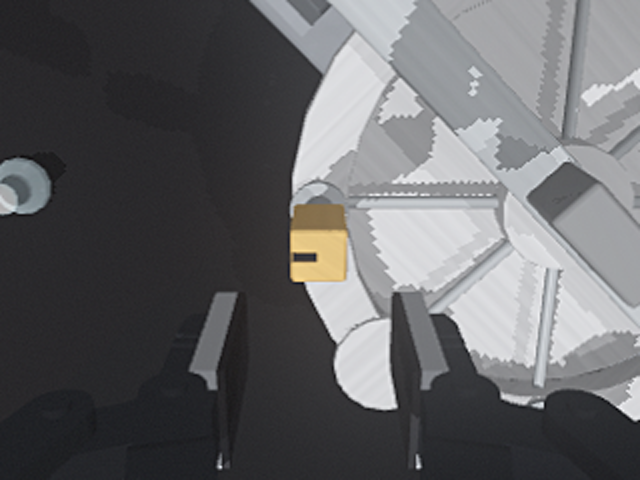

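```bash
python3 -m jog '-0.0002 -0.0002 0.02 0 0 0 0.035;-0.0002 -0.0002 0.04 0 0 0 0.035;-0.0002 -0.0002 0.057 0 0 0 0.035;-0.0002 -0.0002 0.065 0 0 0 0.035;-0.0002 -0.0002 0.065 0 0 0 0.035'; python3 -m jog '0 0 0 0 0 0 0.03;0 0 0 0 0 0 0.02;0 0 0 0 0 0 0;0 0 0 0 0 0 0;0 0 0 0 0 0 0' 40; python3 -m jog '0 0 0 0 0 8 0;0 0 0 0 0 16 0;0 0 0 0 0 24 0;0 0 0 0 0 32 0;0 0 0 0 0 40 0'; python3 -m jog '0 0 0 0 0 8 0;0 0 0 0 0 16 0;0 0 0 0 0 24 0;0 0 0 0 0 32 0;0 0 0 0 0 40 0'; python3 -m jog '0 0 0 0 0 6 0;0 0 0 0 0 10 0;0 0 0 0 0 10 0;0 0 0 0 0 10 0;0 0 0 0 0 10 0';python3 - <<'E'
from h import *
go([.5239,-.0591,.068],47.45); c=cam("wrist"); save(c,"w38",(160,150,480,390),2)
E
```

```text
t: 45.5
eef_pos: [0.5232, -0.059, 0.0676]
tool_rot: [-0.001, 0.362, 0.932, -0.0]
contact_force: [0.1, -0.5, -0.5]
gripper_width: 0.409
t: 46.0
eef_pos: [0.5246, -0.0593, 0.0695]
tool_rot: [0.001, 0.362, 0.932, 0.0]
contact_force: [-2.9, 0.1, 6.4]
gripper_width: 0.196
t: 46.5
eef_pos: [0.5246, -0.0594, 0.0695]
tool_rot: [0.001, 0.661, 0.75, 0.0]
contact_force: [-2.1, -0.6, 5.2]
gripper_width: 0.201
t: 47.0
eef_pos: [0.5246, -0.0594, 0.0695]
tool_rot: [0.0, 0.878, 0.479, 0.001]
contact_force: [-0.8, -0.5, 5.3]
gripper_width: 0.198
t: 47.5
eef_pos: [0.5246, -0.0594, 0.0695]
tool_rot: [0.0, 0.915, 0.403, 0.001]
contact_force: [-1.3, -1.0, 6.4]
gripper_width: 0.199
t 47.5 tcp [ 0.5246 -0.0594  0.0695] yaw 47.49 tilt [ 1.6e-03 -1.0e-04 -1.0e+00] shift [-0.0003 -0.0007  0.0015]
rotvec [ 0.07 -0.06  0.04]
```

View pics/w38.png

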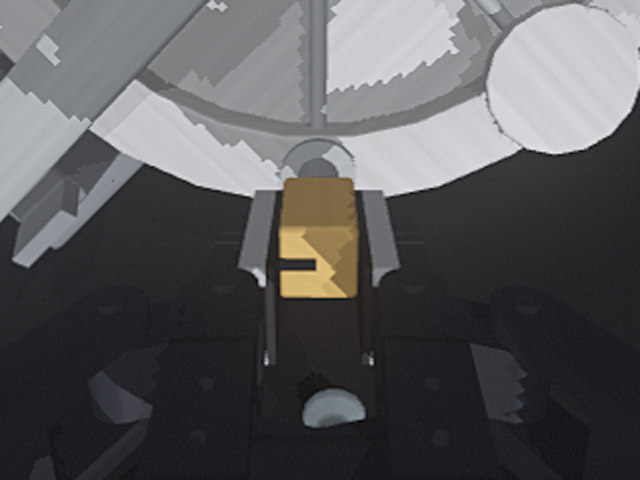

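First round is complete. Second round: back to nipple 1.

```bash
python3 -m jog '0 0 0 0 0 0 0.02;0 0 0 0 0 0 0.035;0 0 0 0 0 0 0.035;0 0 -0.03 0 0 0 0.035;0 0 -0.065 0 0 0 0.035'; python3 -m jog '0.097 -0.0975 0 0 0 -43 0.035;0.097 -0.0975 0 0 0 -43 0.035;0.097 -0.0975 0 0 0 -43 0.035;0.097 -0.0975 0 0 0 -43 0.035;0.097 -0.0975 0 0 0 -43 0.035'; python3 -m jog '0 0 0 0 0 -47 0.035;0 0 0 0 0 -47 0.035;0 0 0 0 0 -47 0.035;0 0 0 0 0 -47 0.035;0 0 0 0 0 -47 0.035';python3 -m jog '0 0 0 0 0 -4 0.035;0 0 0 0 0 -4 0.035;0 0 0 0 0 -4 0.035'; python3 - <<'E'
from h import *
go([.5181,.0781,.068],137.45); c=cam("wrist"); save(c,"w39",(160,100,480,340),2)
t=cam("top"); save(t,"t39",(260,110,380,240),4)
E
```

```text
t: 48.05
eef_pos: [0.5226, -0.0591, 0.1329]
tool_rot: [-0.001, 0.915, 0.403, -0.002]
contact_force: [0.4, -0.1, 0.6]
gripper_width: 0.407
t: 48.55
eef_pos: [0.5173, 0.0802, 0.1335]
tool_rot: [-0.0, 0.701, 0.714, 0.0]
contact_force: [-0.7, -0.5, 0.2]
gripper_width: 0.408
t: 49.05
eef_pos: [0.5174, 0.0782, 0.1333]
tool_rot: [-0.0, 0.392, 0.92, -0.0]
contact_force: [-0.1, 0.2, 0.9]
gripper_width: 0.416
t: 49.35
eef_pos: [0.5175, 0.0781, 0.1334]
tool_rot: [-0.0, 0.364, 0.931, -0.0]
contact_force: [-0.5, 0.1, 0.6]
gripper_width: 0.411
t 49.4 tcp [0.5175 0.0781 0.1334] yaw 137.33 tilt [-1.e-04  0.e+00 -1.e+00] shift [-0.0004  0.0004  0.0654]
rotvec [-0.   -0.01 -0.12]
```

View pics/w39.png

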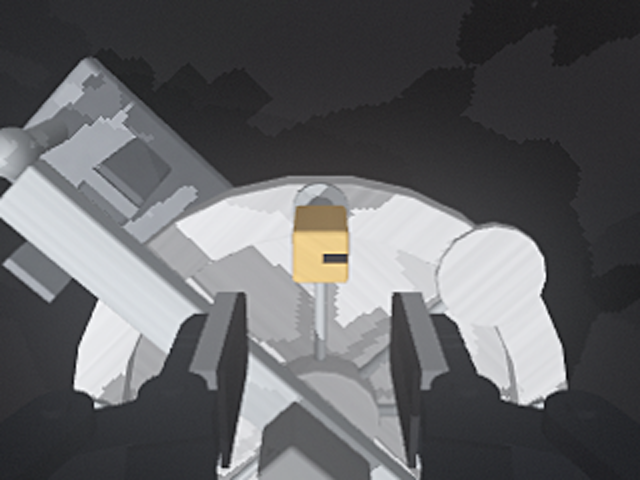

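View pics/t39.png

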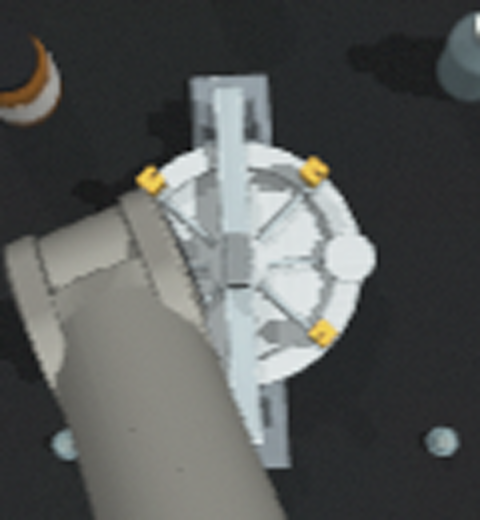

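Nipple 1's mark has gone from up to right, which is a quarter turn clockwise. Second turn.

```bash
python3 -m jog '-0.0003 0.0003 0.02 0 0 0 0.035;-0.0003 0.0003 0.04 0 0 0 0.035;-0.0003 0.0003 0.057 0 0 0 0.035;-0.0003 0.0003 0.065 0 0 0 0.035;-0.0003 0.0003 0.065 0 0 0 0.035'; python3 -m jog '0 0 0 0 0 0 0.03;0 0 0 0 0 0 0.02;0 0 0 0 0 0 0;0 0 0 0 0 0 0;0 0 0 0 0 0 0' 40; python3 -m jog '0 0 0 0 0 8 0;0 0 0 0 0 16 0;0 0 0 0 0 24 0;0 0 0 0 0 32 0;0 0 0 0 0 40 0'; python3 -m jog '0 0 0 0 0 8 0;0 0 0 0 0 16 0;0 0 0 0 0 24 0;0 0 0 0 0 32 0;0 0 0 0 0 40 0'; python3 -m jog '0 0 0 0 0 6 0;0 0 0 0 0 10 0;0 0 0 0 0 10 0;0 0 0 0 0 10 0;0 0 0 0 0 10 0';python3 - <<'E'
from h import *
go([.5181,.0781,.068],47.45); c=cam("wrist"); save(c,"w40",(160,150,480,390),2)
E
```

```text
t: 49.95
eef_pos: [0.5172, 0.0781, 0.0676]
tool_rot: [-0.001, 0.363, 0.932, -0.001]
contact_force: [0.1, 0.2, 0.6]
gripper_width: 0.407
t: 50.45
eef_pos: [0.5185, 0.0782, 0.0696]
tool_rot: [0.001, 0.363, 0.932, 0.0]
contact_force: [-3.4, -1.5, 6.3]
gripper_width: 0.199
t: 50.95
eef_pos: [0.5189, 0.0783, 0.0696]
tool_rot: [0.001, 0.662, 0.75, 0.001]
contact_force: [-0.1, -0.0, 3.4]
gripper_width: 0.199
t: 51.45
eef_pos: [0.5193, 0.0782, 0.0696]
tool_rot: [0.0, 0.878, 0.478, 0.001]
contact_force: [0.3, -1.4, 3.9]
gripper_width: 0.197
t: 51.95
eef_pos: [0.5193, 0.0782, 0.0695]
tool_rot: [0.0, 0.915, 0.403, 0.001]
contact_force: [1.3, -1.5, 5.6]
gripper_width: 0.198
t 52.0 tcp [0.5193 0.0782 0.0695] yaw 47.55 tilt [ 2.7e-03  5.0e-04 -1.0e+00] shift [-0.0009 -0.0009  0.0015]
rotvec [ 0.1  -0.12  0.1 ]
```

View pics/w40.png

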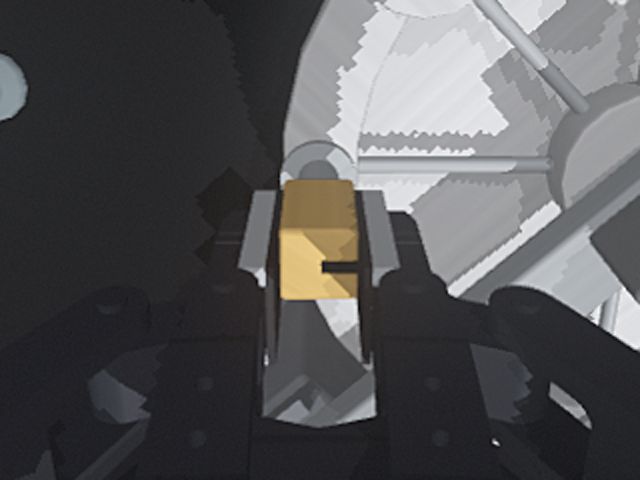

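Next, nipple 2, second turn.

```bash
python3 -m jog '0 0 0 0 0 0 0.02;0 0 0 0 0 0 0.035;0 0 0 0 0 0 0.035;0 0 -0.03 0 0 0 0.035;0 0 -0.065 0 0 0 0.035'; python3 -m jog '0.097 0.097 0 0 0 -43 0.035;0.097 0.097 0 0 0 -43 0.035;0.097 0.097 0 0 0 -43 0.035;0.097 0.097 0 0 0 -43 0.035;0.097 0.097 0 0 0 -43 0.035'; python3 -m jog '0 0 0 0 0 -47 0.035;0 0 0 0 0 -47 0.035;0 0 0 0 0 -47 0.035;0 0 0 0 0 -47 0.035;0 0 0 0 0 -47 0.035';python3 -m jog '0 0 0 0 0 -4 0.035;0 0 0 0 0 -4 0.035;0 0 0 0 0 -4 0.035'; python3 - <<'E'
from h import *
go([.6553,.0837,.068],137.45); c=cam("wrist"); save(c,"w41",(160,100,480,340),2)
E
```

```text
t: 52.5
eef_pos: [0.5164, 0.078, 0.1328]
tool_rot: [-0.0, 0.915, 0.403, -0.002]
contact_force: [-0.2, 0.2, 0.3]
gripper_width: 0.414
t: 53.0
eef_pos: [0.6556, 0.0841, 0.1325]
tool_rot: [-0.0, 0.702, 0.712, -0.0]
contact_force: [-0.1, 0.2, -0.5]
gripper_width: 0.405
t: 53.5
eef_pos: [0.6546, 0.0841, 0.133]
tool_rot: [-0.0, 0.392, 0.92, -0.0]
contact_force: [0.4, -0.3, 0.1]
gripper_width: 0.409
t: 53.8
eef_pos: [0.6548, 0.084, 0.1332]
tool_rot: [-0.0, 0.364, 0.931, -0.0]
contact_force: [-0.6, 0.7, 0.3]
gripper_width: 0.411
t 53.8 tcp [0.6548 0.084  0.1332] yaw 137.29 tilt [-6.e-04  1.e-04 -1.e+00] shift [-0.0006  0.0001  0.0652]
rotvec [-0.02 -0.03 -0.16]
```

View pics/w41.png

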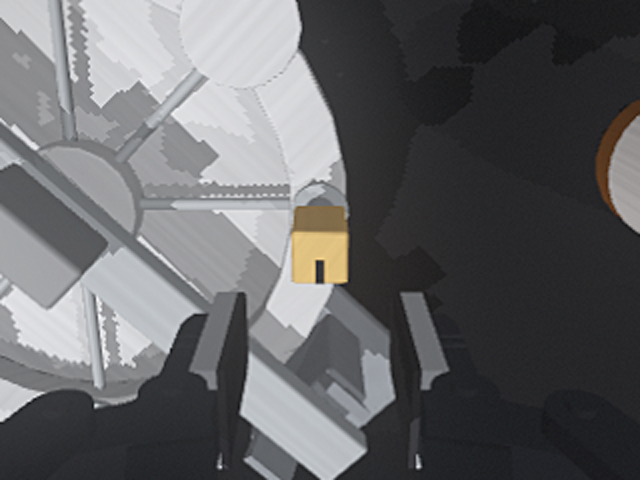

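```bash
python3 -m jog '-0.0005 0 0.02 0 0 0 0.035;-0.0005 0 0.04 0 0 0 0.035;-0.0005 0 0.057 0 0 0 0.035;-0.0005 0 0.065 0 0 0 0.035;-0.0005 0 0.065 0 0 0 0.035'; python3 -m jog '0 0 0 0 0 0 0.03;0 0 0 0 0 0 0.02;0 0 0 0 0 0 0;0 0 0 0 0 0 0;0 0 0 0 0 0 0' 40; python3 -m jog '0 0 0 0 0 8 0;0 0 0 0 0 16 0;0 0 0 0 0 24 0;0 0 0 0 0 32 0;0 0 0 0 0 40 0'; python3 -m jog '0 0 0 0 0 8 0;0 0 0 0 0 16 0;0 0 0 0 0 24 0;0 0 0 0 0 32 0;0 0 0 0 0 40 0'; python3 -m jog '0 0 0 0 0 6 0;0 0 0 0 0 10 0;0 0 0 0 0 10 0;0 0 0 0 0 10 0;0 0 0 0 0 10 0';python3 - <<'E'
from h import *
go([.6553,.0837,.068],47.45); c=cam("wrist"); save(c,"w42",(160,150,480,390),2)
E
```

```text
t: 54.35
eef_pos: [0.6545, 0.0837, 0.0671]
tool_rot: [-0.001, 0.363, 0.932, -0.001]
contact_force: [-0.8, 1.2, 0.1]
gripper_width: 0.41
t: 54.85
eef_pos: [0.6559, 0.0836, 0.0698]
tool_rot: [0.001, 0.363, 0.932, 0.0]
contact_force: [-2.1, -1.9, 5.3]
gripper_width: 0.2
t: 55.35
eef_pos: [0.656, 0.0836, 0.0698]
tool_rot: [0.001, 0.662, 0.749, 0.001]
contact_force: [-1.5, -0.9, 4.4]
gripper_width: 0.197
t: 55.85
eef_pos: [0.6562, 0.0835, 0.0698]
tool_rot: [0.0, 0.879, 0.478, 0.001]
contact_force: [-0.8, -1.8, 5.1]
gripper_width: 0.201
t: 56.35
eef_pos: [0.6562, 0.0835, 0.0697]
tool_rot: [0.0, 0.916, 0.402, 0.001]
contact_force: [-1.8, -1.3, 5.8]
gripper_width: 0.199
t 56.4 tcp [0.6562 0.0835 0.0697] yaw 47.38 tilt [ 1.7e-03  1.0e-04 -1.0e+00] shift [-0.0004 -0.0008  0.0017]
rotvec [ 0.07 -0.07 -0.07]
```

View pics/w42.png

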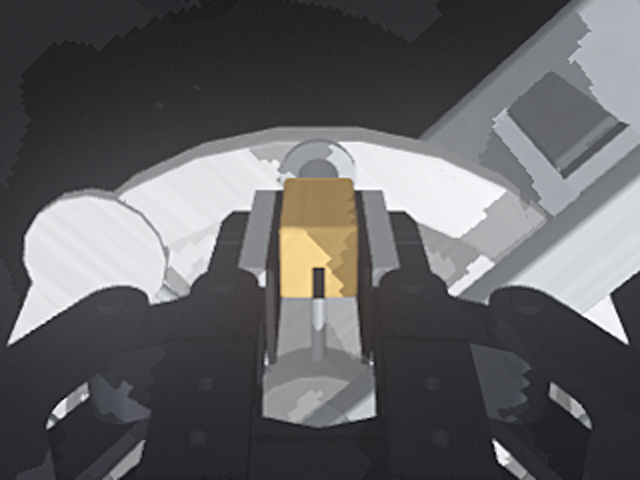

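Nipple 3, second turn.

```bash
python3 -m jog '0 0 0 0 0 0 0.02;0 0 0 0 0 0 0.035;0 0 0 0 0 0 0.035;0 0 -0.03 0 0 0 0.035;0 0 -0.065 0 0 0 0.035'; python3 -m jog '-0.097 0.096 0 0 0 -43 0.035;-0.097 0.096 0 0 0 -43 0.035;-0.097 0.096 0 0 0 -43 0.035;-0.097 0.096 0 0 0 -43 0.035;-0.097 0.096 0 0 0 -43 0.035'; python3 -m jog '0 0 0 0 0 -47.1 0.035;0 0 0 0 0 -47.1 0.035;0 0 0 0 0 -47.1 0.035;0 0 0 0 0 -47.1 0.035;0 0 0 0 0 -47.1 0.035';python3 -m jog '0 0 0 0 0 -4.2 0.035;0 0 0 0 0 -4.2 0.035;0 0 0 0 0 -4.2 0.035'; python3 - <<'E'
from h import *
go([.661,-.0528,.068],137.45); c=cam("wrist"); save(c,"w43",(160,100,480,340),2)
E
```

```text
t: 56.9
eef_pos: [0.654, 0.0837, 0.1324]
tool_rot: [-0.0, 0.916, 0.402, -0.002]
contact_force: [-0.3, 0.0, 0.3]
gripper_width: 0.408
t: 57.4
eef_pos: [0.6603, -0.0551, 0.1334]
tool_rot: [0.0, 0.704, 0.71, -0.0]
contact_force: [0.7, -0.2, 0.1]
gripper_width: 0.407
t: 57.9
eef_pos: [0.6604, -0.0526, 0.1333]
tool_rot: [-0.0, 0.393, 0.919, -0.0]
contact_force: [0.1, -0.8, 0.7]
gripper_width: 0.409
t: 58.2
eef_pos: [0.6604, -0.0527, 0.1334]
tool_rot: [-0.0, 0.363, 0.932, 0.0]
contact_force: [-0.3, 0.5, 0.2]
gripper_width: 0.413
t 58.2 tcp [ 0.6604 -0.0527  0.1334] yaw 137.42 tilt [-2.e-04  1.e-04 -1.e+00] shift [-0.0006  0.0004  0.0654]
rotvec [-0.   -0.01 -0.03]
```

View pics/w43.png

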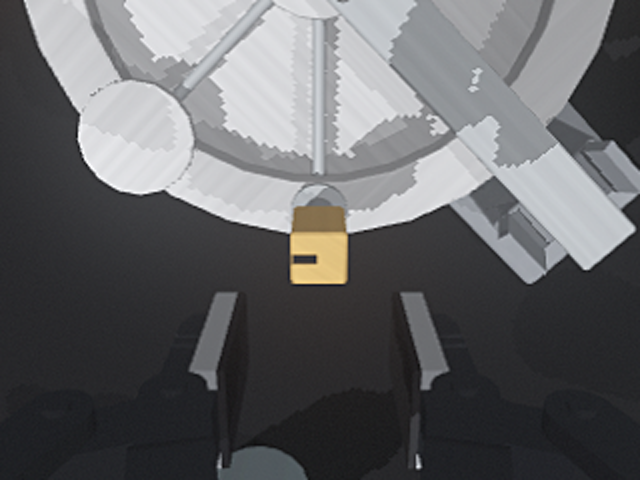

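```bash
python3 -m jog '-0.0003 0.0003 0.02 0 0 0 0.035;-0.0003 0.0003 0.04 0 0 0 0.035;-0.0003 0.0003 0.057 0 0 0 0.035;-0.0003 0.0003 0.065 0 0 0 0.035;-0.0003 0.0003 0.065 0 0 0 0.035'; python3 -m jog '0 0 0 0 0 0 0.03;0 0 0 0 0 0 0.02;0 0 0 0 0 0 0;0 0 0 0 0 0 0;0 0 0 0 0 0 0' 40; python3 -m jog '0 0 0 0 0 8 0;0 0 0 0 0 16 0;0 0 0 0 0 24 0;0 0 0 0 0 32 0;0 0 0 0 0 40 0'; python3 -m jog '0 0 0 0 0 8 0;0 0 0 0 0 16 0;0 0 0 0 0 24 0;0 0 0 0 0 32 0;0 0 0 0 0 40 0'; python3 -m jog '0 0 0 0 0 6 0;0 0 0 0 0 10 0;0 0 0 0 0 10 0;0 0 0 0 0 10 0;0 0 0 0 0 10 0';python3 - <<'E'
from h import *
go([.661,-.0528,.068],47.45); c=cam("wrist"); save(c,"w44",(160,150,480,390),2)
E
```

```text
t: 58.75
eef_pos: [0.66, -0.0525, 0.0671]
tool_rot: [-0.001, 0.362, 0.932, -0.0]
contact_force: [-0.6, 0.2, 0.1]
gripper_width: 0.412
t: 59.25
eef_pos: [0.6612, -0.0532, 0.0697]
tool_rot: [0.001, 0.362, 0.932, -0.0]
contact_force: [-3.8, -1.1, 6.4]
gripper_width: 0.2
t: 59.75
eef_pos: [0.6616, -0.053, 0.0698]
tool_rot: [0.001, 0.661, 0.75, 0.0]
contact_force: [-2.0, -1.5, 5.2]
gripper_width: 0.2
t: 60.25
eef_pos: [0.6621, -0.0531, 0.0698]
tool_rot: [0.001, 0.878, 0.479, 0.001]
contact_force: [-0.5, -1.4, 2.1]
gripper_width: 0.197
t: 60.75
eef_pos: [0.6622, -0.0532, 0.0698]
tool_rot: [0.001, 0.915, 0.404, 0.001]
contact_force: [0.8, -1.6, 6.4]
gripper_width: 0.202
t 60.8 tcp [ 0.6622 -0.0532  0.0698] yaw 47.65 tilt [ 3.e-03 -5.e-04 -1.e+00] shift [-0.0005 -0.0011  0.0018]
rotvec [ 0.14 -0.09  0.2 ]
```

View pics/w44.png

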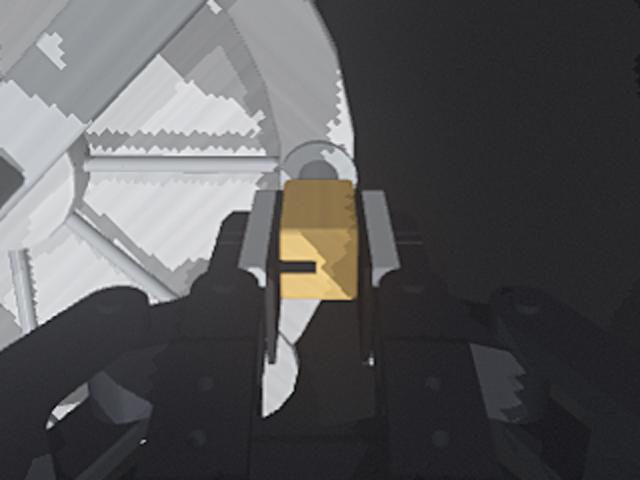

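Nipple 4, second turn.

```bash
python3 -m jog '0 0 0 0 0 0 0.02;0 0 0 0 0 0 0.035;0 0 0 0 0 0 0.035;0 0 -0.03 0 0 0 0.035;0 0 -0.065 0 0 0 0.035'; python3 -m jog '-0.097 -0.097 0 0 0 -43 0.035;-0.097 -0.097 0 0 0 -43 0.035;-0.097 -0.097 0 0 0 -43 0.035;-0.097 -0.097 0 0 0 -43 0.035;-0.097 -0.097 0 0 0 -43 0.035'; python3 -m jog '0 0 0 0 0 -47 0.035;0 0 0 0 0 -47 0.035;0 0 0 0 0 -47 0.035;0 0 0 0 0 -47 0.035;0 0 0 0 0 -47 0.035';python3 -m jog '0 0 0 0 0 -4 0.035;0 0 0 0 0 -4 0.035;0 0 0 0 0 -4 0.035'; python3 - <<'E'
from h import *
go([.5239,-.0591,.068],137.45); c=cam("wrist"); save(c,"w45",(160,100,480,340),2)
E
```

```text
t: 61.3
eef_pos: [0.6592, -0.0521, 0.1322]
tool_rot: [-0.001, 0.915, 0.404, -0.002]
contact_force: [-0.0, 0.1, 0.1]
gripper_width: 0.407
t: 61.8
eef_pos: [0.5224, -0.0586, 0.1337]
tool_rot: [-0.0, 0.702, 0.713, -0.0]
contact_force: [0.1, -0.6, 0.1]
gripper_width: 0.412
t: 62.3
eef_pos: [0.5236, -0.0585, 0.1333]
tool_rot: [-0.0, 0.392, 0.92, -0.0]
contact_force: [-0.4, -0.1, 0.1]
gripper_width: 0.412
t: 62.6
eef_pos: [0.5236, -0.0586, 0.1334]
tool_rot: [-0.0, 0.363, 0.932, 0.0]
contact_force: [-0.4, 0.3, -0.5]
gripper_width: 0.408
t 62.6 tcp [ 0.5236 -0.0586  0.1334] yaw 137.39 tilt [-3.e-04  1.e-04 -1.e+00] shift [-0.0005 -0.0002  0.0654]
rotvec [-0.01 -0.02 -0.06]
```

View pics/w45.png

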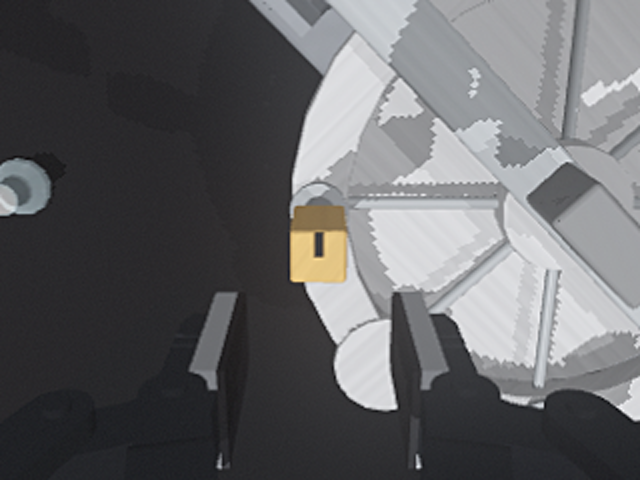

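```bash
python3 -m jog '-0.0004 -0.0002 0.02 0 0 0 0.035;-0.0004 -0.0002 0.04 0 0 0 0.035;-0.0004 -0.0002 0.057 0 0 0 0.035;-0.0004 -0.0002 0.065 0 0 0 0.035;-0.0004 -0.0002 0.065 0 0 0 0.035'; python3 -m jog '0 0 0 0 0 0 0.03;0 0 0 0 0 0 0.02;0 0 0 0 0 0 0;0 0 0 0 0 0 0;0 0 0 0 0 0 0' 40; python3 -m jog '0 0 0 0 0 8 0;0 0 0 0 0 16 0;0 0 0 0 0 24 0;0 0 0 0 0 32 0;0 0 0 0 0 40 0'; python3 -m jog '0 0 0 0 0 8 0;0 0 0 0 0 16 0;0 0 0 0 0 24 0;0 0 0 0 0 32 0;0 0 0 0 0 40 0'; python3 -m jog '0 0 0 0 0 6 0;0 0 0 0 0 10 0;0 0 0 0 0 10 0;0 0 0 0 0 10 0;0 0 0 0 0 10 0'; python3 -m jog '0 0 0 0 0 0 0.02;0 0 0 0 0 0 0.035;0 0 0 0 0 0 0.035;0 0 -0.03 0 0 0 0.035;0 0 -0.065 0 0 0 0.035'; python3 - <<'E'
from h import *
go([.589,.0122,.20],2.45); c=cam("wrist"); save(c,"w46",(160,100,480,340),2)
E
```

```text
t: 63.15
eef_pos: [0.5232, -0.059, 0.0676]
tool_rot: [-0.001, 0.363, 0.932, -0.0]
contact_force: [-0.4, -0.6, 0.6]
gripper_width: 0.41
t: 63.65
eef_pos: [0.5245, -0.0593, 0.0695]
tool_rot: [0.001, 0.363, 0.932, 0.0]
contact_force: [-1.7, -0.6, 6.3]
gripper_width: 0.204
t: 64.15
eef_pos: [0.5246, -0.0593, 0.0695]
tool_rot: [0.001, 0.662, 0.75, 0.0]
contact_force: [-1.4, -0.2, 6.6]
gripper_width: 0.2
t: 64.65
eef_pos: [0.5246, -0.0593, 0.0695]
tool_rot: [0.0, 0.878, 0.478, 0.001]
contact_force: [-1.9, -0.5, 6.9]
gripper_width: 0.203
t: 65.15
eef_pos: [0.5246, -0.0593, 0.0695]
tool_rot: [0.0, 0.915, 0.402, 0.001]
contact_force: [-1.7, -0.7, 6.5]
gripper_width: 0.2
t: 65.65
eef_pos: [0.5226, -0.059, 0.133]
tool_rot: [-0.001, 0.915, 0.403, -0.002]
contact_force: [0.5, 1.2, 0.2]
gripper_width: 0.408
t 65.7 tcp [ 0.5226 -0.059   0.133 ] yaw 47.50 tilt [-3.8e-03 -5.0e-04 -1.0e+00] shift [ 0.0972  0.0007 -0.0673]
rotvec [-0.07  0.21 45.05]
```

View pics/w46.png

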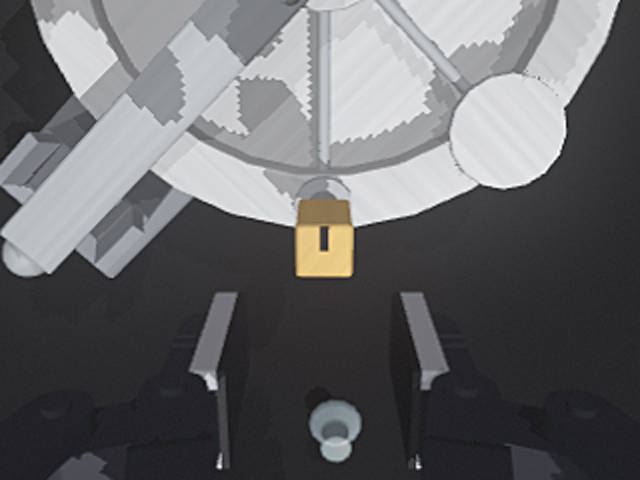

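```bash
python3 -m jog '0 0 -0.067 0 0 0 0.045;0 0 -0.067 0 0 0 0.045;0.097 0 -0.067 0 0 0 0.045;0.097 0 -0.067 0 0 0 0.045;0.097 0 -0.067 0 0 0 0.045'; python3 -m jog '0 0 0 0 0 43 0.045;0 0 0 0 0 43 0.045;0 0 0 0 0 43 0.045;0 0 0 0 0 43 0.045;0 0 0 0 0 43 0.045'; python3 -m jog '0 0 0 0 0 2 0.045;0 0 0 0 0 2 0.045;0 0 0 0 0 2 0.045'; python3 - <<'E'
from h import *
go([.589,.0122,.0635],2.45); c=cam("wrist"); save(c,"w47",(120,30,520,370),2)
E
```

```text
t: 66.2
eef_pos: [0.5929, 0.0197, 0.2003]
tool_rot: [-0.001, 0.914, 0.407, 0.002]
contact_force: [-0.6, 0.9, -0.9]
gripper_width: 0.524
t: 66.7
eef_pos: [0.5893, 0.0124, 0.2001]
tool_rot: [0.0, 0.999, 0.036, -0.0]
contact_force: [0.5, -0.4, -0.4]
gripper_width: 0.526
t: 67.0
eef_pos: [0.5894, 0.0124, 0.2003]
tool_rot: [0.0, 1.0, 0.023, -0.0]
contact_force: [-0.1, 0.2, 0.3]
gripper_width: 0.524
t 67.0 tcp [0.5894 0.0124 0.2003] yaw 2.60 tilt [-3.e-04 -1.e-04 -1.e+00] shift [-0.0003  0.0002  0.1368]
rotvec [0.   0.02 0.15]
```

View pics/w47.png

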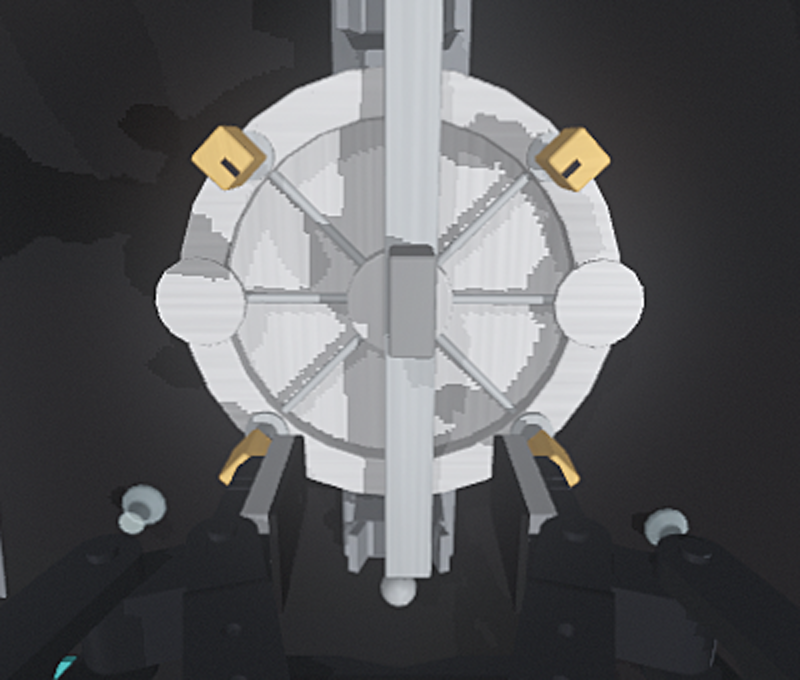

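Nipple 2 and 3 marks now point to the hub. I pick up the bar.

```bash
python3 -m jog '0 0.001 0.04 0 0 0 0.045;0 0.001 0.08 0 0 0 0.045;0 0.001 0.11 0 0 0 0.045;0 0.001 0.125 0 0 0 0.045;0 0.001 0.13 0 0 0 0.045'; python3 -m jog '0 0 0.003 0 0 0 0.045;0 0 0.006 0 0 0 0.045;0 0 0.006 0 0 0 0.045;0 0 0.006 0 0 0 0.045'; python3 - <<'E'
from h import *
go([.589,.0115,.0635],2.45); c=cam("wrist"); save(c,"w48",(160,120,480,360),2)
E
```

```text
t: 67.55
eef_pos: [0.5888, 0.0112, 0.0692]
tool_rot: [0.0, 1.0, 0.022, -0.001]
contact_force: [0.2, -0.2, 0.1]
gripper_width: 0.529
t: 67.95
eef_pos: [0.5902, 0.0115, 0.0654]
tool_rot: [-0.0, 1.0, 0.022, 0.001]
contact_force: [0.3, -0.3, -0.9]
gripper_width: 0.525
t 68.0 tcp [0.5902 0.0115 0.0654] yaw 2.52 tilt [ 1.5e-03  4.0e-04 -1.0e+00] shift [-0.0012 -0.0001  0.0019]
rotvec [-0.02 -0.09  0.07]
```

View pics/w48.png

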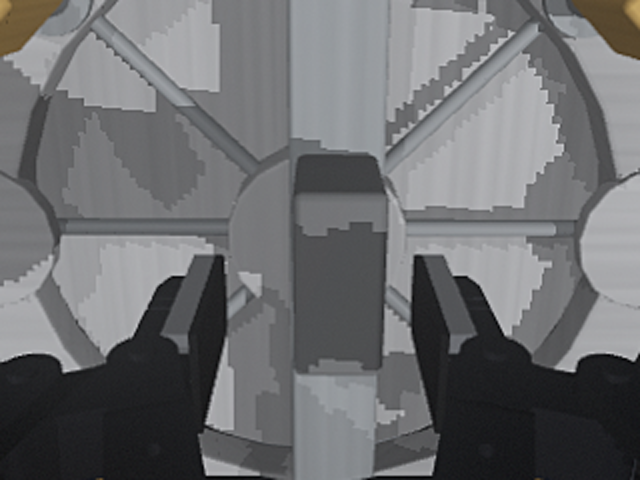

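```bash
python3 -m jog '0 0.003 0.001 0 0 0 0.045;0 0.0045 0.001 0 0 0 0.045;0 0.0045 0.001 0 0 0 0.045;0 0.0045 0.001 0 0 0 0.045'; python3 - <<'E'
from h import *
go([.589,.0115,.0635],2.45); c=cam("wrist"); save(c,"w49",(160,120,480,360),2)
E
```

```text
t: 68.4
eef_pos: [0.5898, 0.0068, 0.0635]
tool_rot: [0.0, 1.0, 0.022, 0.0]
contact_force: [0.3, 0.2, 0.5]
gripper_width: 0.527
t 68.4 tcp [0.5898 0.0068 0.0635] yaw 2.50 tilt [ 0. -0. -1.] shift [-0.0006 -0.0048  0.    ]
rotvec [ 0.   -0.    0.05]
```

View pics/w49.png

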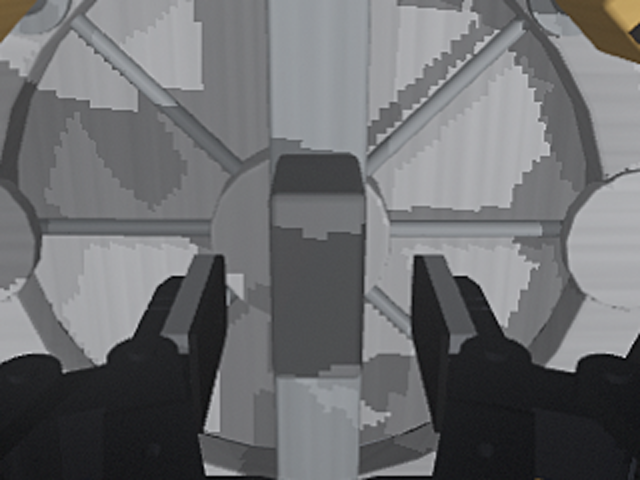

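Centred. Grip and lift.

```bash
python3 -m jog '0 0 0 0 0 0 0.03;0 0 0 0 0 0 0.02;0 0 0 0 0 0 0.0;0 0 0 0 0 0 0;0 0 0 0 0 0 0' 100; python3 -m jog '0 0 0 0 0 0 0;0 0 0 0 0 0 0'; python3 -m jog '0 0 -0.01 0 0 0 0;0 0 -0.03 0 0 0 0;0 0 -0.06 0 0 0 0;0 0 -0.1 0 0 0 0;0 0 -0.14 0 0 0 0'; python3 -m jog '0 0 0 0 0 0 0;0 0 0 0 0 0 0';python3 - <<'E'
from h import *
c=cam("wrist"); save(c,"w50"); go([.5456,.2994,.20],-3.2)
E
```

```text
t: 68.95
eef_pos: [0.5898, 0.007, 0.0638]
tool_rot: [-0.0, 1.0, 0.022, 0.0]
contact_force: [-2.7, 1.6, 5.4]
gripper_width: 0.21
t: 69.15
eef_pos: [0.5898, 0.007, 0.0638]
tool_rot: [-0.0, 1.0, 0.022, 0.0]
contact_force: [-1.9, 0.4, 6.2]
gripper_width: 0.214
t: 69.65
eef_pos: [0.5887, 0.0066, 0.2043]
tool_rot: [0.0, 1.0, 0.022, -0.001]
contact_force: [0.3, 0.2, -3.9]
gripper_width: 0.212
t: 69.85
eef_pos: [0.5897, 0.0069, 0.2039]
tool_rot: [-0.0, 1.0, 0.022, 0.0]
contact_force: [0.2, -0.3, -4.8]
gripper_width: 0.212
t 69.9 tcp [0.5887 0.0071 0.2025] yaw 2.54 tilt [-0.002 -0.    -1.   ] shift [-0.0301 -0.2939  0.0025]
rotvec [0.   0.11 5.74]
```

View pics/w50.png

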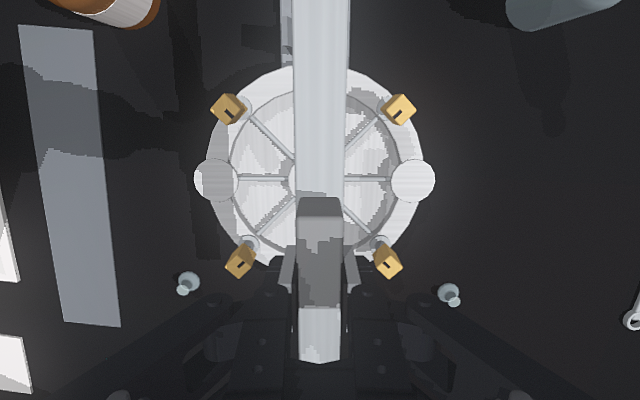

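```bash
python3 -m jog '-0.039 -0.294 0 0 0 5.7 0;-0.039 -0.294 0 0 0 5.7 0;-0.039 -0.294 0 0 0 5.7 0;-0.039 -0.294 0 0 0 5.7 0;-0.039 -0.294 0 0 0 5.7 0' 100; python3 - <<'E'
from h import *
go([.537,.2998,.10],-3.2)
E
```

```text
t: 70.4
eef_pos: [0.5439, 0.2543, 0.2011]
tool_rot: [0.001, 1.0, -0.028, -0.002]
contact_force: [1.4, 0.5, -4.9]
gripper_width: 0.209
t 70.4 tcp [0.5439 0.2543 0.2011] yaw -3.18 tilt [-0.0035 -0.0024 -1.    ] shift [-0.0091 -0.0453  0.1011]
rotvec [0.15 0.19 0.02]
```

```bash
python3 -m jog '-0.009 -0.045 0 0 0 0 0;-0.009 -0.045 0.03 0 0 0 0;-0.009 -0.045 0.07 0 0 0 0;-0.009 -0.045 0.1 0 0 0 0;-0.009 -0.045 0.1 0 0 0 0' 100;  python3 -m jog '0 0 0 0 0 0 0;0 0 0 0 0 0 0;0 0 0 0 0 0 0'; python3 - <<'E'
from h import *
go([.537,.2998,.003],-3.2); c=cam("wrist"); save(c,"w51"); s=cam("scene"); save(s,"s51",(330,120,490,270),4)
E
```

```text
t: 70.9
eef_pos: [0.5345, 0.296, 0.097]
tool_rot: [0.004, 1.0, -0.028, -0.005]
contact_force: [-0.9, -0.5, -4.0]
gripper_width: 0.211
t: 71.2
eef_pos: [0.5407, 0.2989, 0.1052]
tool_rot: [-0.001, 1.0, -0.028, 0.001]
contact_force: [1.3, 0.5, -3.2]
gripper_width: 0.211
t 71.2 tcp [0.5407 0.2989 0.1052] yaw -3.20 tilt [ 0.0024  0.0017 -1.    ] shift [-0.004  -0.0005  0.1022]
rotvec [-0.11 -0.13 -0.  ]
```

View pics/w51.png

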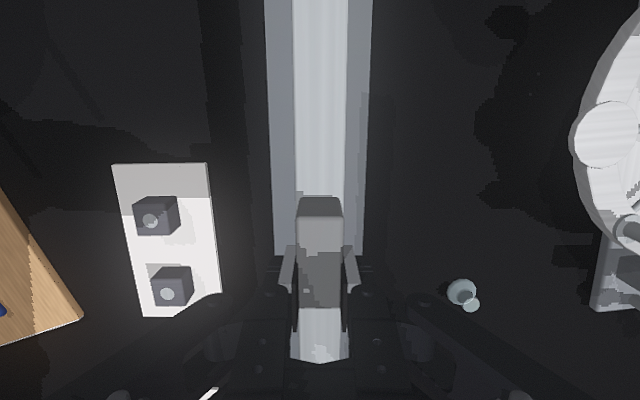

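View pics/s51.png

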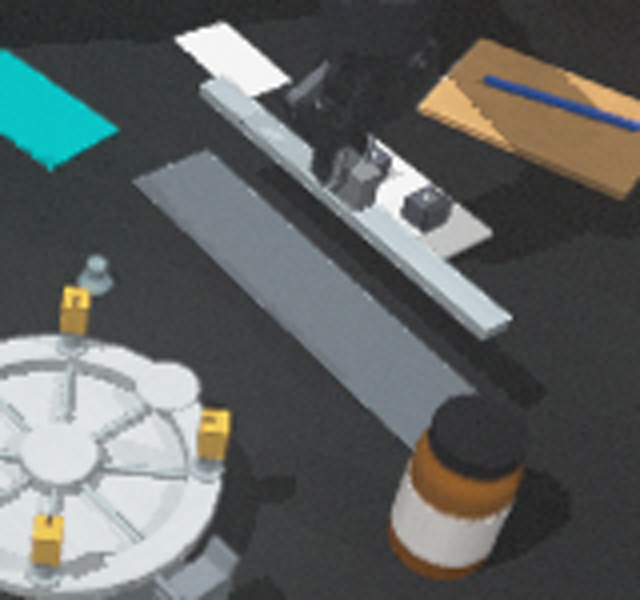

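```bash
python3 -m jog '-0.003 0 0.03 0 0 0 0;-0.003 0 0.06 0 0 0 0;-0.003 0 0.08 0 0 0 0;-0.003 0 0.09 0 0 0 0;-0.003 0 0.093 0 0 0 0' 100; python3 -m jog '0 0 0.002 0 0 0 0;0 0 0.004 0 0 0 0;0 0 0.006 0 0 0 0;0 0 0.007 0 0 0 0;0 0 0.007 0 0 0 0'
```

```text
t: 71.8
eef_pos: [0.5364, 0.2986, 0.0101]
tool_rot: [0.0, 1.0, -0.028, -0.0]
contact_force: [-0.3, 0.8, -3.5]
gripper_width: 0.217
t: 72.3
eef_pos: [0.5366, 0.2987, 0.0037]
tool_rot: [-0.0, 1.0, -0.028, 0.0]
contact_force: [-0.2, 0.0, -3.3]
gripper_width: 0.212
```

```bash
python3 -m jog '0 0 0.001 0 0 0 0;0 0 0.0015 0 0 0 0;0 0 0.0015 0 0 0 0' 100
```

```text
t: 72.6
eef_pos: [0.5367, 0.2988, 0.0028]
tool_rot: [-0.0, 1.0, -0.028, 0.0]
contact_force: [-2.3, -1.4, 5.1]
gripper_width: 0.211
```

Contact on the mat. Release and rise.

```bash
python3 -m jog '0 0 0 0 0 0 0.02;0 0 0 0 0 0 0.035;0 0 0 0 0 0 0.045;0 0 0 0 0 0 0.045;0 0 -0.02 0 0 0 0.045' 60; python3 -m jog '0 0 -0.05 0 0 0 0.045;0 0 -0.1 0 0 0 0.045;0 0 -0.15 0 0 0 0.045;0 0 -0.2 0 0 0 0.045;0 0 -0.2 0 0 0 0.045'; python3 -m jog '0 0 0 0 0 0 0.045;0 0 0 0 0 0 0.045;0 0 0 0 0 0 0.045'; python3 - <<'E'
from h import *
c=cam("wrist"); save(c,"w52"); t=cam("top"); save(t,"t52",(160,90,480,290),2.5); go([.45,.2,.3])
E
```

```text
t: 73.1
eef_pos: [0.5348, 0.2978, 0.02]
tool_rot: [0.001, 1.0, -0.028, -0.002]
contact_force: [0.3, -0.7, 0.1]
gripper_width: 0.526
t: 73.6
eef_pos: [0.5408, 0.3003, 0.2297]
tool_rot: [-0.004, 1.0, -0.028, 0.005]
contact_force: [-0.1, -0.2, -0.2]
gripper_width: 0.526
t: 73.9
eef_pos: [0.5355, 0.2982, 0.2201]
tool_rot: [0.001, 1.0, -0.028, -0.001]
contact_force: [0.8, -0.7, -0.7]
gripper_width: 0.53
t 74.0 tcp [0.5359 0.2982 0.2205] yaw -3.18 tilt [-0.002  -0.0018 -1.    ] shift [-0.0804  0.103  -0.0792]
```

View pics/w52.png

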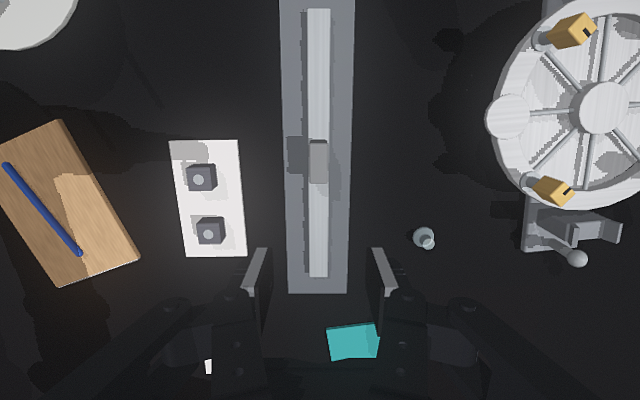

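View pics/t52.png

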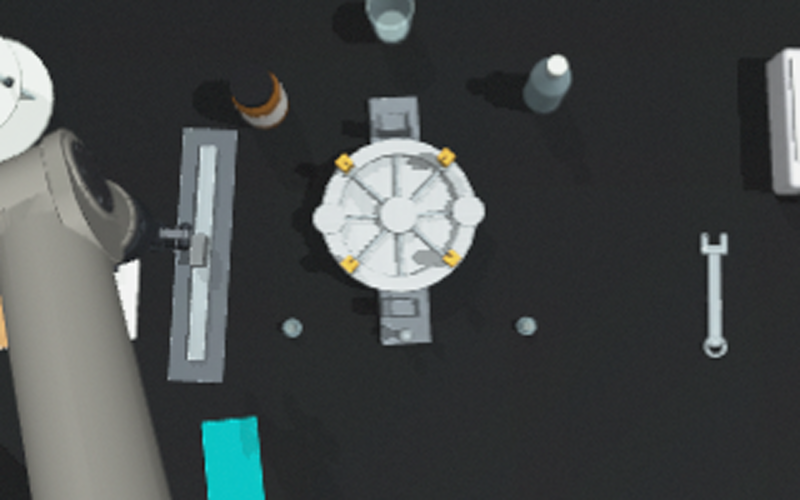

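```bash
python3 -m jog '-0.03 0.1 -0.08 0 0 0 0.045;-0.03 0.1 -0.08 0 0 0 0.045;-0.03 0.1 -0.08 0 0 0 0.045;-0.03 0.1 -0.08 0 0 0 0.045;-0.03 0.1 -0.08 0 0 0 0.045'; python3 -m jog '0 0 0 0 0 0 0.045;0 0 0 0 0 0 0.045;0 0 0 0 0 0 0.045;0 0 0 0 0 0 0.045;0 0 0 0 0 0 0.045'; python3 - <<'E'
from h import *
c=cam("wrist"); save(c,"w53"); s=cam("scene"); save(s,"s53"); o=status.get_obs(); print(o["t"],abs(o["joint_vel"]).max(),o["contact_force"])
t=cam("top"); save(t,"t53",(160,90,480,290),2.5)
E
```

```text
t: 74.5
eef_pos: [0.501, 0.2005, 0.3019]
tool_rot: [-0.0, 1.0, -0.028, 0.0]
contact_force: [0.7, 0.0, -0.4]
gripper_width: 0.529
t: 75.0
eef_pos: [0.501, 0.2007, 0.3017]
tool_rot: [0.0, 1.0, -0.028, -0.0]
contact_force: [-0.1, -0.3, 0.5]
gripper_width: 0.526
75.1 0.00393385589960082 [1.47628103 0.86865582 0.11270761]
```

View pics/w53.png

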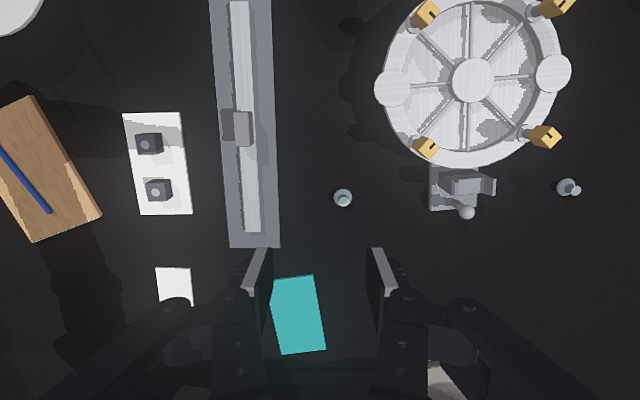

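View pics/s53.png

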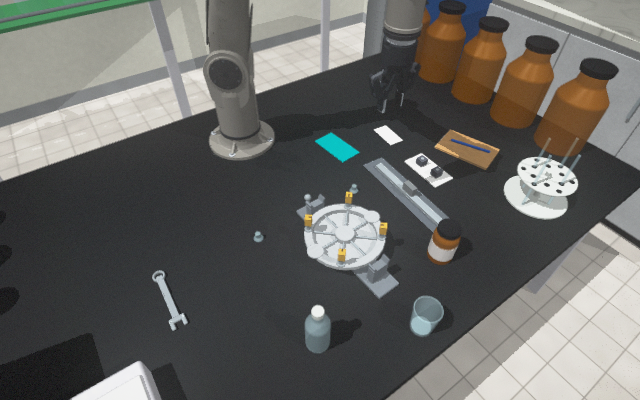

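The wrist view shows the bar block-up along the middle of the mat (240,125), the weights on the tile at (149,143) and (158,190), and the marks turned towards the hub. The scene view shows the glassware and spanner where they began. I hand in.

```bash
python3 -c "
from station import workorder
print(workorder.hand_in())"
```

```text
the job is handed in; nothing more can be done
None
```

The job is done and handed in at about t = 75 s of the 210 s allowed; no verdict came back.

- **Weights:** Weights 2 and 3 were on the wheel and weight 1 was absent. Both now stand side by side on the larger white tile.
- **Bar and nipples:** I laid the bar in the saddles, then turned nipples 1 to 4 a quarter turn clockwise, twice round in that order. I then parked the bar, block up, along the middle of the mat.

**Last checks:**
- The pictures show both weights on the tile and the bar within a few millimetres of the mat's centre.
- The nipple marks point to the hub, a half turn from where they started.
- The jar, bottle, stoppers and spanner look unmoved, though I judged that by eye and did not measure it.
- The arm was still, clear of everything, with force readings near zero.

**What disagreed:**
- The finger ends sat about 20 mm short of the reported TCP. My first two grasps of weight 3 therefore missed, pressing on its top with about 7 N, and I corrected the height after that.
- When I went back for the bar it had shifted about 5 mm across and 9 mm along in the saddles. I allowed for that in the regrasp and the parking.

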